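Put the bench markers away in the lidded canister

ROBOT

A 6-joint arm with a two-finger parallel gripper is mounted at the origin on a cart in front of the work surface, level with it; the furniture and walls round the work are solid. World frame = base frame: x ahead of the robot, y to its left, z up, the work surface at z = 0. Lengths are in m, angles in degrees, forces in N, time in s.
With the tool pointing down it reaches from about 0.35 to 0.775 m from the base axis. Payload 7.3 kg.
Tool frame: the origin (TCP) lies midway between the tips of the shut fingers; the grasp point (between the pads) lies 19 mm behind it; z points along the fingers, y is the direction in which the jaws open and shut (so a half turn about z gives the same grasp; the last joint's range is limited). The gripper opens to 92 mm and grips with 3 to 60 N. Pads are 19 mm wide; open, the fingers measure 130 mm over their backs; the gripper's body (75 mm by 190 mm) begins 47 mm behind the grasp point.
Start: joints at [67.609, 19.595, 87.324, -0, 73.075, -8.365], TCP at [0.127, 0.509, 0.199] pointing down, gripper open.
Joint ranges: [-145.02, 145.02], [-44.19, 115.74], [2.07, 154.8], [-57.11, 237.11], [16.16, 152.29], [-177.93, 177.93]. Speed limits (degrees/s): [147.25, 147.25, 180, 180, 180, 180].

INTERFACE

Orientations are given as a 3x3 rotation matrix whose columns are the frame's x, y, z axes.
In Python, from plant import get_state, vision, r gives the robot as it stands.
- The arm moves only by the tool apply_moves, never from a script. Its argument "moves" is a list of rows, each an object with "xyz": the shift along the tool's x, y, z in cm, a list of three; "turn": the turn about the tool's z in rad; "jaw": the finger opening in cm, from 0 to 9.18. In form: [{"xyz": [tx, ty, tz], "turn": turn, "jaw": jaw}, ...]. A call has 1 to 5 rows; each row is the pose to reach, as a shift and turn from the pose commanded when the call began, along the tool's axes at that moment; what a row does not reach only later rows make up. A row lasts 1/12 s, in which the tool goes at most 41.7 mm and 7.16 degrees, less where a joint would pass 70% of its speed; a pose out of reach is approached as far as the arm can. A call with a gripper value outside its range is refused whole. The fingers move at their own pace and stop on an object; "squeeze" is the grip in N (left out, the last holds). Time passes only in rows, so rows that repeat a pose let the fingers close. It gives the time, the measured TCP pose, the force and the opening at its end, in the units of the state.
- get_state(): the state, without advancing time (a new reading comes with each control period).
- vision.camera(name): name is "side" or "top"; returns (picture, depth): 480x640x3 uint8, red, green, blue; 480x640 float32, m along the optical axis (not along the pixel's ray), 0 where there is no reading.
- vision.get_calibration(name): a dict with "fx", "fy", "cx", "cy" (pixels), "xyz" and "rotation" of the camera in the world. Camera axes: x right, y up, looking along -z (the intrinsics and any distortion apply to the point x, -y, -z); pixel columns grow to the right and rows downward; lengths in m; the calibration is good to about 2 mm. A picture is of the moment at which its call begins. get_calibration takes no time and is no camera call.
- r.job_done(): hands the job in, once; it reports no verdict.
The state is a dict: "t": time; "joint_pos": joint angles; "joint_vel": joint speeds; "tau": joint torques, N m; "position": TCP position; "tcp_rot": TCP orientation; "force": force on the tool from outside, world axes, zero at the start; "ft_torque": the same for the moment, N m; "gripper_width": finger opening in m.
Only numpy, scipy, OpenCV 4.12 (cv2) and the standard library are available. Lean on these libraries where they do the work, as an engineer would, in place of code of your own. Each camera call takes 0.05 s, during which the arm holds its last target.

TASK

Put the loose markers away: take the lid off the blue marker canister and set it down, grip upwards, in the empty steel tray beside it; drop every marker that lies on the bench in front of the tall steel stand end-down into the canister's compartments (either end down); then put the lid back on the canister so that it sits flat and fully down. Do not knock over the dropper bottle, beaker or sample pot.

Things in the scene. Friction and masses are not known exactly. Their poses are not given: they have to be found in the camera images.
- canister: Blue canister fixed to the bench on a 96 mm square, 6 mm foot. Body 60 x 60 mm, rim 142 mm high. Origin: its middle, at the bench; z up, x and y along its sides. A white cross of 3 mm walls (4 mm below the rim) makes four open compartments 25.5 mm square, centres at x, y = +-14 mm (four sign pairs), floor 6 mm above the bench. A whole marker fits in below the rim.
- lid_grip (a point): Centre of the grip of the loose square aluminium lid: a black bar 14 mm wide (lid's x), 40 mm long (y), 26 mm tall, on the lid's top. 32 mm above the lid's lower edge, 12 mm below the bar's top; 160 mm above the bench when the lid is fully on the canister, where it starts. z is up when the lid is upright.
- lid_bottom (a point): Centre of the lid's lower edge, 32 mm below the grip point, same axes; 128 mm above the bench when fully on. The lid is 71 mm square outside, 65 mm inside, about 90 g; its skirt reaches 14 mm down over the canister's rim all round (2.5 mm play each side). It may go on in any of its four square directions.
- tray_floor (a point): Middle of the floor (2 mm above the bench) of a fixed shallow steel tray, inside 248 mm (its y) by 102 mm (its x), rim 18 mm high, empty; the lid is to be parked in it.
- marker_a_mid (a point): Middle of a felt marker (blue) that lies on the bench: round, 14 mm thick, 128 mm long along its y axis, with a small clip at one end that stands out 2 mm; 16 g. Axis 7 mm above the bench. It lies roughly crosswise in front of the robot. Three or four of the markers are present; an absent one has no pose.
- marker_b_mid (a point): Middle of a felt marker (black) that lies on the bench: round, 14 mm thick, 128 mm long along its y axis, with a small clip at one end that stands out 2 mm; 16 g. Axis 7 mm above the bench. It lies roughly crosswise in front of the robot. Three or four of the markers are present; an absent one has no pose.
- marker_c_mid (a point): Middle of a felt marker (blue) that lies on the bench: round, 14 mm thick, 128 mm long along its y axis, with a small clip at one end that stands out 2 mm; 16 g. Axis 7 mm above the bench. It lies roughly crosswise in front of the robot. Three or four of the markers are present; an absent one has no pose.
- marker_d_mid (a point): Middle of a felt marker (black) that lies on the bench: round, 14 mm thick, 128 mm long along its y axis, with a small clip at one end that stands out 2 mm; 16 g. Axis 7 mm above the bench. It lies roughly crosswise in front of the robot. Three or four of the markers are present; an absent one has no pose.
- steel_stand: Bystander: tall fixed grey steel stand, 0.47 m high, open in front, round a stirrer on a blue jack; origin at bench level in the middle of its foot, x to its back. Its side walls stand at y = +-0.2 m: low (30 to 100 mm) from x = -0.11 to 0, full height from x = 0 to 0.11. Keep the arm out of it: swing past on the robot's side.
- dropper_mid (a point): Middle of a loose brown dropper bottle, 33 mm wide, 85 mm tall; bystander, z up.
- beaker_mid (a point): Middle of a loose empty glass beaker, 54 mm wide, 70 mm tall; bystander, z up.
- pot_mid (a point): Middle of a loose white sample pot with blue top, 47 mm wide, 66 mm tall; bystander, z up.
There are look-alikes about, which are no part of the job. What is shaped like the part that bears marker_a_mid but purple is not meant.

How it is judged:
By the outcome, as a careful person would: the job done as asked, in the order asked, and still so for the second after the job is handed in, with the robot touching nothing.
Of marker_a, marker_b, marker_c, marker_d only 3 to 4 are there at a start; the rules pass over those that are not, and their reading is None.
At some moment in a run one of marker_a, marker_b, marker_c, marker_d may be knocked a few centimetres aside while the robot is not near it.
It also fails if it takes over 210 s, if anything falls off the work surface, if the arm or the gripper's body presses on something with over 40 N, if the wrist force passes 120 N, or if a joint passes its speed limit or range.

## Working session

There is one attempt and no reset: what is moved stays moved. The work goes in short steps, Python scripts to look and compute and a tool call to move; the robot and the scene stay as the last step left them, time stands still between calls to the robot, and variables do not carry over. Pictures are saved under pics/ and viewed, and the job is handed in when it is done.

Besides the shell and the picture viewer there is one more tool, called by a JSON object that holds its "op" and its "data", one argument or row to a line. apply_moves: Moves the arm, as the interface text tells. Its arguments: {"type":"object","properties":{"moves":{"type":"array"},"squeeze":{"type":"number"}},"required":["moves"]}

```bash
ls; mkdir -p pics; python3 - <<'E'
from plant import get_state, vision, r
import cv2, numpy as np
print(get_state())
for n in ("side","top"):
    p,d=vision.camera(n); cv2.imwrite(f"pics/{n}0.png",p[:,:,::-1]); np.save(f"pics/{n}0.npy",d)
    print(n,vision.get_calibration(n))
E
```

```text
pics
{'t': 0.0, 'joint_pos': array([ 6.76082872e+01,  1.96363635e+01,  8.73770200e+01, -1.63368748e-03,
        7.30765784e+01, -8.36311513e+00]), 'joint_vel': array([-0.10347055,  0.06545206,  0.08971737,  0.09632228, -0.00893215,
        0.00984589]), 'tau': array([ 2.53778446e-03, -4.31245172e+01, -2.44224000e+01,  7.18813855e-02,
        5.58131863e-02, -9.41872986e-05]), 'position': array([0.12705522, 0.50891921, 0.19854696]), 'tcp_rot': array([[-9.70176816e-01,  2.42397643e-01, -5.72898861e-04],
       [ 2.42398237e-01,  9.70175735e-01, -1.46213654e-03],
       [ 2.01394122e-04, -1.55740065e-03, -9.99998767e-01]]), 'force': array([ 0.61889328,  0.34072546, -0.29191522]), 'ft_torque': array([-0.00269315, -0.00419952,  0.04723359]), 'gripper_width': 0.09169747333846288}
side {'fx': 508.38712257249745, 'fy': 508.38712257249745, 'cx': 318.1074603595291, 'cy': 239.22175886189257, 'xyz': array([-0.1426301 , -1.16345648,  1.04202709]), 'rotation': array([[ 0.8138791 ,  0.36531567, -0.45182438],
       [-0.58074639,  0.48698445, -0.65236476],
       [-0.01828763,  0.79334142,  0.60850222]])}
top {'fx': 526.8401844975637, 'fy': 526.8401844975637, 'cx': 321.7224040134517, 'cy': 241.2478398933566, 'xyz': array([ 0.43055281, -0.16307334,  1.98744208]), 'rotation': array([[ 3.24104515e-04,  9.97239636e-01, -7.42496076e-02],
       [-9.99946363e-01, -4.45449314e-04, -1.03476216e-02],
       [-1.03521328e-02,  7.42489788e-02,  9.97186002e-01]])}
```

View pics/top0.png

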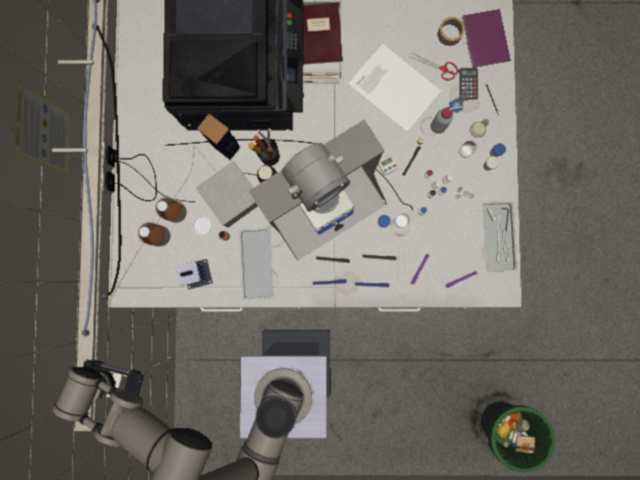

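View pics/side0.png

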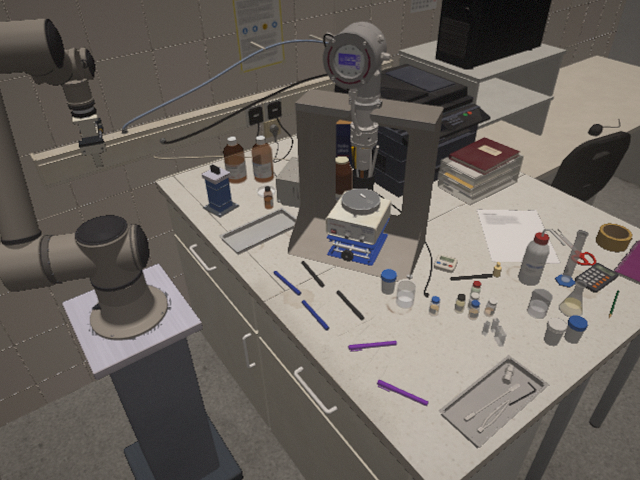

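Top view: canister near (195,273), empty tray (257,264), four markers: black (332,259), (379,257), blue (330,282), (372,284); purple ones further right. Next, enlarged crops.

```bash
cat > h.py <<'E'
import cv2, numpy as np
from plant import get_state, vision, r
def look(n,tag):
    p,d=vision.camera(n); cv2.imwrite(f"pics/{n}{tag}.png",p[:,:,::-1]); np.save(f"pics/{n}{tag}.npy",d); return p,d
def pix2w(n,u,v,z=None,d=None):
    c=vision.get_calibration(n); u=np.asarray(u,float);v=np.asarray(v,float)
    ray=np.stack([(u-c['cx'])/c['fx'],-(v-c['cy'])/c['fy'],-np.ones_like(u)],-1)@np.array(c['rotation']).T
    o=np.array(c['xyz'])
    s=d if z is None else (z-o[2])/ray[...,2]
    return o+ray*np.asarray(s)[...,None]
def w2pix(n,P):
    c=vision.get_calibration(n); q=(np.asarray(P,float)-c['xyz'])@np.array(c['rotation'])
    return np.stack([c['cx']+c['fx']*q[...,0]/-q[...,2], c['cy']+c['fy']*q[...,1]/q[...,2]],-1)
def cloud(n,d):
    v,u=np.mgrid[0:480,0:640]; return pix2w(n,u,v,d=d)
def crop(src,out,x0,y0,x1,y1,s):
    im=cv2.imread(src)[y0:y1,x0:x1]; cv2.imwrite(out,cv2.resize(im,None,fx=s,fy=s,interpolation=cv2.INTER_CUBIC))
E
python3 - <<'E'
from h import *
crop("pics/top0.png","pics/c_top0a.png",150,210,280,305,6)
crop("pics/top0.png","pics/c_top0b.png",300,230,430,310,6)
crop("pics/side0.png","pics/c_side0a.png",190,150,350,270,5)
crop("pics/side0.png","pics/c_side0b.png",255,240,415,345,5)
E
```

```text
(no output)
```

View pics/c_top0a.png

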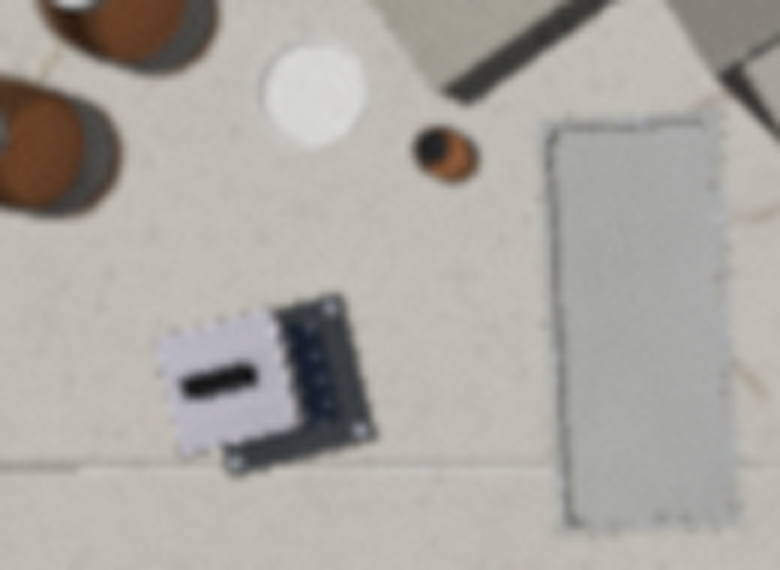

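View pics/c_top0b.png

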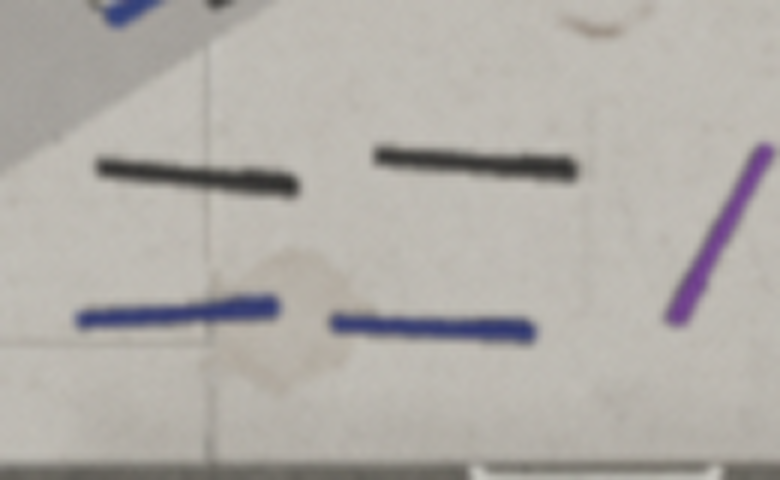

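View pics/c_side0a.png

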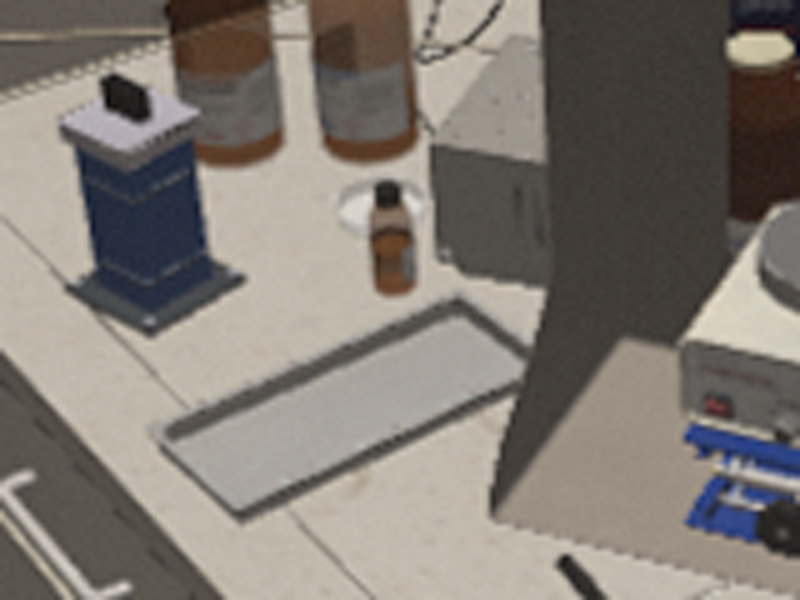

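View pics/c_side0b.png

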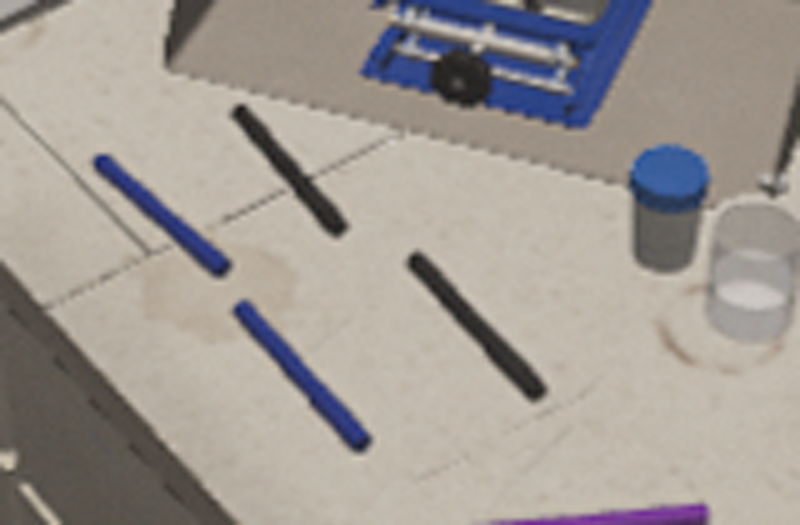

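```bash
cat > mk.py <<'E'
from h import *
def markers(n,p,z=0.007,seeds=None):
    hsv=cv2.cvtColor(p,cv2.COLOR_RGB2HSV).astype(int)
    v,u=np.mgrid[0:480,0:640]; W=pix2w(n,u,v,z=z)
    roi=(W[...,0]>0.28)&(W[...,0]<0.58)&(W[...,1]>-0.42)&(W[...,1]<-0.0)
    H,S,V=[hsv[...,i] for i in range(3)]
    out=[]
    for col,m in (("blue",(H>105)&(H<128)&(S>90)),("black",(V<85)&(S<80)),("purple",(H>=128)&(H<155)&(S>90))):
        k,l,st,c=cv2.connectedComponentsWithStats((m&roi).astype(np.uint8))
        for i in range(1,k):
            if st[i,4]<40: continue
            P=W[l==i][:,:2]; mu=P.mean(0); w,E=np.linalg.eigh(np.cov((P-mu).T)); a=E[:,1]; a=a*np.sign(a[1])
            t=(P-mu)@a; q=(P-mu)@E[:,0]
            mid=mu+a*(t.max()+t.min())/2
            if np.ptp(q)<0.04: out.append((col,mid.round(4),round(float(np.degrees(np.arctan2(a[1],a[0]))),1),round(float(np.ptp(t)),3),round(float(np.ptp(q)),3),c[i].round(1)))
    return out
E
python3 - <<'E'
from mk import *
for n in ("top","side"):
    p=cv2.imread(f"pics/{n}0.png")[:,:,::-1].copy(); print(n)
    for o in markers(n,p): print(o)
d=np.load("pics/top0.npy"); C=cloud("top",d)
for n in ("top","side"):
    C=cloud(n,np.load(f"pics/{n}0.npy")); R=(C[...,0]>.3)&(C[...,0]<.5)&(C[...,1]>.1)&(C[...,1]<.5)
    for lo,hi in((.16,.185),(.138,.155),(.012,.025)):
        m=R&(C[...,2]>lo)&(C[...,2]<hi); Q=C[m]
        (cx,cy),s,a=cv2.minAreaRect(Q[:,:2].astype(np.float32)*1000); print(n,lo,m.sum(),(cx,cy),s,a,np.median(Q[:,2]))
    # bench noise
    m=(C[...,0]>.35)&(C[...,0]<.5)&(C[...,1]>-.3)&(C[...,1]<-0.1); print('bench',np.median(C[m][:,2]),C[m][:,2].std())
E
```

```text
top
('blue', array([ 0.4257, -0.1718]), 94.0, 0.117, 0.008, array([330.8, 281.7]))
('blue', array([ 0.4169, -0.3307]), 87.7, 0.12, 0.006, array([372.5, 284.2]))
('black', array([ 0.5194, -0.3577]), 85.8, 0.121, 0.009, array([379.6, 256.8]))
('black', array([ 0.511, -0.183]), 84.8, 0.117, 0.01, array([334.1, 259.1]))
side
('blue', array([ 0.4259, -0.1684]), 93.1, 0.13, 0.012, array([286.8, 282.4]))
('blue', array([ 0.417 , -0.3281]), 87.2, 0.131, 0.011, array([315. , 314.8]))
('black', array([ 0.5421, -0.0207]), 35.2, 0.08, 0.022, array([292.1, 243. ]))
('black', array([ 0.5112, -0.1817]), 83.6, 0.133, 0.012, array([312.7, 274. ]))
('black', array([ 0.3179, -0.2356]), 90.0, 0.368, 0.017, array([273. , 316.7]))
('black', array([ 0.5197, -0.3556]), 85.4, 0.128, 0.012, array([350. , 305.1]))
top 0.16 50 (454.9156799316406, 327.57293701171875) (13.708539962768555, 40.05986022949219) 15.157914161682129 0.17098986541274752
top 0.138 341 (455.27850341796875, 326.9537353515625) (70.59949493408203, 73.0594253540039) 13.744248390197754 0.14644025105246383
top 0.012 150 (417.7314758300781, 291.50482177734375) (380.7247009277344, 163.69737243652344) 89.88095092773438 0.015775426581064678
bench 0.004903798095206913 0.9555777894720076
side 0.16 50 (455.96923828125, 319.514404296875) (18.26723289489746, 47.57025146484375) 3.441926956176758 0.17061213687259513
side 0.138 225 (454.34674072265625, 322.6075134277344) (75.455078125, 78.8020248413086) 15.227005004882812 0.14670222553337586
side 0.012 196 (443.41290283203125, 215.8651885986328) (249.5104522705078, 131.95191955566406) 79.77363586425781 0.017977330017528548
bench 0.0012619798326531928 0.25143728711178126
```

```bash
cat > go.py <<'E'
import sys
from h import *
def go(x,y,z,yaw):
    s=get_state(); R=s['tcp_rot']; p=s['position']
    t=R.T@(np.array([x,y,z])-p)*100
    cur=np.degrees(np.arctan2(R[1,1],R[0,1])); dy=(yaw-cur+90)%180-90
    print("at",p.round(4),"yaw",round(cur,1),"shift cm",t.round(2),"turn rad",round(float(np.radians(-dy)),3),"t",round(s['t'],2),"j",s['joint_pos'].round(0),"F",s['force'].round(1),"w",round(s['gripper_width']*1000,1))
if __name__=="__main__": go(*map(float,sys.argv[1:5]))
E
python3 go.py .455 .326 .2 14
python3 - <<'E'
from h import *
print(pix2w("top",[241.7,270.3,244.7,273],[230,229.7,297.5,297],z=0.018).round(3))
print(pix2w("side",[221,238,282],[236,253,210],z=0.018).round(3))
for n in("top","side"): print(w2pix(n,[[.455,.326,.172],[.455,.326,.146]]))
crop("pics/top0.png","pics/c2.png",170,250,220,295,12)
crop("pics/side0.png","pics/c3.png",195,155,245,220,10)
E
```

```text
at [0.1271 0.509  0.1986] yaw 76.0 shift cm [-36.25  -9.8   -0.13] turn rad 1.082 t 0.1 j [68. 20. 87.  0. 73. -8.] F [ 0.3 -0.8 -0.4] w 91.6
[[0.62  0.158 0.018]
 [0.621 0.051 0.018]
 [0.367 0.144 0.018]
 [0.369 0.039 0.018]]
[[0.367 0.145 0.018]
 [0.37  0.03  0.018]
 [0.614 0.152 0.018]]
[[185.39016599 273.3222092 ]
 [187.38484521 273.42283338]]
[[213.99995585 166.47386939]
 [215.05697589 172.98638256]]
```

View pics/c2.png

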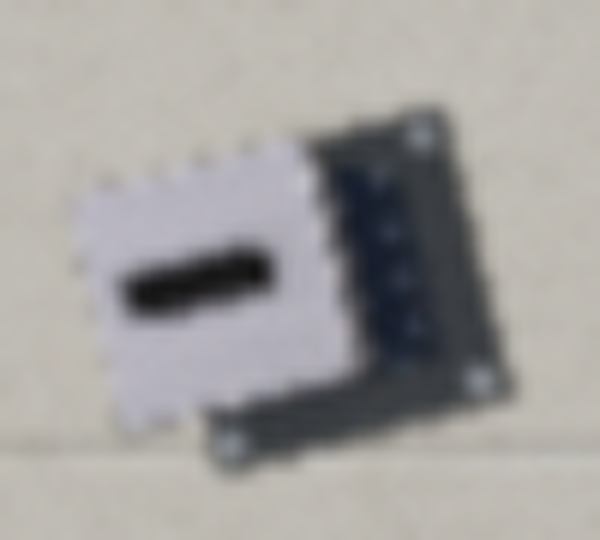

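View pics/c3.png

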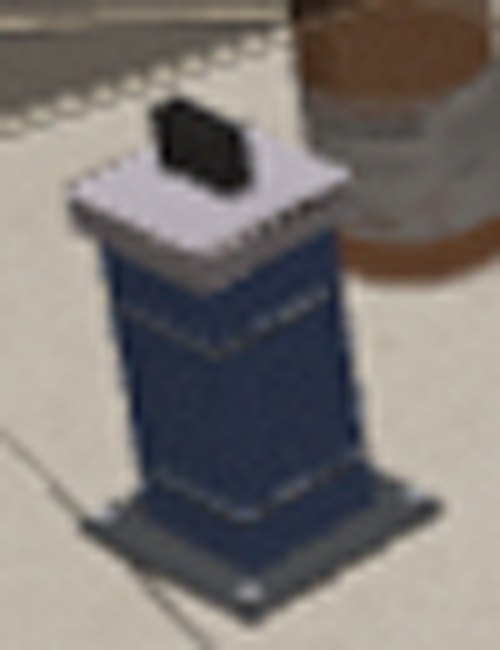

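```bash
python3 - <<'E'
from h import *
print(pix2w("top",[197.2,205,210.2,189.3],[274.1,261.25,281.5,286.9],z=0.006).round(4))
print(pix2w("side",[221.2,206.5,236,220],[205.2,206.2,204.2,214],z=0.006).round(4))
print(pix2w("top",[188,],[274],z=0.146).round(4))
print(pix2w("side",[216.1,],[173.3],z=0.146).round(4))
E
```

```text
[[0.4543 0.3261 0.006 ]
 [0.5027 0.2975 0.006 ]
 [0.4266 0.2766 0.006 ]
 [0.4063 0.355  0.006 ]]
[[0.4602 0.3301 0.006 ]
 [0.4136 0.357  0.006 ]
 [0.5072 0.3029 0.006 ]
 [0.4305 0.281  0.006 ]]
[[0.453  0.3238 0.146 ]]
[[0.457  0.3218 0.146 ]]
```

{"op": "apply_moves", "data": {
  "moves": [
    {"xyz": [-36,-10,0],"turn": 1.08,"jaw": 4},
    {"xyz": [-36,-10,0],"turn": 1.08,"jaw": 4},
    {"xyz": [-36,-10,0],"turn": 1.08,"jaw": 4},
    {"xyz": [-36,-10,0],"turn": 1.08,"jaw": 4},
    {"xyz": [-36,-10,0],"turn": 1.08,"jaw": 4}
  ],
  "squeeze": 30
}}

```text
t: 0.52
position: [0.3096, 0.4053, 0.199]
tcp_rot: [[-0.641, 0.768, -0.0], [0.768, 0.641, -0.0], [0.0, -0.001, -1.0]]
force: [0.7, 1.0, 0.3]
gripper_width: 0.0628
```

```bash
python3 go.py .455 .324 .2 15
```

```text
at [0.3096 0.4053 0.199 ] yaw 39.8 shift cm [-15.56   5.95  -0.1 ] turn rad 0.434 t 0.52 j [44. 18. 90.  0. 72.  4.] F [0.7 1.  0.3] w 62.8
```

{"op": "apply_moves", "data": {
  "moves": [
    {"xyz": [-15.5,6,0],"turn": 0.43,"jaw": 4},
    {"xyz": [-15.5,6,0],"turn": 0.43,"jaw": 4},
    {"xyz": [-15.5,6,0],"turn": 0.43,"jaw": 4},
    {"xyz": [-15.5,6,0],"turn": 0.43,"jaw": 4},
    {"xyz": [-15.5,6,0],"turn": 0.43,"jaw": 4}
  ]
}}

```text
t: 0.93
position: [0.46, 0.3228, 0.1984]
tcp_rot: [[-0.259, 0.966, 0.002], [0.966, 0.259, -0.002], [-0.002, 0.002, -1.0]]
force: [0.1, -0.8, -0.8]
gripper_width: 0.0402
```

```bash
python3 go.py .455 .324 .152 15; python3 - <<'E'
from h import *
for n in("top","side"): look(n,"1")
crop("pics/top1.png","pics/c4.png",150,240,250,310,7)
crop("pics/side1.png","pics/c5.png",170,100,270,220,5)
a=cv2.imread("pics/c4.png");b=cv2.imread("pics/c5.png");
E
```

```text
at [0.46   0.3228 0.1984] yaw 15.0 shift cm [ 0.26 -0.46  4.64] turn rad 0.0 t 0.93 j [27. 24. 81. -0. 75. 12.] F [ 0.1 -0.8 -0.8] w 40.2
```

View pics/c5.png

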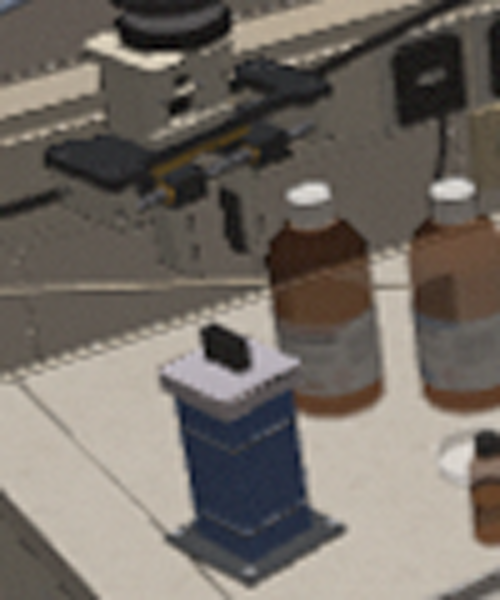

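```bash
python3 - <<'E'
from h import *
P=[[.46,.323,.198],[.455,.324,.172],[.46,.323,.247]]
for n,o,s in(("side",(170,100),5),("top",(150,240),7)): print(n,(w2pix(n,P)-o)*s)
E
```

```text
side [[223.12461896 298.75867043]
 [221.28426188 333.50008656]
 [212.86525728 234.63534216]]
top [[239.72637114 222.22185423]
 [251.77896226 233.25621333]
 [211.67191876 220.50858128]]
```

View pics/c4.png

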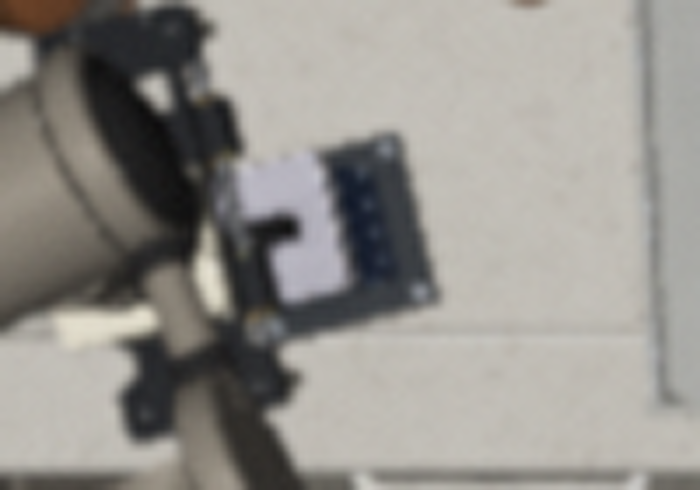

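View pics/side1.png

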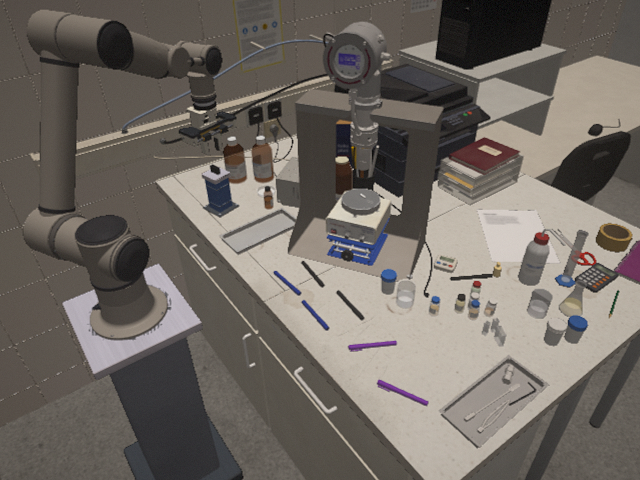

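```bash
python3 - <<'E'
from h import *
C=cloud("side",np.load("pics/side1.npy")); m=(C[...,2]>.175)&(C[...,2]<.3)&(C[...,0]>.35)&(C[...,0]<.58)&(C[...,1]>.2)&(C[...,1]<.4)
for lo in np.arange(.175,.3,.01):
    k=m&(C[...,2]>=lo)&(C[...,2]<lo+.01); Q=C[k]
    if len(Q): print(round(lo,3),len(Q),Q.min(0).round(3),Q.max(0).round(3))
crop("pics/side1.png","pics/c6.png",190,110,240,185,8)
E
```

```text
0.175 3 [0.448 0.304 0.175] [0.454 0.323 0.177]
0.225 17 [0.43  0.305 0.227] [0.491 0.341 0.235]
0.235 37 [0.42  0.301 0.235] [0.498 0.34  0.245]
0.245 35 [0.418 0.303 0.246] [0.496 0.336 0.255]
0.255 42 [0.416 0.296 0.255] [0.496 0.346 0.265]
0.265 49 [0.416 0.291 0.265] [0.499 0.338 0.275]
0.275 34 [0.417 0.301 0.275] [0.498 0.338 0.285]
0.285 26 [0.375 0.277 0.285] [0.551 0.338 0.295]
0.295 54 [0.364 0.265 0.295] [0.544 0.358 0.3  ]
```

View pics/c6.png

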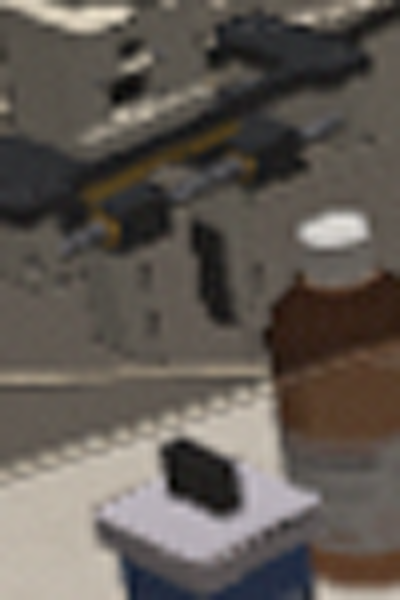

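{"op": "apply_moves", "data": {
  "moves": [
    {"xyz": [0.2,-0.5,2],"turn": 0,"jaw": 4},
    {"xyz": [0.2,-0.5,2],"turn": 0,"jaw": 4},
    {"xyz": [0.2,-0.5,2],"turn": 0,"jaw": 4}
  ]
}}

```text
t: 1.28
position: [0.4471, 0.3279, 0.1786]
tcp_rot: [[-0.27, 0.963, -0.003], [0.963, 0.27, -0.001], [-0.0, -0.003, -1.0]]
force: [0.1, -0.6, 0.6]
gripper_width: 0.0401
```

```bash
python3 go.py .455 .324 .152 15; python3 - <<'E'
from h import *
p,d=look("side","2")
C=cloud("side",d); m=(C[...,2]>.175)&(C[...,2]<.3)&(C[...,0]>.35)&(C[...,0]<.58)&(C[...,1]>.2)&(C[...,1]<.4)
for lo in np.arange(.175,.3,.01):
    k=m&(C[...,2]>=lo)&(C[...,2]<lo+.01); Q=C[k]
    if len(Q): print(round(lo,3),len(Q),Q.min(0).round(3),Q.max(0).round(3))
crop("pics/side2.png","pics/c7.png",190,115,240,190,8)
s=get_state()['position']; print((w2pix("side",[s,s+[-.02,-.005,0],s+[.02,.005,0]])-[190,115])*8)
E
```

```text
at [0.4471 0.3279 0.1786] yaw 15.7 shift cm [-0.59  0.67  2.66] turn rad 0.012 t 1.28 j [28. 24. 84.  0. 72. 13.] F [ 0.1 -0.6  0.6] w 40.1
0.175 3 [0.447 0.317 0.175] [0.457 0.33  0.177]
0.205 14 [0.419 0.31  0.208] [0.48  0.346 0.215]
0.215 31 [0.412 0.306 0.215] [0.484 0.339 0.224]
0.225 44 [0.408 0.305 0.225] [0.484 0.34  0.235]
0.235 42 [0.41  0.303 0.235] [0.484 0.344 0.245]
0.245 40 [0.408 0.303 0.245] [0.486 0.345 0.255]
0.255 41 [0.407 0.301 0.255] [0.49  0.343 0.265]
0.265 19 [0.356 0.28  0.265] [0.532 0.354 0.275]
0.275 114 [0.355 0.264 0.275] [0.54  0.367 0.285]
0.285 174 [0.355 0.268 0.285] [0.543 0.383 0.295]
0.295 84 [0.35  0.267 0.295] [0.547 0.335 0.3  ]
[[172.46202565 399.50531358]
 [135.4423652  417.94218923]
 [208.96929155 381.32362544]]
```

View pics/c7.png

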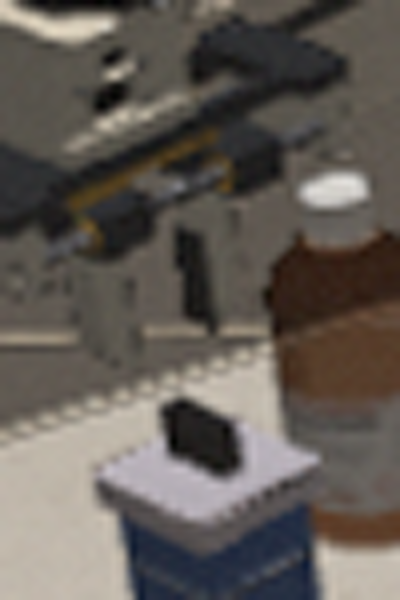

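{"op": "apply_moves", "data": {
  "moves": [
    {"xyz": [0,0,0],"turn": 0,"jaw": 4},
    {"xyz": [0,0,0],"turn": 0,"jaw": 4},
    {"xyz": [0,0,0],"turn": 0,"jaw": 4}
  ]
}}

```text
t: 1.58
position: [0.4491, 0.3279, 0.1799]
tcp_rot: [[-0.268, 0.963, 0.001], [0.963, 0.268, 0.001], [0.0, 0.001, -1.0]]
force: [-0.2, 0.5, 0.1]
gripper_width: 0.0403
```

```bash
python3 go.py .455 .324 .152 15; python3 - <<'E'
from h import *
p,d=look("side","3")
C=cloud("side",d); m=(C[...,2]>.175)&(C[...,2]<.3)&(C[...,0]>.35)&(C[...,0]<.58)&(C[...,1]>.2)&(C[...,1]<.4)
for lo in np.arange(.175,.3,.01):
    k=m&(C[...,2]>=lo)&(C[...,2]<lo+.01); Q=C[k]
    if len(Q): print(round(lo,3),len(Q),Q.min(0).round(3),Q.max(0).round(3))
E
```

```text
at [0.4491 0.3279 0.1799] yaw 15.6 shift cm [-0.53  0.46  2.8 ] turn rad 0.01 t 1.58 j [28. 24. 84.  0. 72. 13.] F [-0.2  0.5  0.1] w 40.3
0.175 2 [0.454 0.322 0.176] [0.454 0.331 0.176]
0.205 10 [0.428 0.312 0.209] [0.48  0.34  0.215]
0.215 33 [0.413 0.305 0.215] [0.487 0.34  0.225]
0.225 43 [0.41  0.301 0.225] [0.487 0.342 0.235]
0.235 37 [0.409 0.302 0.235] [0.487 0.347 0.245]
0.245 42 [0.409 0.301 0.245] [0.488 0.343 0.255]
0.255 39 [0.411 0.304 0.255] [0.491 0.339 0.265]
0.265 21 [0.364 0.272 0.266] [0.539 0.343 0.275]
0.275 108 [0.356 0.264 0.275] [0.541 0.374 0.285]
0.285 176 [0.357 0.266 0.285] [0.539 0.385 0.295]
0.295 80 [0.352 0.264 0.295] [0.546 0.363 0.3  ]
```

{"op": "apply_moves", "data": {
  "moves": [
    {"xyz": [-0.5,0.5,0],"turn": 0.01,"jaw": 4},
    {"xyz": [-0.5,0.5,1.5],"turn": 0.01,"jaw": 4},
    {"xyz": [-0.5,0.5,2.6],"turn": 0.01,"jaw": 4},
    {"xyz": [-0.5,0.5,2.6],"turn": 0.01,"jaw": 4},
    {"xyz": [-0.5,0.5,2.6],"turn": 0.01,"jaw": 4}
  ]
}}

```text
t: 2.05
position: [0.4552, 0.3236, 0.153]
tcp_rot: [[-0.258, 0.966, -0.001], [0.966, 0.258, -0.0], [-0.0, -0.001, -1.0]]
force: [0.4, 0.2, 0.9]
gripper_width: 0.0402
```

```bash
python3 go.py .455 .324 .152 15; python3 - <<'E'
from h import *
p,d=look("side","4")
C=cloud("side",d); m=(C[...,2]>.135)&(C[...,2]<.3)&(C[...,0]>.35)&(C[...,0]<.58)&(C[...,1]>.2)&(C[...,1]<.4)
for lo in np.arange(.165,.28,.01):
    k=m&(C[...,2]>=lo)&(C[...,2]<lo+.01); Q=C[k]
    if len(Q): print(round(lo,3),len(Q),Q.min(0).round(3),Q.max(0).round(3))
crop("pics/side4.png","pics/c8.png",190,125,240,195,8)
E
```

```text
at [0.4552 0.3236 0.153 ] yaw 14.9 shift cm [ 0.04 -0.01  0.1 ] turn rad -0.001 t 2.05 j [28. 25. 86.  0. 69. 13.] F [0.4 0.2 0.9] w 40.2
0.165 30 [0.444 0.299 0.166] [0.465 0.341 0.174]
0.175 6 [0.447 0.304 0.175] [0.477 0.333 0.185]
0.185 28 [0.42  0.298 0.186] [0.491 0.335 0.195]
0.195 35 [0.418 0.298 0.195] [0.491 0.34  0.205]
0.205 42 [0.416 0.299 0.205] [0.494 0.34  0.214]
0.215 47 [0.413 0.298 0.215] [0.496 0.342 0.225]
0.225 38 [0.415 0.299 0.225] [0.494 0.341 0.235]
0.235 19 [0.415 0.297 0.235] [0.493 0.329 0.244]
0.245 71 [0.362 0.262 0.245] [0.55  0.363 0.255]
0.255 158 [0.362 0.263 0.255] [0.55  0.351 0.265]
0.265 162 [0.357 0.261 0.265] [0.552 0.371 0.275]
0.275 128 [0.355 0.256 0.275] [0.555 0.362 0.285]
```

View pics/c8.png

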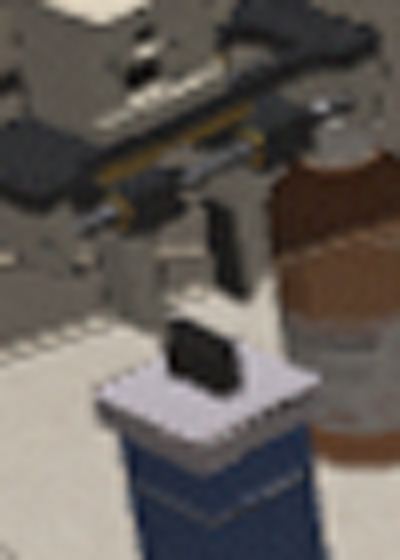

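{"op": "apply_moves", "data": {
  "moves": [
    {"xyz": [0,0,0.8],"turn": 0,"jaw": 4},
    {"xyz": [0,0,1.5],"turn": 0,"jaw": 4},
    {"xyz": [0,0,1.5],"turn": 0,"jaw": 4}
  ]
}}

```text
t: 2.35
position: [0.4544, 0.3236, 0.1368]
tcp_rot: [[-0.258, 0.966, -0.002], [0.966, 0.258, -0.001], [-0.0, -0.002, -1.0]]
force: [0.1, -0.0, 0.2]
gripper_width: 0.04
```

```bash
python3 go.py .455 .324 .152 15; python3 - <<'E'
from h import *
p,d=look("side","5")
crop("pics/side5.png","pics/c9.png",190,125,240,195,8)
E
```

```text
at [0.4544 0.3236 0.1368] yaw 15.0 shift cm [ 0.02  0.07 -1.52] turn rad -0.001 t 2.35 j [28. 26. 87.  0. 67. 13.] F [ 0.1 -0.   0.2] w 40.0
```

View pics/c9.png

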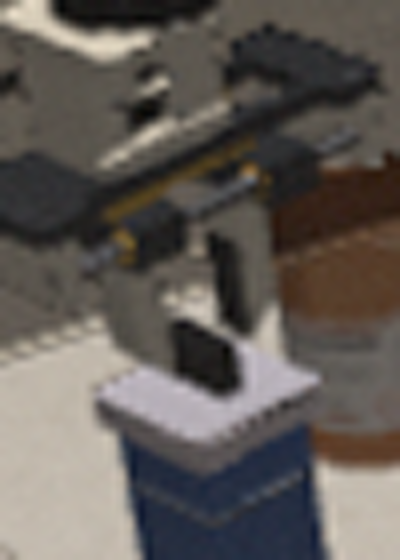

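{"op": "apply_moves", "data": {
  "moves": [
    {"xyz": [0,0,0.5],"turn": 0,"jaw": 4},
    {"xyz": [0,0,1.1],"turn": 0,"jaw": 4},
    {"xyz": [0,0,1.1],"turn": 0,"jaw": 4}
  ]
}}

```text
t: 2.65
position: [0.4545, 0.3237, 0.126]
tcp_rot: [[-0.258, 0.966, -0.002], [0.966, 0.258, -0.001], [-0.0, -0.002, -1.0]]
force: [-0.2, 0.0, 0.1]
gripper_width: 0.0401
```

```bash
python3 go.py .455 .324 .152 15; python3 - <<'E'
from h import *
p,d=look("side","6")
crop("pics/side6.png","pics/c10.png",190,125,240,195,8)
E
```

```text
at [0.4545 0.3237 0.126 ] yaw 15.0 shift cm [ 0.02  0.06 -2.6 ] turn rad -0.001 t 2.65 j [28. 27. 88.  0. 65. 13.] F [-0.2  0.   0.1] w 40.1
```

View pics/c10.png

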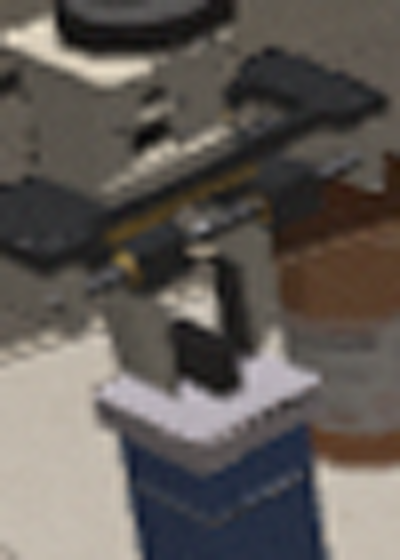

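{"op": "apply_moves", "data": {
  "moves": [
    {"xyz": [0,0,0],"turn": 0,"jaw": 1},
    {"xyz": [0,0,0],"turn": 0,"jaw": 1},
    {"xyz": [0,0,0],"turn": 0,"jaw": 1},
    {"xyz": [0,0,0],"turn": 0,"jaw": 1},
    {"xyz": [0,0,0],"turn": 0,"jaw": 1}
  ],
  "squeeze": 40
}}

```text
t: 3.12
position: [0.4552, 0.3241, 0.1274]
tcp_rot: [[-0.258, 0.966, 0.0], [0.966, 0.258, 0.0], [0.0, 0.001, -1.0]]
force: [0.2, -0.6, 1.2]
gripper_width: 0.0135
```

```bash
python3 go.py .455 .324 .152 15
```

```text
at [0.4552 0.3241 0.1274] yaw 15.0 shift cm [ 0.   -0.02 -2.46] turn rad -0.001 t 3.12 j [28. 27. 88.  0. 65. 13.] F [ 0.2 -0.6  1.2] w 13.5
```

{"op": "apply_moves", "data": {
  "moves": [
    {"xyz": [0,0,-1],"turn": 0,"jaw": 1},
    {"xyz": [0,0,-3],"turn": 0,"jaw": 1},
    {"xyz": [0,0,-6],"turn": 0,"jaw": 1},
    {"xyz": [0,0,-9],"turn": 0,"jaw": 1},
    {"xyz": [0,0,-9],"turn": 0,"jaw": 1}
  ]
}}

```text
t: 3.53
position: [0.4577, 0.3254, 0.2242]
tcp_rot: [[-0.258, 0.966, 0.01], [0.966, 0.258, 0.005], [0.003, 0.011, -1.0]]
force: [0.7, -0.3, 0.3]
gripper_width: 0.0141
```

```bash
python3 go.py .495 .1 .2 -3; python3 - <<'E'
from h import *
p,d=look("side","7"); p,d=look("top","7")
crop("pics/side7.png","pics/c11.png",180,90,330,220,5)
E
```

```text
at [0.4577 0.3254 0.2242] yaw 15.0 shift cm [-22.75  -2.24   2.34] turn rad 0.313 t 3.53 j [28. 22. 80.  0. 78. 13.] F [ 0.7 -0.3  0.3] w 14.1
```

View pics/c11.png

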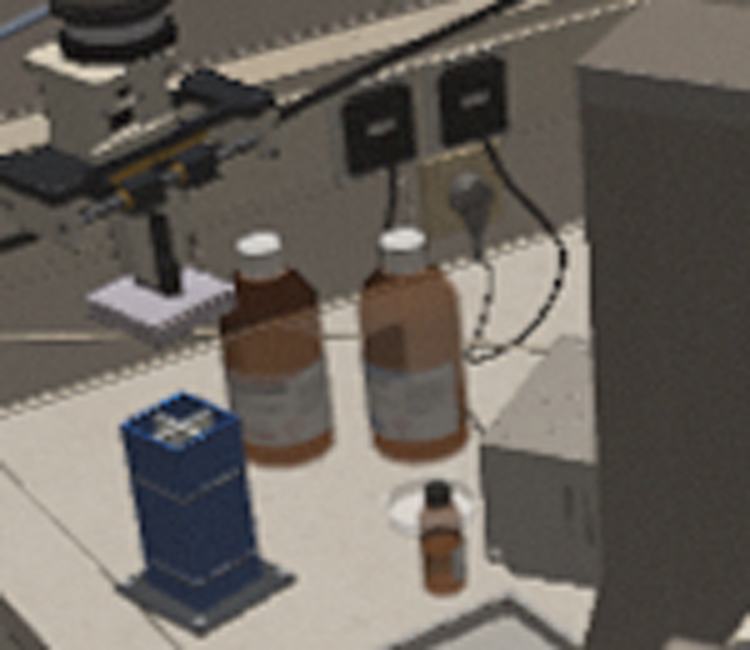

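```bash
python3 go.py .45 .095 .2 3
```

```text
at [0.4556 0.3243 0.2189] yaw 15.0 shift cm [-22.01  -6.46   1.86] turn rad 0.209 t 3.63 j [28. 22. 80.  0. 77. 13.] F [-0.4  0.  -1. ] w 13.6
```

{"op": "apply_moves", "data": {
  "moves": [
    {"xyz": [-22,-6.5,0],"turn": 0.21,"jaw": 1},
    {"xyz": [-22,-6.5,0],"turn": 0.21,"jaw": 1},
    {"xyz": [-22,-6.5,0],"turn": 0.21,"jaw": 1},
    {"xyz": [-22,-6.5,0],"turn": 0.21,"jaw": 1},
    {"xyz": [-22,-6.5,0],"turn": 0.21,"jaw": 1}
  ]
}}

```text
t: 4.05
position: [0.4482, 0.114, 0.2161]
tcp_rot: [[-0.052, 0.999, -0.002], [0.999, 0.052, -0.0], [-0.0, -0.002, -1.0]]
force: [1.6, 0.4, -0.1]
gripper_width: 0.0135
```

{"op": "apply_moves", "data": {
  "moves": [
    {"xyz": [-1.3,-0.4,0],"turn": 0,"jaw": 1},
    {"xyz": [-1.3,-0.4,0],"turn": 0,"jaw": 1},
    {"xyz": [-1.3,-0.4,0],"turn": 0,"jaw": 1}
  ]
}}

```text
t: 4.3
position: [0.4457, 0.1021, 0.2165]
tcp_rot: [[-0.049, 0.999, -0.002], [0.999, 0.049, 0.0], [0.001, -0.002, -1.0]]
force: [-0.3, 0.2, -1.0]
gripper_width: 0.0138
```

```bash
python3 go.py .45 .095 .02 3
```

```text
at [0.4457 0.1021 0.2165] yaw 2.8 shift cm [-0.74  0.42 19.65] turn rad -0.004 t 4.3 j [ 3. 12. 95.  0. 73.  0.] F [-0.3  0.2 -1. ] w 13.8
```

{"op": "apply_moves", "data": {
  "moves": [
    {"xyz": [-0.7,0.4,4],"turn": 0,"jaw": 1},
    {"xyz": [-0.7,0.4,8],"turn": 0,"jaw": 1},
    {"xyz": [-0.7,0.4,12],"turn": 0,"jaw": 1},
    {"xyz": [-0.7,0.4,16],"turn": 0,"jaw": 1},
    {"xyz": [-0.7,0.4,18.5],"turn": 0,"jaw": 1}
  ]
}}

```text
t: 4.72
position: [0.4483, 0.0972, 0.0285]
tcp_rot: [[-0.053, 0.999, -0.005], [0.999, 0.053, 0.0], [0.0, -0.005, -1.0]]
force: [-0.4, -0.1, -0.5]
gripper_width: 0.0136
```

{"op": "apply_moves", "data": {
  "moves": [
    {"xyz": [0,0,0.5],"turn": 0,"jaw": 1},
    {"xyz": [0,0,1.2],"turn": 0,"jaw": 1},
    {"xyz": [0,0,1.6],"turn": 0,"jaw": 1},
    {"xyz": [0,0,1.6],"turn": 0,"jaw": 1}
  ]
}}

```text
t: 5.05
position: [0.4514, 0.0963, 0.0167]
tcp_rot: [[-0.052, 0.999, 0.001], [0.999, 0.052, 0.0], [0.0, 0.001, -1.0]]
force: [-1.0, 0.2, -0.2]
gripper_width: 0.0139
```

```bash
python3 go.py .45 .095 .002 3;  python3 - <<'E'
from h import *
p,d=look("side","8")
crop("pics/side8.png","pics/c12.png",200,110,330,270,5)
E
```

```text
at [0.4514 0.0963 0.0167] yaw 3.0 shift cm [-0.13 -0.15  1.47] turn rad -0.001 t 5.05 j [  3.  27. 110.   0.  43.  -0.] F [-1.   0.2 -0.2] w 13.9
```

View pics/c12.png

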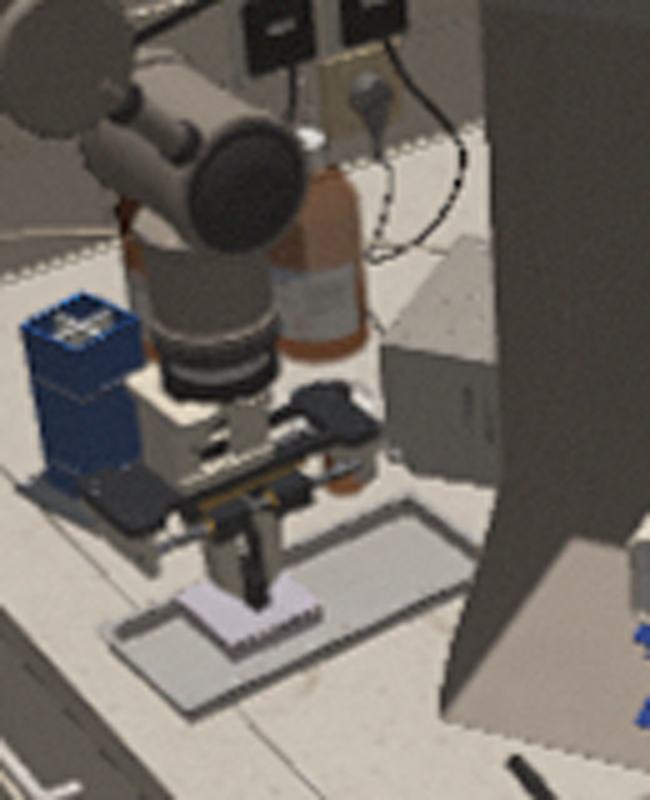

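{"op": "apply_moves", "data": {
  "moves": [
    {"xyz": [0,0,0.5],"turn": 0,"jaw": 1},
    {"xyz": [0,0,0.9],"turn": 0,"jaw": 1},
    {"xyz": [0,0,1.2],"turn": 0,"jaw": 1},
    {"xyz": [0,0,1.2],"turn": 0,"jaw": 1}
  ]
}}

```text
t: 5.43
position: [0.4504, 0.0957, 0.0039]
tcp_rot: [[-0.051, 0.999, -0.0], [0.999, 0.051, 0.0], [0.0, -0.0, -1.0]]
force: [-1.1, 0.8, -1.0]
gripper_width: 0.0136
```

{"op": "apply_moves", "data": {
  "moves": [
    {"xyz": [0,0,0.1],"turn": 0,"jaw": 1},
    {"xyz": [0,0,0.2],"turn": 0,"jaw": 1},
    {"xyz": [0,0,0.2],"turn": 0,"jaw": 1}
  ]
}}

```text
t: 5.68
position: [0.4506, 0.0957, 0.0021]
tcp_rot: [[-0.051, 0.999, -0.0], [0.999, 0.051, 0.0], [0.0, -0.0, -1.0]]
force: [0.5, 0.3, -1.1]
gripper_width: 0.0134
```

{"op": "apply_moves", "data": {
  "moves": [
    {"xyz": [0,0,0.1],"turn": 0,"jaw": 1},
    {"xyz": [0,0,0.2],"turn": 0,"jaw": 1},
    {"xyz": [0,0,0.2],"turn": 0,"jaw": 1}
  ]
}}

```text
t: 5.93
position: [0.4508, 0.0958, 0.001]
tcp_rot: [[-0.051, 0.999, 0.001], [0.999, 0.051, 0.0], [0.0, 0.001, -1.0]]
force: [-3.0, 0.3, 9.5]
gripper_width: 0.0138
```

{"op": "apply_moves", "data": {
  "moves": [
    {"xyz": [0,0,0],"turn": 0,"jaw": 4},
    {"xyz": [0,0,0],"turn": 0,"jaw": 4},
    {"xyz": [0,0,0],"turn": 0,"jaw": 4},
    {"xyz": [0,0,0],"turn": 0,"jaw": 4},
    {"xyz": [0,0,-3],"turn": 0,"jaw": 4}
  ]
}}

```text
t: 6.35
position: [0.4472, 0.0955, 0.0266]
tcp_rot: [[-0.051, 0.999, -0.009], [0.999, 0.051, -0.0], [0.0, -0.009, -1.0]]
force: [0.4, -0.1, 0.7]
gripper_width: 0.0387
```

{"op": "apply_moves", "data": {
  "moves": [
    {"xyz": [0,0,-4],"turn": 0,"jaw": 4},
    {"xyz": [0,0,-8],"turn": 0,"jaw": 4},
    {"xyz": [0,0,-12],"turn": 0,"jaw": 4},
    {"xyz": [0,0,-16],"turn": 0,"jaw": 4},
    {"xyz": [0,0,-16],"turn": 0,"jaw": 4}
  ]
}}

```text
t: 6.77
position: [0.4546, 0.096, 0.1976]
tcp_rot: [[-0.051, 0.999, 0.014], [0.999, 0.051, 0.001], [0.0, 0.014, -1.0]]
force: [0.6, 0.4, 0.3]
gripper_width: 0.0399
```

```bash
python3 - <<'E'
from h import *
look("side","9"); look("top","9")
crop("pics/side9.png","pics/c13.png",190,130,350,250,5)
crop("pics/top9.png","pics/c14.png",170,220,300,310,6)
from mk import *
for n in ("top","side"):
    p=cv2.imread(f"pics/{n}9.png")[:,:,::-1].copy(); print(n)
    for o in markers(n,p): print(o)
E
python3 go.py .425 -.117 .15 3
```

```text
top
('blue', array([ 0.4257, -0.1718]), 94.0, 0.117, 0.008, array([330.8, 281.7]))
('blue', array([ 0.4169, -0.3307]), 87.8, 0.12, 0.006, array([372.7, 284.2]))
('black', array([ 0.5193, -0.3576]), 85.6, 0.121, 0.007, array([379.6, 256.8]))
('black', array([ 0.511, -0.183]), 84.8, 0.117, 0.01, array([334.1, 259.1]))
side
('blue', array([ 0.426 , -0.1684]), 93.2, 0.13, 0.011, array([286.9, 282.4]))
('blue', array([ 0.417 , -0.3281]), 87.3, 0.131, 0.011, array([315. , 314.7]))
('black', array([ 0.542 , -0.0206]), 35.1, 0.08, 0.021, array([292.1, 243. ]))
('black', array([ 0.5112, -0.1817]), 83.6, 0.133, 0.012, array([312.7, 274. ]))
('black', array([ 0.3184, -0.2674]), 89.8, 0.304, 0.017, array([277.3, 321.4]))
('black', array([ 0.5197, -0.3556]), 85.4, 0.128, 0.012, array([350. , 305.1]))
at [0.4514 0.0958 0.1915] yaw 2.9 shift cm [-21.12  -3.74   4.13] turn rad -0.001 t 6.87 j [ 2. 13. 98.  0. 69. -0.] F [ 0.4  0.1 -0.8] w 40.3
```

View pics/c13.png

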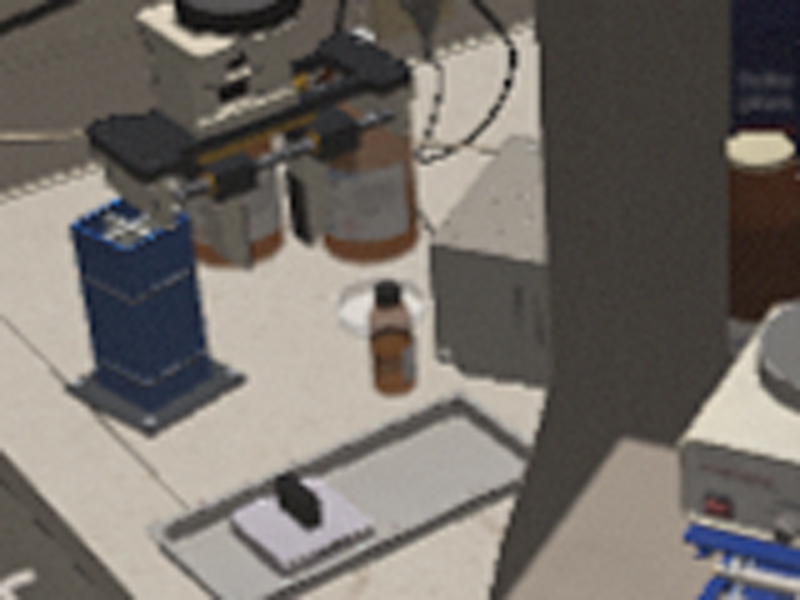

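View pics/c14.png

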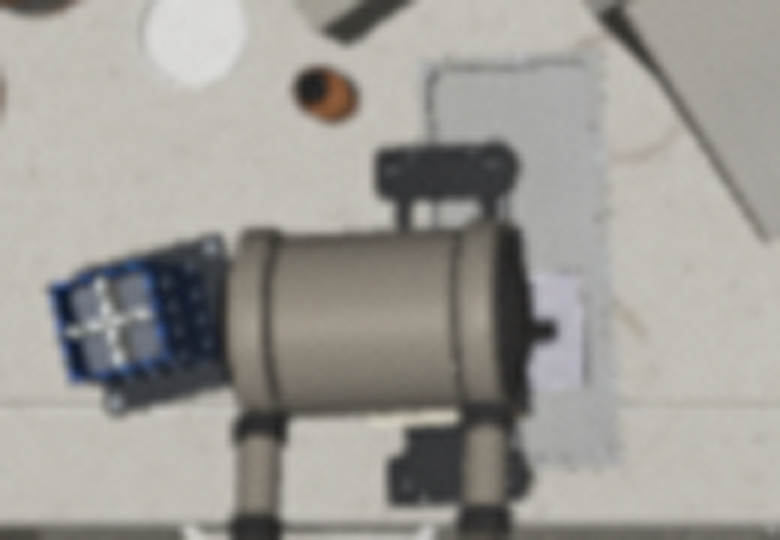

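```bash
python3 - <<'E'
from h import *
crop("pics/top0.png","pics/c15.png",240,190,400,300,5)
d=np.load("pics/top0.npy"); C=cloud("top",d)
m=(C[...,0]>.4)&(C[...,0]<.75)&(C[...,1]>-.4)&(C[...,1]<.12)
for lo,hi in((.02,.05),(.05,.1),(.1,.2),(.2,.5)):
    k=m&(C[...,2]>lo)&(C[...,2]<hi); Q=C[k]; i=Q[:,0].argsort()[:8]; print(lo,len(Q)); print(Q[i].round(3))
print(pix2w("top",[297,386,253],[258,205,197],z=.03).round(3))
E
```

```text
0.02 155
[[ 0.403  0.042  0.022]
 [ 0.406  0.042  0.028]
 [ 0.41   0.046  0.026]
 [ 0.41  -0.37   0.024]
 [ 0.414  0.046  0.021]
 [ 0.414  0.042  0.025]
 [ 0.414 -0.337  0.021]
 [ 0.417  0.046  0.024]]
0.05 370
[[ 0.531 -0.034  0.056]
 [ 0.542 -0.027  0.066]
 [ 0.545 -0.024  0.075]
 [ 0.55  -0.022  0.051]
 [ 0.552 -0.02   0.068]
 [ 0.559 -0.017  0.073]
 [ 0.563 -0.014  0.081]
 [ 0.57  -0.01   0.079]]
0.1 955
[[ 0.582 -0.001  0.107]
 [ 0.589  0.002  0.113]
 [ 0.592  0.005  0.118]
 [ 0.599  0.008  0.123]
 [ 0.599  0.009  0.194]
 [ 0.599  0.009  0.156]
 [ 0.607 -0.119  0.108]
 [ 0.608  0.014  0.142]]
0.2 1478
[[0.599 0.008 0.448]
 [0.599 0.008 0.471]
 [0.6   0.009 0.325]
 [0.6   0.009 0.384]
 [0.6   0.009 0.354]
 [0.6   0.009 0.223]
 [0.6   0.006 0.465]
 [0.6   0.009 0.289]]
[[ 0.514 -0.051  0.03 ]
 [ 0.712 -0.383  0.03 ]
 [ 0.743  0.115  0.03 ]]
```

View pics/c15.png

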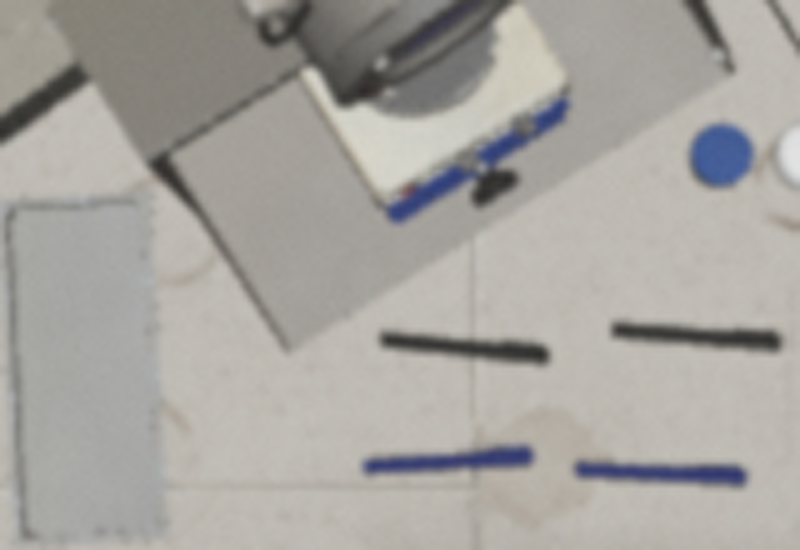

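{"op": "apply_moves", "data": {
  "moves": [
    {"xyz": [-21.1,-3.8,4],"turn": 0,"jaw": 4},
    {"xyz": [-21.1,-3.8,6],"turn": 0,"jaw": 4},
    {"xyz": [-21.1,-3.8,8],"turn": 0,"jaw": 4},
    {"xyz": [-21.1,-3.8,10],"turn": 0,"jaw": 4},
    {"xyz": [-21.1,-3.8,12],"turn": 0,"jaw": 4}
  ]
}}

```text
t: 7.28
position: [0.4266, -0.0878, 0.0997]
tcp_rot: [[-0.051, 0.999, 0.0], [0.999, 0.051, -0.0], [-0.0, 0.0, -1.0]]
force: [2.0, -1.2, 0.8]
gripper_width: 0.0401
```

{"op": "apply_moves", "data": {
  "moves": [
    {"xyz": [0,0,0],"turn": 0,"jaw": 4},
    {"xyz": [-2.5,-0.4,2],"turn": 0,"jaw": 4},
    {"xyz": [-2.5,-0.4,2],"turn": 0,"jaw": 4},
    {"xyz": [-2.5,-0.4,2],"turn": 0,"jaw": 4}
  ]
}}

```text
t: 7.62
position: [0.4232, -0.1108, 0.0794]
tcp_rot: [[-0.049, 0.999, -0.004], [0.999, 0.049, 0.002], [0.002, -0.004, -1.0]]
force: [-0.1, 0.2, 0.5]
gripper_width: 0.0399
```

```bash
python3 go.py .4228 -.117 -.01 3.5
```

```text
at [ 0.4232 -0.1108  0.0794] yaw 2.8 shift cm [-0.64 -0.03  8.94] turn rad -0.012 t 7.62 j [-25.  19. 110.   0.  51. -28.] F [-0.1  0.2  0.5] w 39.9
```

{"op": "apply_moves", "data": {
  "moves": [
    {"xyz": [-0.5,0,3],"turn": 0,"jaw": 4},
    {"xyz": [-0.5,0,6],"turn": 0,"jaw": 4},
    {"xyz": [-0.5,0,8],"turn": 0,"jaw": 4},
    {"xyz": [-0.5,0,8],"turn": 0,"jaw": 4},
    {"xyz": [-0.5,0,8],"turn": 0,"jaw": 4}
  ]
}}

```text
t: 8.03
position: [0.4245, -0.1149, 0.0009]
tcp_rot: [[-0.052, 0.999, -0.002], [0.999, 0.052, 0.001], [0.001, -0.002, -1.0]]
force: [0.1, -0.8, 0.3]
gripper_width: 0.04
```

```bash
python3 go.py .4228 -.117 -.024 3.5; python3 - <<'E'
from h import *
p,d=look("side","10")
crop("pics/side10.png","pics/c16.png",230,210,350,310,6)
E
```

```text
at [ 0.4245 -0.1149  0.0009] yaw 3.0 shift cm [-0.2  -0.17  2.49] turn rad -0.009 t 8.03 j [-25.  27. 114.   0.  39. -28.] F [ 0.1 -0.8  0.3] w 40.0
```

View pics/c16.png

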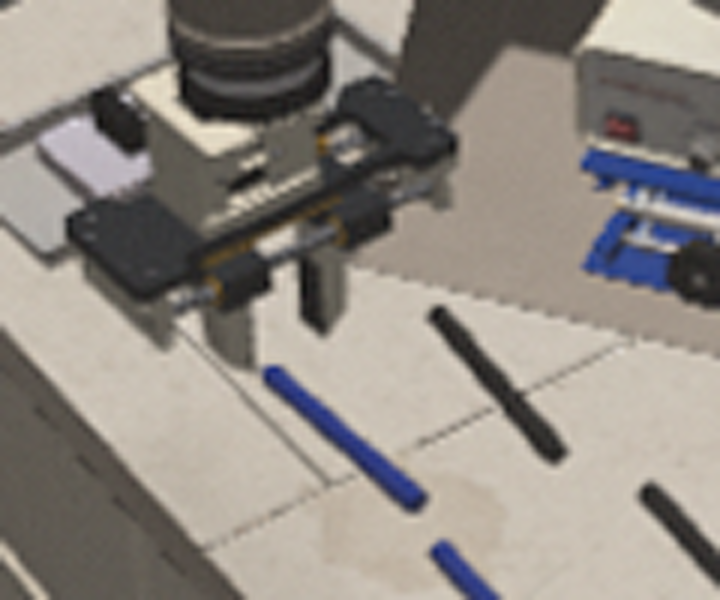

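{"op": "apply_moves", "data": {
  "moves": [
    {"xyz": [-0.2,-0.2,1],"turn": 0,"jaw": 4},
    {"xyz": [-0.2,-0.2,1.8],"turn": 0,"jaw": 4},
    {"xyz": [-0.2,-0.2,2.2],"turn": 0,"jaw": 4},
    {"xyz": [-0.2,-0.2,2.2],"turn": 0,"jaw": 4}
  ]
}}

```text
t: 8.42
position: [0.4231, -0.118, -0.0209]
tcp_rot: [[-0.051, 0.999, -0.0], [0.999, 0.051, 0.0], [0.0, -0.0, -1.0]]
force: [0.3, 0.7, -0.4]
gripper_width: 0.0403
```

```bash
python3 go.py .4228 -.117 -.024 3.5; python3 - <<'E'
from h import *
p,d=look("side","11")
crop("pics/side11.png","pics/c17.png",250,230,330,300,9)
E
```

```text
at [ 0.4231 -0.118  -0.0209] yaw 2.9 shift cm [ 0.1  -0.03  0.31] turn rad -0.01 t 8.42 j [-26.  30. 115.   0.  35. -29.] F [ 0.3  0.7 -0.4] w 40.3
```

View pics/c17.png

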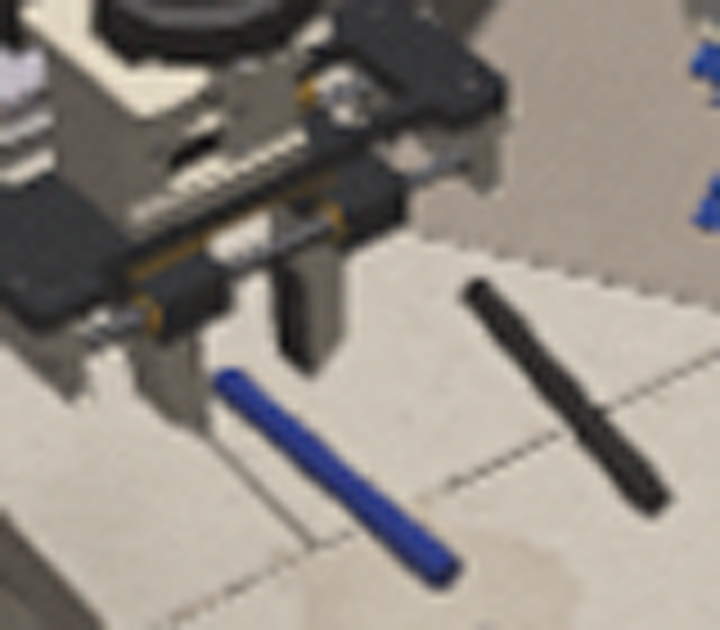

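{"op": "apply_moves", "data": {
  "moves": [
    {"xyz": [0,0,0.3],"turn": 0,"jaw": 4},
    {"xyz": [0,0,0.5],"turn": 0,"jaw": 4},
    {"xyz": [0,0,0.5],"turn": 0,"jaw": 4}
  ]
}}

```text
t: 8.72
position: [0.423, -0.1182, -0.026]
tcp_rot: [[-0.051, 0.999, -0.0], [0.999, 0.051, 0.0], [0.0, -0.0, -1.0]]
force: [0.1, -0.5, -0.1]
gripper_width: 0.04
```

{"op": "apply_moves", "data": {
  "moves": [
    {"xyz": [0,0,0],"turn": 0,"jaw": 1},
    {"xyz": [0,0,0],"turn": 0,"jaw": 1},
    {"xyz": [0,0,0],"turn": 0,"jaw": 1},
    {"xyz": [0,0,0],"turn": 0,"jaw": 1},
    {"xyz": [0,0,0],"turn": 0,"jaw": 1}
  ],
  "squeeze": 4
}}

```text
t: 9.13
position: [0.4231, -0.1182, -0.0259]
tcp_rot: [[-0.051, 0.999, 0.0], [0.999, 0.051, 0.0], [0.0, 0.0, -1.0]]
force: [0.4, -0.3, 0.3]
gripper_width: 0.0136
```

{"op": "apply_moves", "data": {
  "moves": [
    {"xyz": [0,0,-1],"turn": 0,"jaw": 1},
    {"xyz": [0,0,-3],"turn": 0,"jaw": 1},
    {"xyz": [0,0,-5],"turn": 0,"jaw": 1},
    {"xyz": [0,0,-7],"turn": 0,"jaw": 1},
    {"xyz": [0,0,-8],"turn": 0,"jaw": 1}
  ]
}}

```text
t: 9.55
position: [0.4239, -0.1186, 0.0561]
tcp_rot: [[-0.051, 0.999, 0.002], [0.999, 0.051, -0.001], [-0.001, 0.002, -1.0]]
force: [0.3, -0.5, -0.3]
gripper_width: 0.0136
```

```bash
python3 go.py .4228 -.117 -.024 3.5; python3 - <<'E'
from h import *
p,d=look("side","12")
crop("pics/side12.png","pics/c18.png",230,190,350,310,5)
E
```

```text
at [ 0.4239 -0.1186  0.0561] yaw 2.9 shift cm [ 0.17 -0.12  8.01] turn rad -0.01 t 9.55 j [-26.  22. 111.   0.  47. -29.] F [ 0.3 -0.5 -0.3] w 13.6
```

View pics/c18.png

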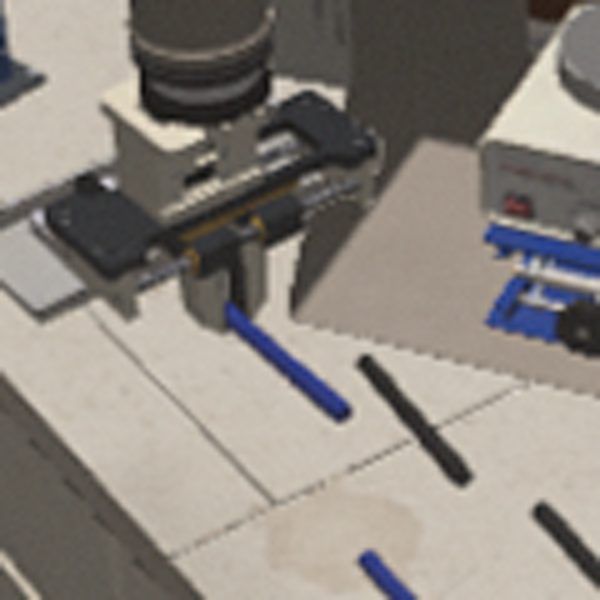

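{"op": "apply_moves", "data": {
  "moves": [
    {"xyz": [0,0,4],"turn": 0,"jaw": 1},
    {"xyz": [0,0,-4],"turn": 0,"jaw": 1},
    {"xyz": [0,0,-4],"turn": 0,"jaw": 1},
    {"xyz": [0,0,0],"turn": 0,"jaw": 1},
    {"xyz": [0,0,-6],"turn": 0,"jaw": 1}
  ],
  "squeeze": 3
}}

```text
t: 10.02
position: [0.4163, -0.1152, 0.0753]
tcp_rot: [[-0.05, 0.998, -0.032], [0.999, 0.051, 0.015], [0.017, -0.031, -0.999]]
force: [-5.9, 2.0, -5.6]
gripper_width: 0.0132
```

```bash
python3 go.py .4228 -.117 -.024 3.5; python3 - <<'E'
from h import *
p,d=look("side","13")
crop("pics/side13.png","pics/c19.png",230,170,350,290,5)
E
```

```text
at [ 0.4163 -0.1152  0.0753] yaw 2.9 shift cm [-0.38  0.95  9.9 ] turn rad -0.01 t 10.02 j [-26.  20. 109.   0.  53. -29.] F [-5.9  2.  -5.6] w 13.2
```

View pics/c19.png

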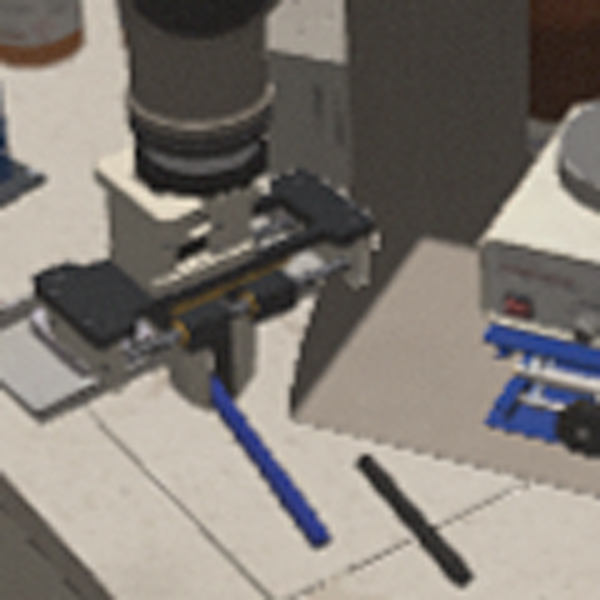

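{"op": "apply_moves", "data": {
  "moves": [
    {"xyz": [0,0,-4],"turn": 0,"jaw": 1},
    {"xyz": [0,0,-8],"turn": 0,"jaw": 1},
    {"xyz": [0,0,-12],"turn": 0,"jaw": 1},
    {"xyz": [0,0,-8],"turn": 0,"jaw": 1},
    {"xyz": [0,0,-12],"turn": 0,"jaw": 1}
  ]
}}

```text
t: 10.48
position: [0.4082, -0.1112, 0.1976]
tcp_rot: [[-0.051, 0.998, -0.034], [0.999, 0.051, 0.016], [0.018, -0.033, -0.999]]
force: [-9.3, 5.5, -11.3]
gripper_width: 0.0134
```

{"op": "apply_moves", "data": {
  "moves": [
    {"xyz": [0,0,4],"turn": 0,"jaw": 1},
    {"xyz": [0,0,0],"turn": 0,"jaw": 1},
    {"xyz": [0,0,4],"turn": 0,"jaw": 1},
    {"xyz": [0,0,0],"turn": 0,"jaw": 1},
    {"xyz": [0,0,0],"turn": 0,"jaw": 1}
  ]
}}

```text
t: 10.9
position: [0.4211, -0.1172, 0.216]
tcp_rot: [[-0.051, 0.999, -0.003], [0.999, 0.051, 0.002], [0.002, -0.003, -1.0]]
force: [0.7, -1.2, 1.6]
gripper_width: 0.0134
```

```bash
python3 go.py .4228 -.117 -.024 3.5; python3 - <<'E'
from h import *
p,d=look("side","14")
crop("pics/side14.png","pics/c20.png",230,150,350,270,5)
E
```

```text
at [ 0.4211 -0.1172  0.216 ] yaw 2.9 shift cm [-0.03  0.24 24.  ] turn rad -0.01 t 10.9 j [-26.  10.  98.   0.  72. -29.] F [ 0.7 -1.2  1.6] w 13.4
```

View pics/c20.png

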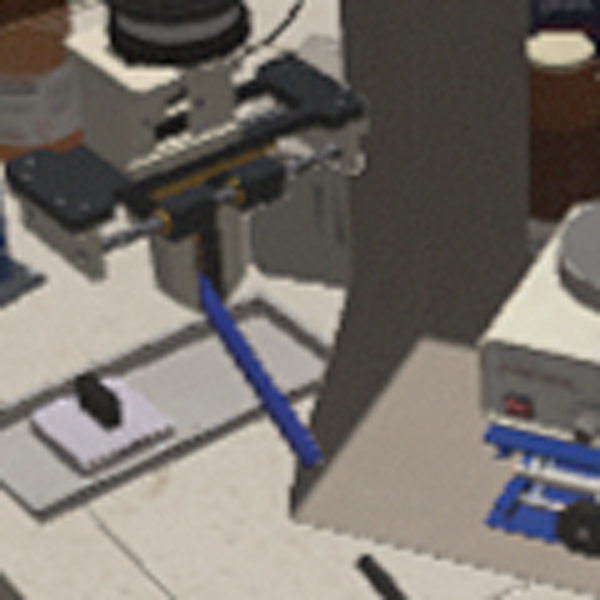

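```bash
cat >> h.py <<'E'
YAW=np.radians(15.); CX=np.array([.4548,.3242])
def can(x,y): 
    c,s=np.cos(YAW),np.sin(YAW); return CX+np.array([c*x-s*y,s*x+c*y])
E
python3 - <<'E'
from h import *
print(can(-.15,0),can(-.02,0),[can(a*.014,b*.014).round(4) for a in(1,-1) for b in (1,-1)])
E
python3 go.py .31 .2854 .2 105
```

```text
[0.30991113 0.28537714] [0.43548148 0.31902362] [array([0.4647, 0.3413]), array([0.4719, 0.3143]), array([0.4377, 0.3341]), array([0.4449, 0.3071])]
at [ 0.4233 -0.1183  0.217 ] yaw 2.9 shift cm [40.9  -9.26  1.64] turn rad 1.36 t 10.95 j [-26.  10.  98.   0.  72. -29.] F [ 0.8  0.7 -0.8] w 13.5
```

{"op": "apply_moves", "data": {
  "moves": [
    {"xyz": [3,-0.7,0],"turn": -1.78,"jaw": 1},
    {"xyz": [6,-1.4,0],"turn": -1.78,"jaw": 1},
    {"xyz": [9,-2.1,0],"turn": -1.78,"jaw": 1},
    {"xyz": [12,-2.8,0],"turn": -1.78,"jaw": 1},
    {"xyz": [15,-3.5,0],"turn": -1.78,"jaw": 1}
  ],
  "squeeze": 10
}}

```text
t: 11.37
position: [0.3808, 0.0308, 0.217]
tcp_rot: [[-0.63, 0.777, 0.004], [0.777, 0.63, -0.0], [-0.003, 0.003, -1.0]]
force: [0.6, -0.7, 0.3]
gripper_width: 0.0132
```

```bash
python3 go.py .31 .2854 .2 105
```

```text
at [0.3808 0.0308 0.217 ] yaw 39.0 shift cm [24.24 10.53  1.66] turn rad -1.151 t 11.37 j [ -7.   3. 105.   0.  71. -46.] F [ 0.6 -0.7  0.3] w 13.2
```

{"op": "apply_moves", "data": {
  "moves": [
    {"xyz": [3,1.3,0.5],"turn": -1.15,"jaw": 1},
    {"xyz": [6,2.6,1],"turn": -1.15,"jaw": 1},
    {"xyz": [9,3.9,1.5],"turn": -1.15,"jaw": 1},
    {"xyz": [12,5.2,1.5],"turn": -1.15,"jaw": 1},
    {"xyz": [14,6.1,1.5],"turn": -1.15,"jaw": 1}
  ]
}}

```text
t: 11.78
position: [0.3402, 0.1796, 0.2018]
tcp_rot: [[-0.966, 0.26, 0.003], [0.26, 0.966, 0.002], [-0.003, 0.002, -1.0]]
force: [-0.2, 0.7, -0.3]
gripper_width: 0.013
```

```bash
python3 go.py .31 .2854 .2 105
```

```text
at [0.3402 0.1796 0.2018] yaw 75.0 shift cm [5.67 9.43 0.19] turn rad -0.524 t 11.78 j [ 16.   4. 107.   0.  69. -59.] F [-0.2  0.7 -0.3] w 13.0
```

{"op": "apply_moves", "data": {
  "moves": [
    {"xyz": [1.4,2.4,0],"turn": -0.52,"jaw": 1},
    {"xyz": [2.8,4.8,0],"turn": -0.52,"jaw": 1},
    {"xyz": [4.2,7.2,0],"turn": -0.52,"jaw": 1},
    {"xyz": [5.6,9.4,0],"turn": -0.52,"jaw": 1},
    {"xyz": [5.6,9.4,0],"turn": -0.52,"jaw": 1}
  ]
}}

```text
t: 12.2
position: [0.3112, 0.2865, 0.202]
tcp_rot: [[-0.966, -0.257, 0.003], [-0.257, 0.966, 0.004], [-0.004, 0.003, -1.0]]
force: [-0.4, -0.3, -0.4]
gripper_width: 0.0131
```

```bash
python3 go.py .31 .2854 .135 105;python3 - <<'E'
from h import *
p,d=look("side","15");look("top","15")
crop("pics/side15.png","pics/c21.png",130,90,270,220,5)
crop("pics/top15.png","pics/c22.png",150,230,280,330,6)
E
```

```text
at [0.3112 0.2865 0.202 ] yaw 104.9 shift cm [ 0.18 -0.1   6.7 ] turn rad -0.002 t 12.2 j [ 32.   9. 102.   0.  69. -73.] F [-0.4 -0.3 -0.4] w 13.1
```

View pics/c21.png

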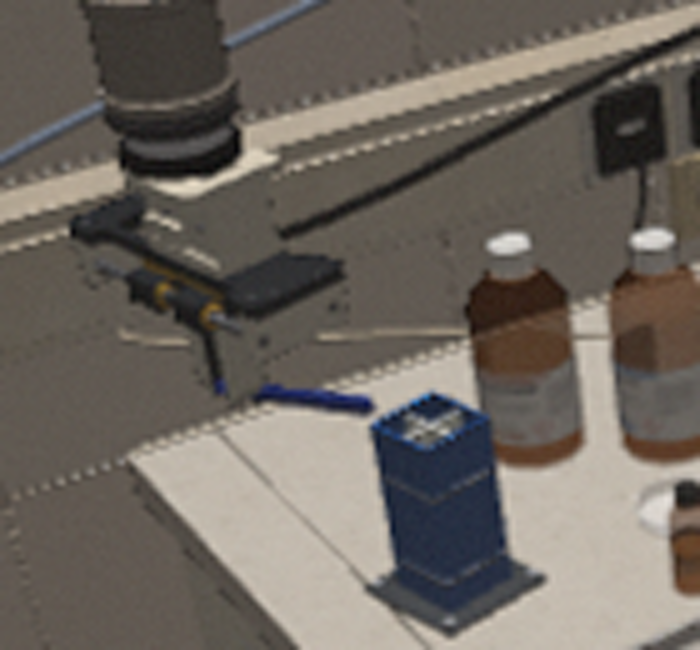

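View pics/c22.png

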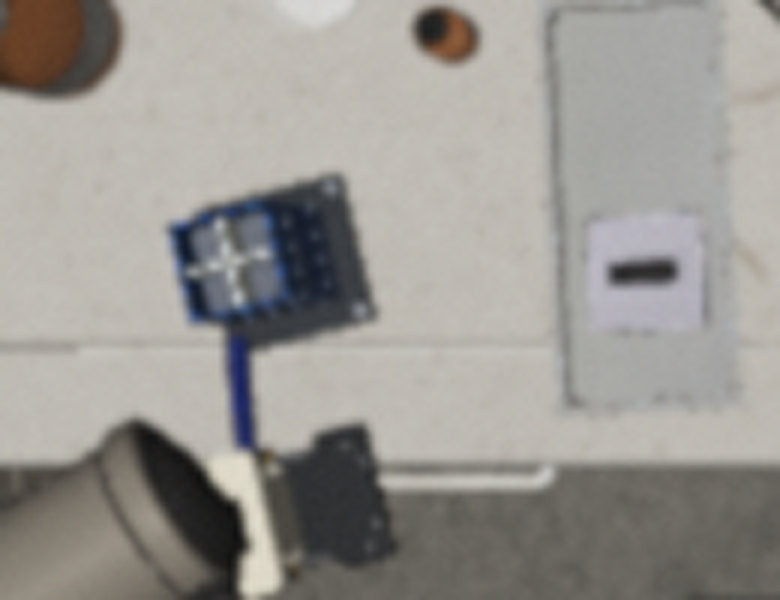

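```bash
python3 - <<'E'
from h import *
p=np.array([.3112,.2865,.235]); xp=np.array([np.cos(YAW),np.sin(YAW),0])
for th in range(0,80,10):
    t=np.radians(th); E=p+.113*(np.cos(t)*xp-np.array([0,0,np.sin(t)])); print(th,w2pix("side",E).round(1),w2pix("top",E).round(1),E.round(3))
print(150+240/6,230+340/6)
E
```

```text
0 [203.4 154.3] [183.2 283.5] [0.42  0.316 0.235]
10 [203.9 159.7] [184.9 284. ] [0.419 0.315 0.215]
20 [203.6 165.2] [186.8 285.4] [0.414 0.314 0.196]
30 [202.5 170.8] [188.7 287.7] [0.406 0.312 0.178]
40 [200.7 176.2] [190.7 290.8] [0.395 0.309 0.162]
50 [198.2 181.4] [192.7 294.6] [0.381 0.305 0.148]
60 [195.  186.2] [194.6 299. ] [0.366 0.301 0.137]
70 [191.3 190.5] [196.5 303.8] [0.349 0.297 0.129]
190.0 286.6666666666667
```

{"op": "apply_moves", "data": {
  "moves": [
    {"xyz": [0,0,2.5],"turn": 0,"jaw": 1},
    {"xyz": [0,0,5],"turn": 0,"jaw": 1},
    {"xyz": [0,0,7.2],"turn": 0,"jaw": 1},
    {"xyz": [0,0,7.2],"turn": 0,"jaw": 1}
  ],
  "squeeze": 4
}}

```text
t: 12.63
position: [0.3101, 0.2806, 0.1262]
tcp_rot: [[-0.97, -0.244, -0.005], [-0.244, 0.97, -0.003], [0.005, -0.002, -1.0]]
force: [-1.1, 0.3, -0.6]
gripper_width: 0.0136
```

{"op": "apply_moves", "data": {
  "moves": [
    {"xyz": [-1.5,0,0],"turn": 0,"jaw": 1},
    {"xyz": [-3,0,0],"turn": 0,"jaw": 1},
    {"xyz": [-4.5,0,0],"turn": 0,"jaw": 1},
    {"xyz": [-6,0,0],"turn": 0,"jaw": 1},
    {"xyz": [-7,0,0],"turn": 0,"jaw": 1}
  ]
}}

```text
t: 13.05
position: [0.3817, 0.3, 0.1305]
tcp_rot: [[-0.969, -0.245, 0.003], [-0.245, 0.969, 0.001], [-0.003, 0.001, -1.0]]
force: [-0.2, -0.3, 0.2]
gripper_width: 0.0127
```

```bash
python3 go.py .419 .3146 .135 105;python3 - <<'E'
from h import *
p,d=look("side","16");
crop("pics/side16.png","pics/c23.png",150,100,270,220,5)
E
```

```text
at [0.3817 0.3    0.1305] yaw 104.2 shift cm [-3.97  0.5  -0.44] turn rad -0.014 t 13.05 j [ 29.  19.  99.  -0.  61. -75.] F [-0.2 -0.3  0.2] w 12.7
```

View pics/c23.png

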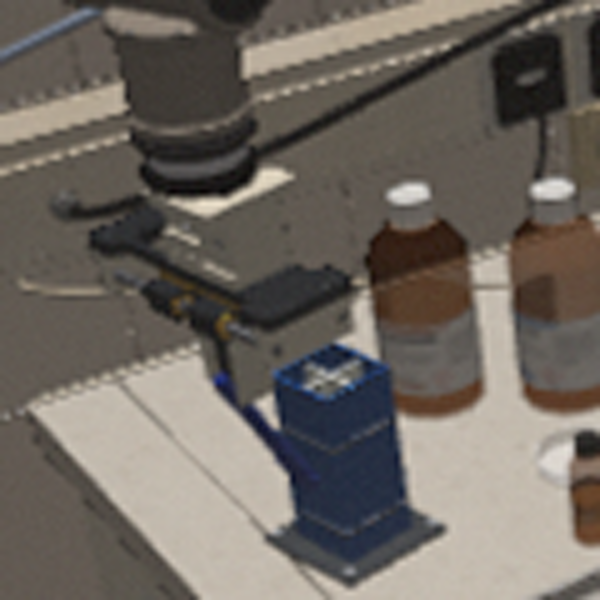

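{"op": "apply_moves", "data": {
  "moves": [
    {"xyz": [-1.2,0.2,0],"turn": 0,"jaw": 1},
    {"xyz": [-2.4,0.4,0],"turn": 0,"jaw": 1},
    {"xyz": [-3.2,0.4,0],"turn": 0,"jaw": 1},
    {"xyz": [-3.8,0.4,0],"turn": 0,"jaw": 1},
    {"xyz": [-3.8,0.4,0],"turn": 0,"jaw": 1}
  ]
}}

```text
t: 13.52
position: [0.416, 0.3132, 0.1291]
tcp_rot: [[-0.969, -0.247, 0.001], [-0.247, 0.969, 0.0], [-0.001, 0.0, -1.0]]
force: [0.8, 0.0, -0.1]
gripper_width: 0.0134
```

```bash
python3 go.py .419 .3146 .135 105;python3 - <<'E'
from h import *
p,d=look("side","17");
crop("pics/side17.png","pics/c24.png",150,100,270,220,6)
E
```

```text
at [0.416  0.3132 0.1291] yaw 104.3 shift cm [-0.32  0.06 -0.59] turn rad -0.012 t 13.52 j [ 29.  23.  94.  -0.  63. -76.] F [ 0.8  0.  -0.1] w 13.4
```

View pics/c24.png

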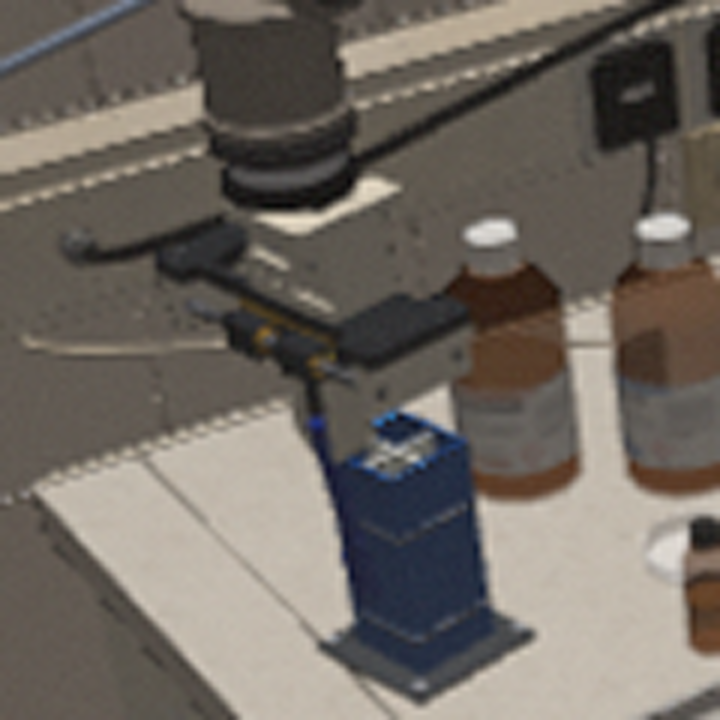

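{"op": "apply_moves", "data": {
  "moves": [
    {"xyz": [-0.2,0,0],"turn": 0,"jaw": 1},
    {"xyz": [-0.4,0,0],"turn": 0,"jaw": 1},
    {"xyz": [-0.4,0,0],"turn": 0,"jaw": 1}
  ]
}}

```text
t: 13.82
position: [0.419, 0.3143, 0.1289]
tcp_rot: [[-0.969, -0.248, 0.0], [-0.248, 0.969, 0.0], [-0.0, 0.0, -1.0]]
force: [0.0, 0.1, -0.3]
gripper_width: 0.0131
```

{"op": "apply_moves", "data": {
  "moves": [
    {"xyz": [0,0,0],"turn": 0,"jaw": 1},
    {"xyz": [0.3,0,0],"turn": -0.01,"jaw": 1},
    {"xyz": [0.3,0,-4],"turn": -0.01,"jaw": 1},
    {"xyz": [0.3,0,-8],"turn": -0.01,"jaw": 1},
    {"xyz": [0.3,0,-12],"turn": -0.01,"jaw": 1}
  ],
  "squeeze": 12
}}

```text
t: 14.23
position: [0.4152, 0.3132, 0.2499]
tcp_rot: [[-0.966, -0.258, -0.001], [-0.258, 0.966, -0.001], [0.002, -0.0, -1.0]]
force: [1.0, 1.0, 0.4]
gripper_width: 0.0129
```

```bash
python3 go.py .4377 .3341 .135 105;python3 - <<'E'
from h import *
p,d=look("side","18");look("top","18")
crop("pics/side18.png","pics/c25.png",150,80,270,200,6)
crop("pics/top18.png","pics/c25t.png",150,230,280,330,6)
E
```

```text
at [0.4152 0.3132 0.2499] yaw 104.9 shift cm [-2.73  1.44 11.49] turn rad -0.001 t 14.23 j [ 29.  17.  83.   0.  80. -76.] F [1.  1.  0.4] w 12.9
```

View pics/c25.png

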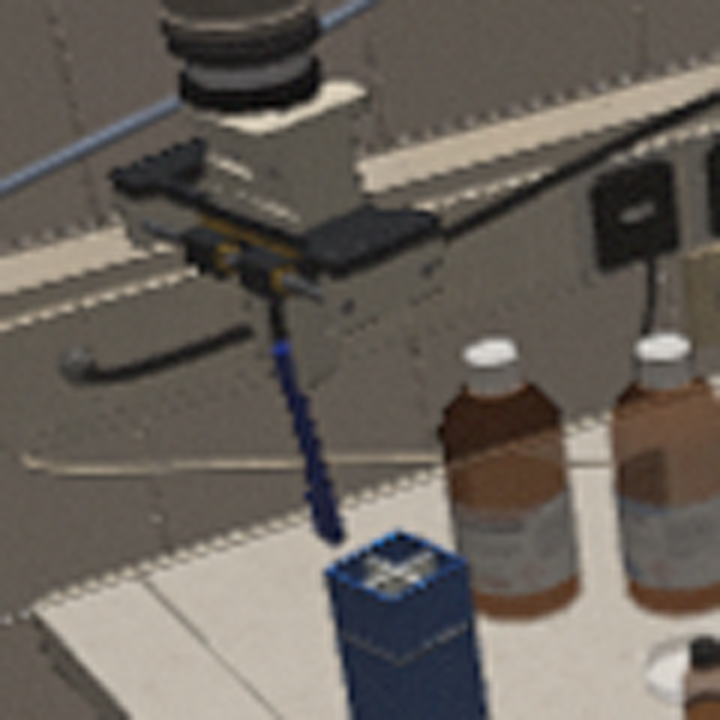

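View pics/c25t.png

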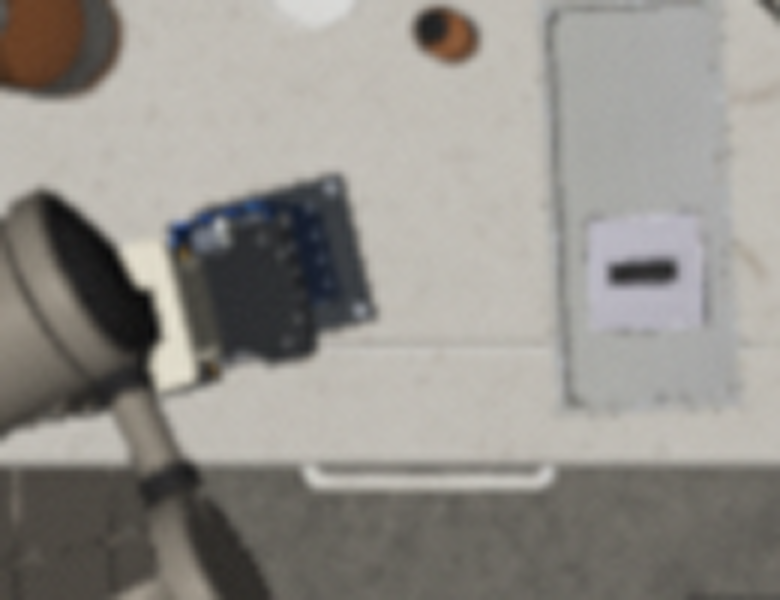

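```bash
cat > tilt.py <<'E'
import sys
from h import *
# top px u v, bottom px u v ; fit grip base p(tip+5mm) & theta
def solve(u,v,dirn,zoff=.033,L=.113):
    s=get_state(); p=s['position']+np.array([0,0,zoff]); d=np.array([np.cos(dirn),np.sin(dirn),0])
    ths=np.radians(np.arange(40,110,.5)); E=p+L*(np.cos(ths)[:,None]*d-np.sin(ths)[:,None]*np.array([0,0,1]))
    q=w2pix("side",E); e=np.hypot(*(q-[u,v]).T); i=e.argmin(); print("theta",np.degrees(ths[i]),"err px",e[i].round(2),"bottom",E[i].round(4))
    t=np.radians([70,80,90]); print(w2pix("side",p+L*(np.cos(t)[:,None]*d-np.sin(t)[:,None]*np.array([0,0,1]))).round(1), w2pix("side",p))
if __name__=="__main__": solve(float(sys.argv[1]),float(sys.argv[2]),np.radians(float(sys.argv[3])))
E
python3 tilt.py 205 169.5 15
```

```text
theta 91.0 err px 0.74 bottom [0.4167 0.3146 0.1756]
[[213.9 163.8]
 [210.  167.3]
 [205.7 170. ]] [200.42617549 139.95929831]
```

```bash
python3 - <<'E'
from h import *
crop("pics/side18.png","pics/c26.png",185,115,225,175,12)
s=get_state()['position']; print(s)
for dz in (0,.028): 
  print((w2pix("side",[s+[0,0,dz],s+[0,0,dz-.11]])-[185,115])*12)
E
```

```text
[0.41863739 0.31514479 0.25559295]
[[203.99690231 407.7407277 ]
 [263.83408619 750.70515373]]
[[188.00415673 316.07627339]
 [249.03792662 665.89908426]]
```

View pics/c26.png

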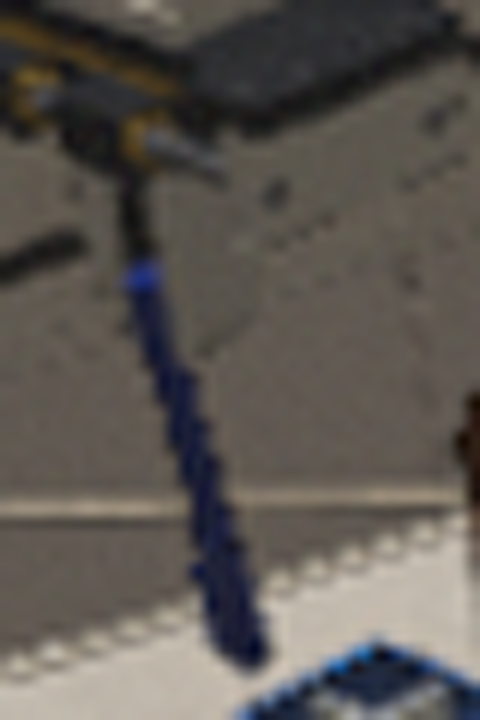

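```bash
cat > fit.py <<'E'
import sys
from h import *
from scipy.optimize import least_squares
# fit marker pose in tool plane: top end px, bottom end px (side cam), tilt plane direction dirn (deg, world)
def fit(tu,tv,bu,bv,dirn,L=.126):
    s=get_state(); p=s['position']; dr=np.radians(dirn); d=np.array([np.cos(dr),np.sin(dr),0]); z=np.array([0,0,1.])
    def f(q):
        a,h,th=q; m=p+a*d+h*z; ax=np.cos(th)*d-np.sin(th)*z
        return (w2pix("side",[m-ax*L/2,m+ax*L/2])-[[tu,tv],[bu,bv]]).ravel()
    r_=least_squares(f,[0,-.03,1.5]); a,h,th=r_.x; m=p+a*d+h*z; ax=np.cos(th)*d-np.sin(th)*z
    print("offset mid",a.round(4),"h",h.round(4),"theta",np.degrees(th).round(1),"res",r_.fun.round(2)); print("top",(m-ax*L/2).round(4),"bottom",(m+ax*L/2).round(4),"rel bottom",(m+ax*L/2-p).round(4))
if __name__=="__main__": fit(*map(float,sys.argv[1:6]))
E
python3 fit.py 196.8 137.9 205.2 169.6 15
```

```text
offset mid -0.0071 h -0.0163 theta 84.5 res [-0.14 -0.24  0.17  0.26]
top [0.406  0.3118 0.302 ] bottom [0.4175 0.3149 0.1766] rel bottom [-0.0011 -0.0003 -0.079 ]
```

```bash
python3 go.py .4388 .3344 .25 105
```

```text
at [0.4186 0.3151 0.2556] yaw 105.0 shift cm [-2.44  1.34  0.59] turn rad -0.001 t 14.33 j [ 29.  17.  82.   0.  80. -76.] F [-0.3  0.5 -0.5] w 13.0
```

{"op": "apply_moves", "data": {
  "moves": [
    {"xyz": [-1.2,0.7,0],"turn": 0,"jaw": 1},
    {"xyz": [-2.4,1.3,0],"turn": 0,"jaw": 1},
    {"xyz": [-2.4,1.3,0],"turn": 0,"jaw": 1},
    {"xyz": [-2.4,1.3,0],"turn": 0,"jaw": 1},
    {"xyz": [-2.4,1.3,0],"turn": 0,"jaw": 1}
  ]
}}

```text
t: 14.75
position: [0.4352, 0.3318, 0.2481]
tcp_rot: [[-0.966, -0.258, -0.001], [-0.258, 0.966, -0.001], [0.001, -0.0, -1.0]]
force: [0.2, -1.2, 0.0]
gripper_width: 0.013
```

```bash
python3 go.py .4388 .3344 .15 105; python3 - <<'E'
from h import *
p,d=look("side","19")
crop("pics/side19.png","pics/c27.png",190,115,240,185,10)
E
```

```text
at [0.4352 0.3318 0.2481] yaw 104.9 shift cm [-0.42  0.16  9.81] turn rad -0.001 t 14.75 j [ 29.  20.  79.  -0.  81. -76.] F [ 0.2 -1.2  0. ] w 13.0
```

View pics/c27.png

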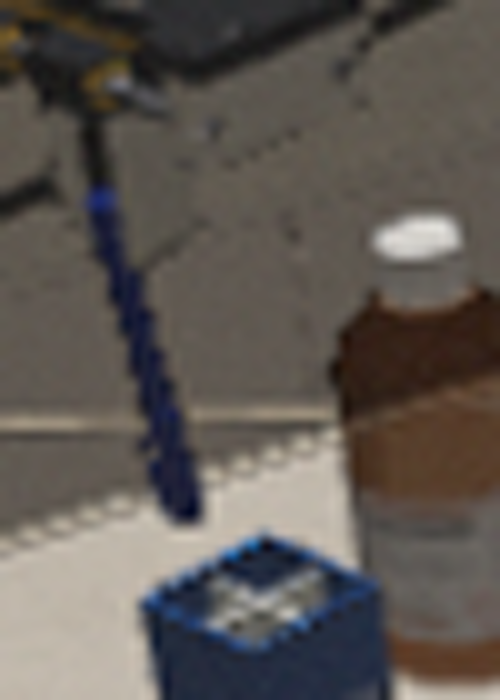

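```bash
python3 fit.py 200 134.5 208.2 166.5 15; python3 - <<'E'
from h import *
print(pix2w("side",[216.3,204.5,228.2,216.2,216.5],[174.3,175.5,173,168.7,180],z=.142).round(4))
for a,b in((-1,1),(-1,-1),(1,1),(1,-1)): print(a,b,((w2pix("side",[*can(a*.014,b*.014),.138])-[190,115])*10).round(0))
# top cam canister mouth from top0-lidless
crop("pics/top15.png","pics/c28.png",172,255,202,290,18)
E
```

```text
offset mid -0.0043 h -0.0103 theta 85.0 res [-0.02 -0.04  0.03  0.05]
top [0.4258 0.3293 0.3008] bottom [0.4365 0.3322 0.1753] rel bottom [ 0.0012  0.0003 -0.073 ]
[[0.457  0.3216 0.142 ]
 [0.4201 0.3394 0.142 ]
 [0.4948 0.3042 0.142 ]
 [0.4747 0.3578 0.142 ]
 [0.44   0.2858 0.142 ]]
-1 1 [199. 606.]
-1 -1 [252. 631.]
1 1 [259. 574.]
1 -1 [312. 598.]
```

View pics/c28.png

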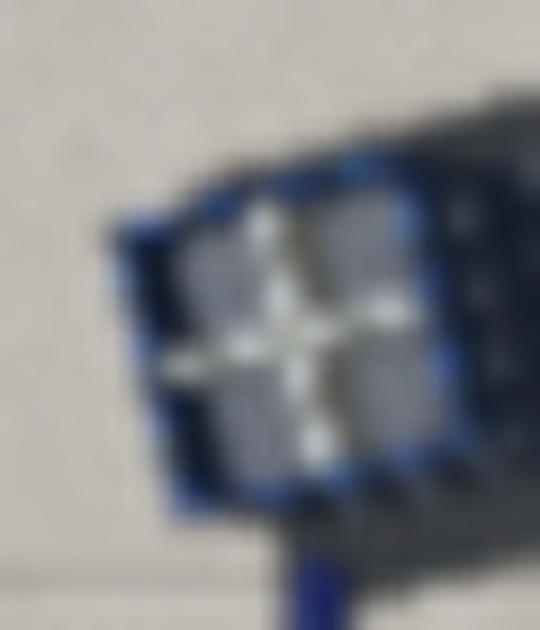

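{"op": "apply_moves", "data": {
  "moves": [
    {"xyz": [-0.35,-0.15,0],"turn": 0,"jaw": 1},
    {"xyz": [-0.35,-0.15,2.5],"turn": 0,"jaw": 1},
    {"xyz": [-0.35,-0.15,4.5],"turn": 0,"jaw": 1},
    {"xyz": [-0.35,-0.15,5],"turn": 0,"jaw": 1},
    {"xyz": [-0.35,-0.15,5],"turn": 0,"jaw": 1}
  ]
}}

```text
t: 15.22
position: [0.4389, 0.3311, 0.1975]
tcp_rot: [[-0.966, -0.257, -0.003], [-0.257, 0.966, -0.002], [0.003, -0.001, -1.0]]
force: [-0.0, 0.4, 0.3]
gripper_width: 0.0129
```

```bash
python3 go.py .4388 .3344 .15 105; python3 - <<'E'
from h import *
p,d=look("side","20")
crop("pics/side20.png","pics/c29.png",190,115,240,185,10)
E
```

```text
at [0.4389 0.3311 0.1975] yaw 104.9 shift cm [-0.09  0.33  4.75] turn rad -0.002 t 15.22 j [ 29.  22.  83.   0.  74. -76.] F [-0.   0.4  0.3] w 12.9
```

View pics/c29.png

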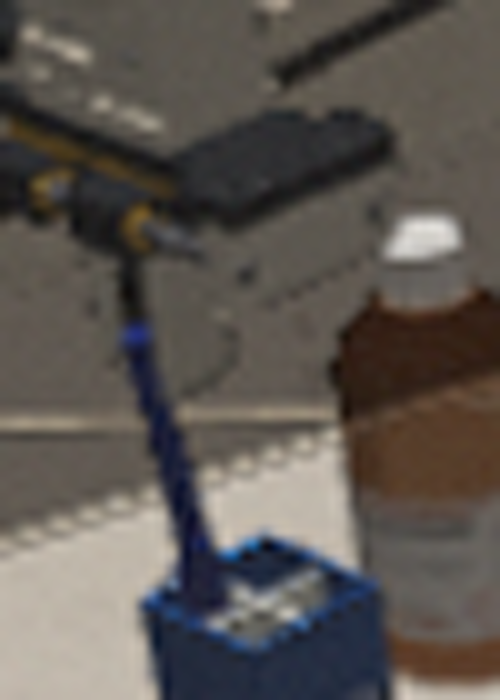

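{"op": "apply_moves", "data": {
  "moves": [
    {"xyz": [-0.1,0,1.5],"turn": 0,"jaw": 1},
    {"xyz": [-0.2,0,3],"turn": 0,"jaw": 1},
    {"xyz": [-0.3,0,4.5],"turn": 0,"jaw": 1},
    {"xyz": [-0.4,0,5.5],"turn": 0,"jaw": 1},
    {"xyz": [-0.4,0,5.5],"turn": 0,"jaw": 1}
  ]
}}

```text
t: 15.68
position: [0.4432, 0.3325, 0.1429]
tcp_rot: [[-0.966, -0.257, -0.002], [-0.257, 0.966, -0.001], [0.002, -0.0, -1.0]]
force: [0.1, -0.8, -0.9]
gripper_width: 0.013
```

```bash
python3 go.py .4388 .3344 .15 105; python3 - <<'E'
from h import *
p,d=look("side","21")
crop("pics/side21.png","pics/c30.png",190,115,240,185,10)
E
```

```text
at [0.4432 0.3325 0.1429] yaw 104.9 shift cm [ 0.38  0.3  -0.71] turn rad -0.002 t 15.68 j [ 29.  26.  87.   0.  67. -76.] F [ 0.1 -0.8 -0.9] w 13.0
```

View pics/c30.png

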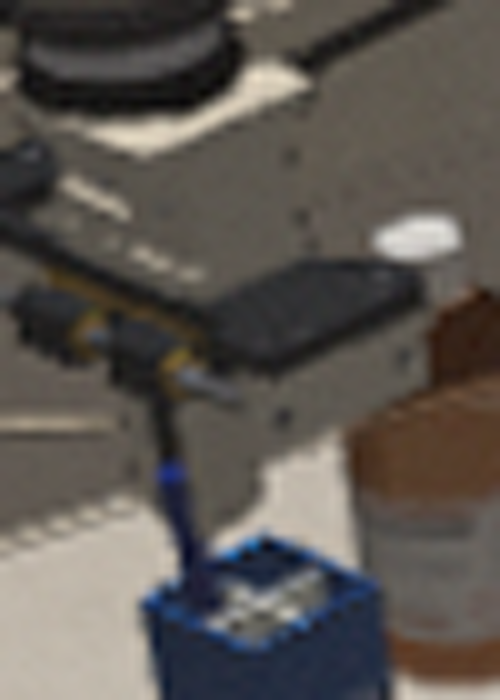

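Release here.

{"op": "apply_moves", "data": {
  "moves": [
    {"xyz": [0,0,0],"turn": 0,"jaw": 3},
    {"xyz": [0,0,0],"turn": 0,"jaw": 3},
    {"xyz": [0,0,0],"turn": 0,"jaw": 3},
    {"xyz": [0,0,0],"turn": 0,"jaw": 3},
    {"xyz": [0,0,-4],"turn": 0,"jaw": 3}
  ]
}}

```text
t: 16.15
position: [0.4401, 0.3307, 0.1779]
tcp_rot: [[-0.966, -0.257, -0.012], [-0.257, 0.966, -0.006], [0.013, -0.003, -1.0]]
force: [0.4, 0.1, -1.1]
gripper_width: 0.03
```

{"op": "apply_moves", "data": {
  "moves": [
    {"xyz": [2,0,-4],"turn": 0,"jaw": 4},
    {"xyz": [5,0,-5],"turn": 0,"jaw": 4},
    {"xyz": [8,0,-5],"turn": 0,"jaw": 4},
    {"xyz": [11,0,-5],"turn": 0,"jaw": 4},
    {"xyz": [11,0,-5],"turn": 0,"jaw": 4}
  ]
}}

```text
t: 16.57
position: [0.3329, 0.3033, 0.2347]
tcp_rot: [[-0.966, -0.259, -0.001], [-0.259, 0.966, 0.0], [0.001, 0.0, -1.0]]
force: [0.4, 1.1, 0.1]
gripper_width: 0.0399
```

```bash
python3 go.py .4169 -.277 .15 -2.5; python3 - <<'E'
from h import *
from mk import *
for n in ("top","side"):
    p,d=look(n,"22"); print(n)
    for o in markers(n,p): print(o)
crop("pics/side22.png","pics/c31.png",170,115,250,215,6)
crop("pics/top22.png","pics/c31t.png",165,250,215,300,12)
E
```

```text
at [0.3329 0.3033 0.2347] yaw 105.0 shift cm [  6.9  -58.23   8.46] turn rad -1.265 t 16.57 j [ 33.  10.  95.   0.  75. -72.] F [0.4 1.1 0.1] w 39.9
top
('blue', array([ 0.4169, -0.3307]), 87.7, 0.12, 0.006, array([372.5, 284.2]))
('black', array([ 0.5193, -0.3576]), 85.7, 0.121, 0.007, array([379.4, 256.8]))
('black', array([ 0.511, -0.183]), 84.8, 0.117, 0.01, array([334.1, 259.2]))
side
('blue', array([ 0.4171, -0.3281]), 87.3, 0.131, 0.011, array([315. , 314.7]))
('black', array([ 0.542 , -0.0206]), 35.1, 0.08, 0.021, array([292.1, 243. ]))
('black', array([ 0.5112, -0.1817]), 83.6, 0.133, 0.012, array([312.7, 274. ]))
('black', array([ 0.3183, -0.2617]), 89.8, 0.316, 0.017, array([277.6, 321.8]))
('black', array([ 0.5197, -0.3556]), 85.4, 0.128, 0.012, array([350. , 305.1]))
```

View pics/c31.png

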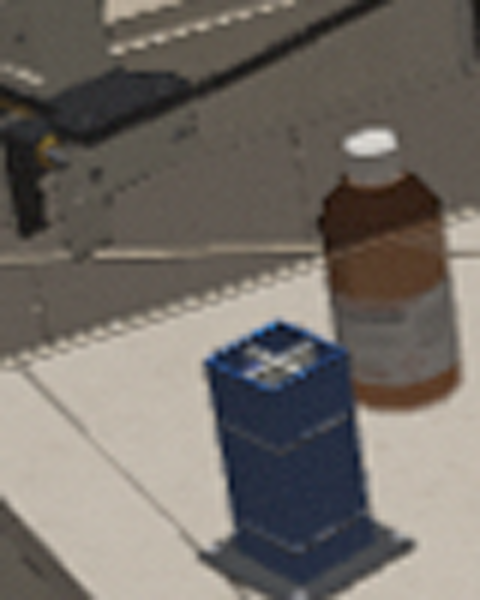

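View pics/c31t.png

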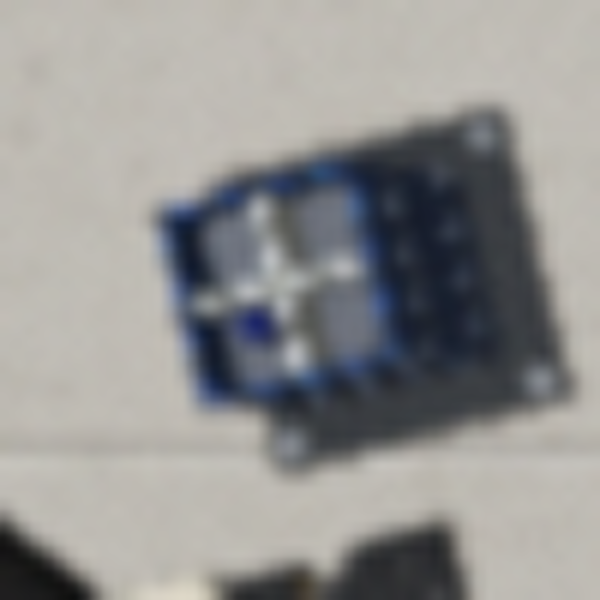

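{"op": "apply_moves", "data": {
  "moves": [
    {"xyz": [6.7,-58,2],"turn": 1.88,"jaw": 4},
    {"xyz": [6.7,-58,2],"turn": 1.88,"jaw": 4},
    {"xyz": [6.7,-58,2],"turn": 1.88,"jaw": 4},
    {"xyz": [6.7,-58,2],"turn": 1.88,"jaw": 4},
    {"xyz": [6.7,-58,2],"turn": 1.88,"jaw": 4}
  ]
}}

```text
t: 17.08
position: [0.3686, 0.0965, 0.2268]
tcp_rot: [[-0.932, 0.362, 0.001], [0.362, 0.932, -0.0], [-0.001, 0.0, -1.0]]
force: [1.9, 0.5, 0.1]
gripper_width: 0.0401
```

```bash
python3 go.py .4194 -.2754 .15 -2.5
```

```text
at [0.3686 0.0965 0.2268] yaw 68.8 shift cm [-18.19 -32.83   7.69] turn rad 1.244 t 17.08 j [  3.   3. 104.  -0.  73. -66.] F [1.9 0.5 0.1] w 40.1
```

{"op": "apply_moves", "data": {
  "moves": [
    {"xyz": [-18,-32.8,3],"turn": 1.24,"jaw": 4},
    {"xyz": [-18,-32.8,3],"turn": 1.24,"jaw": 4},
    {"xyz": [-18,-32.8,3],"turn": 1.24,"jaw": 4},
    {"xyz": [-18,-32.8,3],"turn": 1.24,"jaw": 4},
    {"xyz": [-18,-32.8,3],"turn": 1.24,"jaw": 4}
  ]
}}

```text
t: 17.5
position: [0.3967, -0.1104, 0.2101]
tcp_rot: [[-0.543, 0.84, 0.001], [0.84, 0.543, -0.0], [-0.001, 0.001, -1.0]]
force: [1.3, 0.6, 1.1]
gripper_width: 0.04
```

```bash
python3 go.py .4194 -.2754 .15 -2.5
```

```text
at [ 0.3967 -0.1104  0.2101] yaw 32.9 shift cm [-15.08  -7.06   6.02] turn rad 0.618 t 17.5 j [-26.   7. 102.   0.  71. -59.] F [1.3 0.6 1.1] w 40.0
```

{"op": "apply_moves", "data": {
  "moves": [
    {"xyz": [-15,-7,6],"turn": 0.62,"jaw": 4},
    {"xyz": [-15,-7,6],"turn": 0.62,"jaw": 4},
    {"xyz": [-15,-7,6],"turn": 0.62,"jaw": 4},
    {"xyz": [-15,-7,6],"turn": 0.62,"jaw": 4},
    {"xyz": [-15,-7,6],"turn": 0.62,"jaw": 4}
  ]
}}

```text
t: 17.92
position: [0.4199, -0.2772, 0.1473]
tcp_rot: [[0.049, 0.999, -0.001], [0.999, -0.049, -0.001], [-0.001, -0.001, -1.0]]
force: [-1.2, 0.8, -0.7]
gripper_width: 0.0401
```

```bash
python3 go.py .4194 -.2754 -.021 -2.5
```

```text
at [ 0.4199 -0.2772  0.1473] yaw -2.8 shift cm [ 0.19 -0.04 16.83] turn rad -0.006 t 17.92 j [-42.  20.  95.  -0.  65. -39.] F [-1.2  0.8 -0.7] w 40.1
```

{"op": "apply_moves", "data": {
  "moves": [
    {"xyz": [0,0,4],"turn": 0,"jaw": 4},
    {"xyz": [0,0,8],"turn": 0,"jaw": 4},
    {"xyz": [0,0,12],"turn": 0,"jaw": 4},
    {"xyz": [0,0,15],"turn": 0,"jaw": 4},
    {"xyz": [0,0,15],"turn": 0,"jaw": 4}
  ]
}}

```text
t: 18.33
position: [0.4168, -0.2694, -0.0058]
tcp_rot: [[0.04, 0.999, -0.008], [0.999, -0.04, 0.007], [0.007, -0.008, -1.0]]
force: [-0.0, 1.5, -0.1]
gripper_width: 0.0401
```

```bash
python3 go.py .4194 -.2754 -.026 -2.5; python3 - <<'E'
from h import *
p,d=look("side","23")
crop("pics/side23.png","pics/c32.png",260,240,350,330,7)
E
```

```text
at [ 0.4168 -0.2694 -0.0058] yaw -2.3 shift cm [-0.6   0.3   2.02] turn rad 0.004 t 18.33 j [-42.  32. 105.  -0.  43. -39.] F [-0.   1.5 -0.1] w 40.1
```

View pics/c32.png

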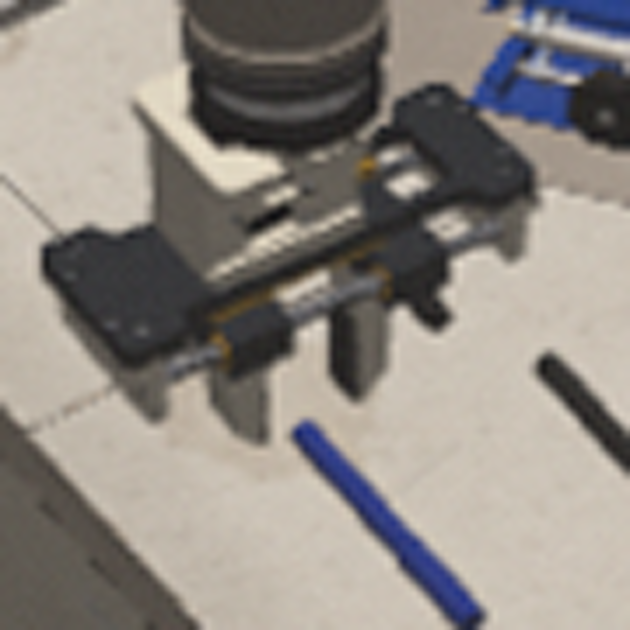

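{"op": "apply_moves", "data": {
  "moves": [
    {"xyz": [0,0,0],"turn": 0,"jaw": 4},
    {"xyz": [0,0,0],"turn": 0,"jaw": 4}
  ]
}}

```text
t: 18.55
position: [0.4212, -0.2726, 0.0018]
tcp_rot: [[0.039, 0.999, 0.003], [0.999, -0.039, -0.003], [-0.002, 0.003, -1.0]]
force: [-0.0, 0.6, 0.7]
gripper_width: 0.0401
```

```bash
python3 go.py .4194 -.2754 -.026 -2.5
```

```text
at [ 0.4212 -0.2726  0.0018] yaw -2.2 shift cm [-0.28 -0.18  2.78] turn rad 0.005 t 18.55 j [-42.  32. 105.   0.  44. -39.] F [-0.   0.6  0.7] w 40.1
```

{"op": "apply_moves", "data": {
  "moves": [
    {"xyz": [-0.3,-0.1,1],"turn": 0,"jaw": 4},
    {"xyz": [-0.3,-0.1,2],"turn": 0,"jaw": 4},
    {"xyz": [-0.3,-0.1,2.6],"turn": 0,"jaw": 4},
    {"xyz": [-0.3,-0.1,2.6],"turn": 0,"jaw": 4},
    {"xyz": [-0.3,-0.1,2.6],"turn": 0,"jaw": 4}
  ]
}}

```text
t: 18.97
position: [0.4183, -0.2738, -0.0263]
tcp_rot: [[0.039, 0.999, -0.001], [0.999, -0.039, 0.001], [0.001, -0.001, -1.0]]
force: [0.6, 1.2, 0.2]
gripper_width: 0.0401
```

{"op": "apply_moves", "data": {
  "moves": [
    {"xyz": [0,0,0],"turn": 0,"jaw": 1},
    {"xyz": [0,0,0],"turn": 0,"jaw": 1},
    {"xyz": [0,0,0],"turn": 0,"jaw": 1},
    {"xyz": [0,0,0],"turn": 0,"jaw": 1},
    {"xyz": [0,0,0],"turn": 0,"jaw": 1}
  ],
  "squeeze": 3
}}

```text
t: 19.38
position: [0.4186, -0.274, -0.0259]
tcp_rot: [[0.039, 0.999, 0.0], [0.999, -0.039, -0.0], [-0.0, 0.0, -1.0]]
force: [0.4, 0.4, -0.4]
gripper_width: 0.0133
```

{"op": "apply_moves", "data": {
  "moves": [
    {"xyz": [0,0,-3],"turn": 0,"jaw": 1},
    {"xyz": [0,0,-7],"turn": 0,"jaw": 1},
    {"xyz": [0,0,-11],"turn": 0,"jaw": 1},
    {"xyz": [0,0,-15],"turn": 0,"jaw": 1},
    {"xyz": [0,0,-15],"turn": 0,"jaw": 1}
  ]
}}

```text
t: 19.8
position: [0.4219, -0.2769, 0.1314]
tcp_rot: [[0.039, 0.999, 0.01], [0.999, -0.039, -0.009], [-0.009, 0.011, -1.0]]
force: [1.2, -0.7, -0.0]
gripper_width: 0.0136
```

{"op": "apply_moves", "data": {
  "moves": [
    {"xyz": [0,0,4],"turn": 0,"jaw": 1},
    {"xyz": [0,0,-4],"turn": 0,"jaw": 1},
    {"xyz": [0,0,-4],"turn": 0,"jaw": 1},
    {"xyz": [0,0,0],"turn": 0,"jaw": 1},
    {"xyz": [0,0,-6],"turn": 0,"jaw": 1}
  ]
}}

```text
t: 20.22
position: [0.4104, -0.2669, 0.1471]
tcp_rot: [[0.039, 0.999, -0.025], [0.999, -0.039, 0.023], [0.022, -0.026, -0.999]]
force: [-3.6, 3.3, -6.6]
gripper_width: 0.0135
```

```bash
python3 go.py .31 .2854 .2 105; python3 - <<'E'
from h import *
p,d=look("side","24")
crop("pics/side24.png","pics/c33.png",250,160,370,310,5)
E
```

```text
at [ 0.4104 -0.2669  0.1471] yaw -2.2 shift cm [ 54.9  -12.32  -3.77] turn rad 1.27 t 20.22 j [-42.  20.  96.  -0.  66. -40.] F [-3.6  3.3 -6.6] w 13.5
```

View pics/c33.png

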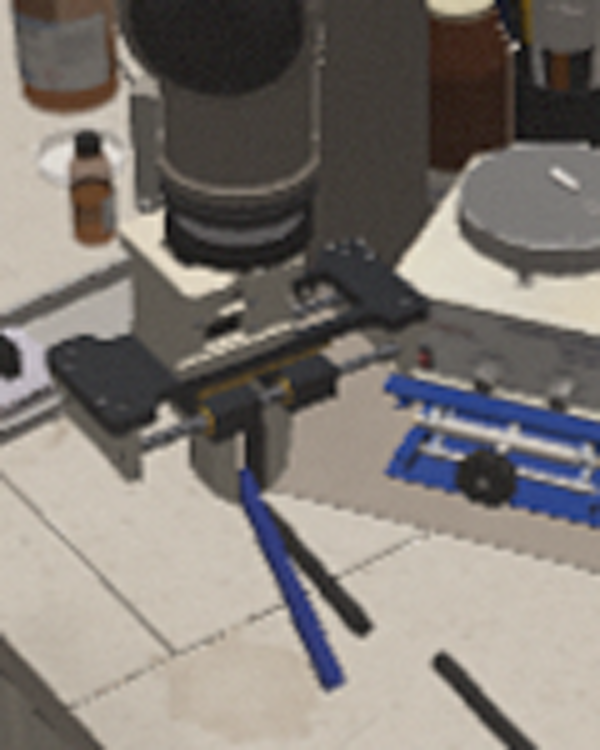

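```bash
python3 fit.py 299.4 255 316.4 297 -92.5
```

```text
offset mid 0.0354 h -0.0277 theta 49.6 res [-0.22 -0.78  0.06  0.85]
top [ 0.4161 -0.2662  0.1833] bottom [ 0.4126 -0.3477  0.0874] rel bottom [-0.0033 -0.0761 -0.0756]
```

{"op": "apply_moves", "data": {
  "moves": [
    {"xyz": [0,0,-4],"turn": 0,"jaw": 1},
    {"xyz": [0,0,-8],"turn": 0,"jaw": 1},
    {"xyz": [0,0,-4],"turn": 0,"jaw": 1},
    {"xyz": [0,0,-4],"turn": 0,"jaw": 1},
    {"xyz": [0,0,-8],"turn": 0,"jaw": 1}
  ]
}}

```text
t: 20.68
position: [0.4144, -0.2704, 0.2385]
tcp_rot: [[0.039, 0.999, -0.013], [0.999, -0.039, 0.012], [0.012, -0.014, -1.0]]
force: [0.1, -0.5, -1.0]
gripper_width: 0.0134
```

```bash
python3 - <<'E'
from h import *
p,d=look("side","25")
crop("pics/side25.png","pics/c34.png",250,130,370,280,5)
E
python3 go.py .31 .2854 .2 105
```

```text
at [ 0.4187 -0.2741  0.2509] yaw -2.2 shift cm [ 55.5  -13.05   5.  ] turn rad 1.27 t 20.73 j [-42.  15.  86.   0.  79. -40.] F [ 1.8 -1.1  6.2] w 13.2
```

View pics/c34.png

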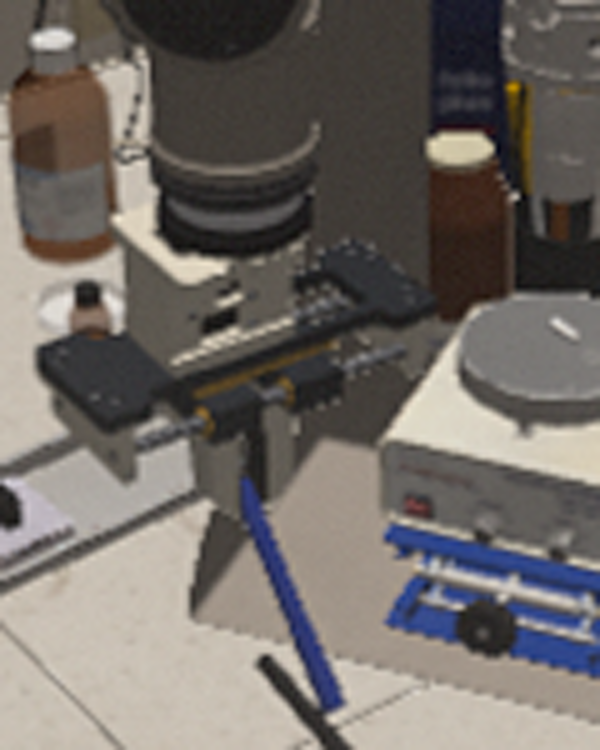

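{"op": "apply_moves", "data": {
  "moves": [
    {"xyz": [55.5,-11,5],"turn": -1.87,"jaw": 1},
    {"xyz": [55.5,-11,5],"turn": -1.87,"jaw": 1},
    {"xyz": [55.5,-11,5],"turn": -1.87,"jaw": 1},
    {"xyz": [55.5,-11,5],"turn": -1.87,"jaw": 1},
    {"xyz": [55.5,-11,5],"turn": -1.87,"jaw": 1}
  ],
  "squeeze": 10
}}

```text
t: 21.15
position: [0.3853, -0.0674, 0.2278]
tcp_rot: [[-0.557, 0.83, 0.001], [0.83, 0.557, -0.0], [-0.001, 0.001, -1.0]]
force: [1.9, -0.0, 0.4]
gripper_width: 0.0132
```

```bash
python3 go.py .3292 .2906 .2 105
```

```text
at [ 0.3853 -0.0674  0.2278] yaw 33.9 shift cm [32.85 15.29  2.77] turn rad -1.241 t 21.15 j [-21.   4. 103.   0.  73. -55.] F [ 1.9 -0.   0.4] w 13.2
```

{"op": "apply_moves", "data": {
  "moves": [
    {"xyz": [32.8,15.3,2],"turn": -1.24,"jaw": 1},
    {"xyz": [32.8,15.3,2],"turn": -1.24,"jaw": 1},
    {"xyz": [32.8,15.3,2],"turn": -1.24,"jaw": 1},
    {"xyz": [32.8,15.3,2],"turn": -1.24,"jaw": 1},
    {"xyz": [32.8,15.3,2],"turn": -1.24,"jaw": 1}
  ]
}}

```text
t: 21.57
position: [0.3544, 0.1385, 0.2166]
tcp_rot: [[-0.938, 0.347, 0.001], [0.347, 0.938, 0.0], [-0.001, 0.001, -1.0]]
force: [0.0, 0.9, 0.2]
gripper_width: 0.013
```

```bash
python3 go.py .3292 .2906 .2 105
```

```text
at [0.3544 0.1385 0.2166] yaw 69.7 shift cm [ 7.64 13.39  1.66] turn rad -0.616 t 21.57 j [ 10.   3. 106.   0.  71. -60.] F [0.  0.9 0.2] w 13.0
```

{"op": "apply_moves", "data": {
  "moves": [
    {"xyz": [7.6,13.4,1],"turn": -0.62,"jaw": 1},
    {"xyz": [7.6,13.4,1],"turn": -0.62,"jaw": 1},
    {"xyz": [7.6,13.4,1],"turn": -0.62,"jaw": 1},
    {"xyz": [7.6,13.4,1],"turn": -0.62,"jaw": 1},
    {"xyz": [7.6,13.4,1],"turn": -0.62,"jaw": 1}
  ]
}}

```text
t: 21.98
position: [0.3298, 0.2932, 0.206]
tcp_rot: [[-0.963, -0.268, -0.0], [-0.268, 0.963, 0.002], [-0.0, 0.002, -1.0]]
force: [0.2, -1.5, -1.0]
gripper_width: 0.0131
```

```bash
python3 - <<'E'
from h import *
p,d=look("side","26")
crop("pics/side26.png","pics/c35.png",150,90,270,220,5)
E
python3 go.py .3292 .2906 .13 105
```

```text
at [0.3302 0.2911 0.206 ] yaw 105.9 shift cm [ 0.11 -0.03  7.6 ] turn rad 0.016 t 22.03 j [ 31.  10.  99.   0.  71. -75.] F [1.1 0.2 0.1] w 13.3
```

View pics/c35.png

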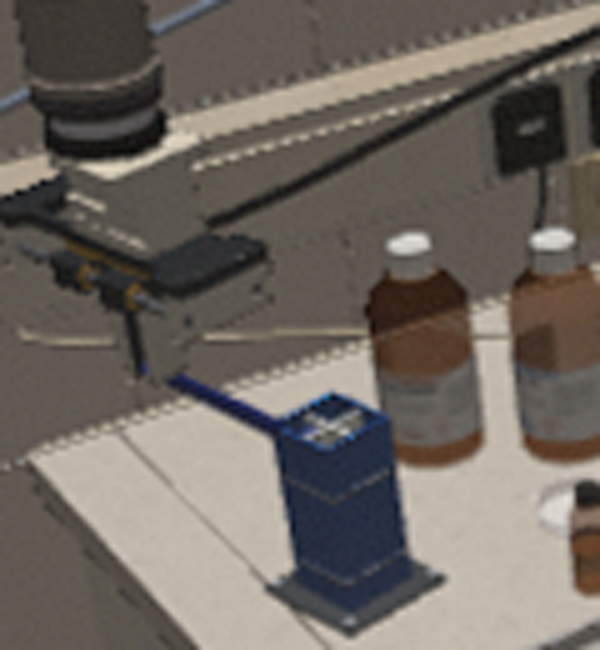

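```bash
python3 fit.py 178.6 164 206 175.5 15
```

```text
offset mid 0.0397 h -0.0065 theta 42.0 res [ 0.53  0.23 -0.6  -0.26]
top [0.3234 0.2893 0.2416] bottom [0.4138 0.3135 0.1573] rel bottom [ 0.0836  0.0224 -0.0487]
```

{"op": "apply_moves", "data": {
  "moves": [
    {"xyz": [1.5,0,0],"turn": 0.01,"jaw": 1},
    {"xyz": [1.5,0,3],"turn": 0.01,"jaw": 1},
    {"xyz": [1.5,0,6],"turn": 0.01,"jaw": 1},
    {"xyz": [1.5,0,7.5],"turn": 0.01,"jaw": 1},
    {"xyz": [1.5,0,7.5],"turn": 0.01,"jaw": 1}
  ],
  "squeeze": 4
}}

```text
t: 22.45
position: [0.315, 0.2832, 0.1286]
tcp_rot: [[-0.97, -0.244, -0.005], [-0.244, 0.97, -0.003], [0.005, -0.002, -1.0]]
force: [-0.8, -0.3, 0.1]
gripper_width: 0.0132
```

```bash
python3 go.py .419 .3146 .13 105
```

```text
at [0.315  0.2832 0.1286] yaw 104.1 shift cm [-10.85   0.5   -0.2 ] turn rad -0.015 t 22.45 j [ 32.  14. 108.  -0.  58. -73.] F [-0.8 -0.3  0.1] w 13.2
```

{"op": "apply_moves", "data": {
  "moves": [
    {"xyz": [-2,0.1,0],"turn": -0.01,"jaw": 1},
    {"xyz": [-4,0.2,0],"turn": -0.01,"jaw": 1},
    {"xyz": [-6,0.3,0],"turn": -0.01,"jaw": 1},
    {"xyz": [-8,0.4,0],"turn": -0.01,"jaw": 1},
    {"xyz": [-9.5,0.5,0],"turn": -0.01,"jaw": 1}
  ]
}}

```text
t: 22.87
position: [0.4099, 0.3135, 0.1326]
tcp_rot: [[-0.967, -0.254, 0.002], [-0.254, 0.967, 0.001], [-0.003, 0.001, -1.0]]
force: [-1.6, 0.3, -0.1]
gripper_width: 0.0132
```

{"op": "apply_moves", "data": {
  "moves": [
    {"xyz": [-0.8,0,0],"turn": 0,"jaw": 1},
    {"xyz": [-1.6,0,0],"turn": 0,"jaw": 1},
    {"xyz": [-2.0,0,0],"turn": 0,"jaw": 1},
    {"xyz": [-2.0,0,0],"turn": 0,"jaw": 1}
  ]
}}

```text
t: 23.2
position: [0.4273, 0.3184, 0.1313]
tcp_rot: [[-0.967, -0.256, 0.0], [-0.256, 0.967, 0.0], [-0.001, 0.0, -1.0]]
force: [-0.3, 1.0, -0.7]
gripper_width: 0.0135
```

```bash
python3 - <<'E'
from h import *
p,d=look("side","27")
crop("pics/side27.png","pics/c36.png",170,110,270,220,6)
E
python3 go.py .419 .3146 .13 105
```

```text
at [0.4267 0.3183 0.1311] yaw 104.9 shift cm [ 0.84 -0.16  0.11] turn rad -0.002 t 23.25 j [ 28.  24.  92.   0.  64. -76.] F [-0.3 -0.7 -0.8] w 13.3
```

View pics/c36.png

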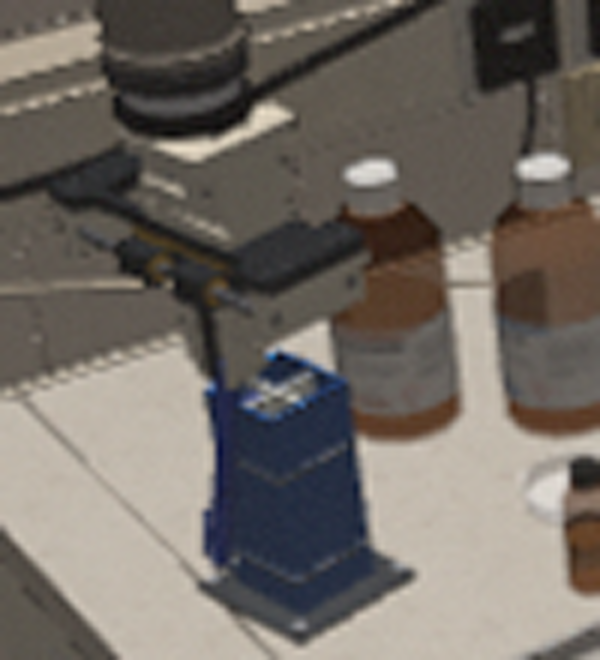

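{"op": "apply_moves", "data": {
  "moves": [
    {"xyz": [0.5,0,0],"turn": 0,"jaw": 1},
    {"xyz": [1,0,0],"turn": 0,"jaw": 1},
    {"xyz": [1,0,-4],"turn": 0,"jaw": 1},
    {"xyz": [1,0,-8],"turn": 0,"jaw": 1},
    {"xyz": [1,0,-12],"turn": 0,"jaw": 1}
  ],
  "squeeze": 8
}}

```text
t: 23.67
position: [0.4156, 0.3155, 0.2521]
tcp_rot: [[-0.966, -0.258, -0.002], [-0.258, 0.966, -0.001], [0.002, -0.0, -1.0]]
force: [1.3, -0.9, -0.1]
gripper_width: 0.0128
```

{"op": "apply_moves", "data": {
  "moves": [
    {"xyz": [0,0,0],"turn": 0,"jaw": 1},
    {"xyz": [0,0,0],"turn": 0,"jaw": 1}
  ]
}}

```text
t: 23.83
position: [0.4173, 0.3164, 0.2532]
tcp_rot: [[-0.966, -0.258, 0.005], [-0.258, 0.966, 0.003], [-0.005, 0.001, -1.0]]
force: [-0.0, -0.1, -1.0]
gripper_width: 0.0133
```

```bash
python3 - <<'E'
from h import *
p,d=look("side","28")
crop("pics/side28.png","pics/c37.png",180,110,240,180,10)
E
python3 go.py .419 .3146 .13 105
```

```text
at [0.4164 0.3158 0.2511] yaw 104.9 shift cm [-0.21 -0.19 12.11] turn rad -0.001 t 23.88 j [ 29.  17.  82.   0.  80. -76.] F [-0.5  0.5 -0.7] w 13.0
```

View pics/c37.png

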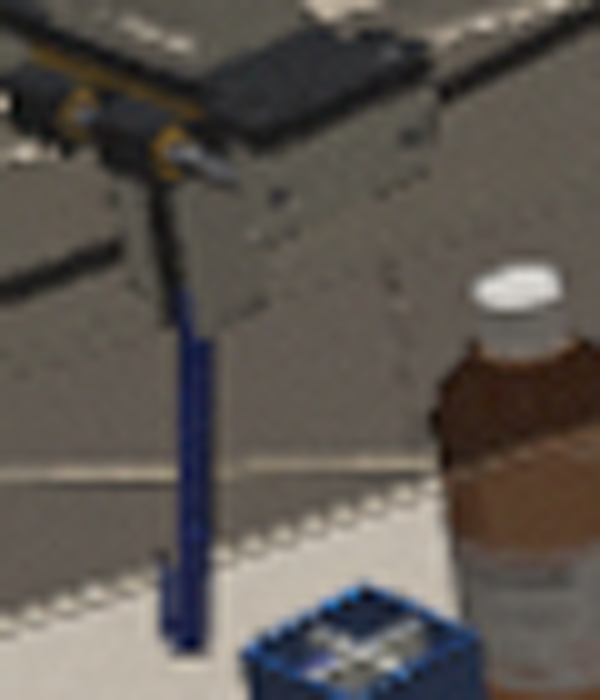

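```bash
cat > pl.py <<'E'
import sys
from h import *
# intersect side px with plane thru TCP spanned by dirn & z -> (a,h) rel TCP in mm
def pl(u,v,dirn,p=None,off=0):
    p=get_state()['position'] if p is None else p; dr=np.radians(dirn); n=np.array([-np.sin(dr),np.cos(dr),0]); d=np.array([np.cos(dr),np.sin(dr),0])
    c=np.array(vision.get_calibration("side")['xyz']); w=pix2w("side",u,v,z=0.)-c
    s=((p-c)@n+off)/(w@n); P=c+s*w; return np.array([(P-p)@d,P[2]-p[2]])*1000
if __name__=="__main__":
    a=list(map(float,sys.argv[1:])); dirn=a[0]; q=[pl(a[i],a[i+1],dirn) for i in range(1,len(a),2)]
    for x in q: print(x.round(1))
    if len(q)>1: print("theta",np.degrees(np.arctan2(q[0][1]-q[-1][1],q[-1][0]-q[0][0])).round(1))
E
python3 pl.py 15 199.7 144 198.8 174.5
```

```text
[-2.8 24.3]
[-28.2 -79.9]
theta 103.7
```

```bash
python3 go.py .4728 .3126 .25 105
```

```text
at [0.4164 0.3158 0.2511] yaw 104.9 shift cm [-5.36 -1.76  0.12] turn rad -0.001 t 23.88 j [ 29.  17.  82.   0.  80. -76.] F [-0.5  0.5 -0.7] w 13.0
```

{"op": "apply_moves", "data": {
  "moves": [
    {"xyz": [-2.7,-0.9,-1],"turn": 0,"jaw": 1},
    {"xyz": [-5.4,-1.75,-1],"turn": 0,"jaw": 1},
    {"xyz": [-5.4,-1.75,0],"turn": 0,"jaw": 1},
    {"xyz": [-5.4,-1.75,0],"turn": 0,"jaw": 1},
    {"xyz": [-5.4,-1.75,0],"turn": 0,"jaw": 1}
  ]
}}

```text
t: 24.3
position: [0.4721, 0.3123, 0.2484]
tcp_rot: [[-0.966, -0.257, -0.005], [-0.257, 0.966, -0.002], [0.006, -0.001, -1.0]]
force: [-0.3, 0.1, 0.7]
gripper_width: 0.0133
```

```bash
python3 - <<'E'
from h import *
p,d=look("side","29")
crop("pics/side29.png","pics/c38.png",190,110,250,180,10)
E
python3 go.py .4728 .3126 .25 105
```

```text
at [0.4723 0.3126 0.2494] yaw 104.9 shift cm [-0.05 -0.01 -0.06] turn rad -0.001 t 24.35 j [ 26.  22.  75.   0.  83. -79.] F [-0.1  0.2 -0.2] w 13.3
```

View pics/c38.png

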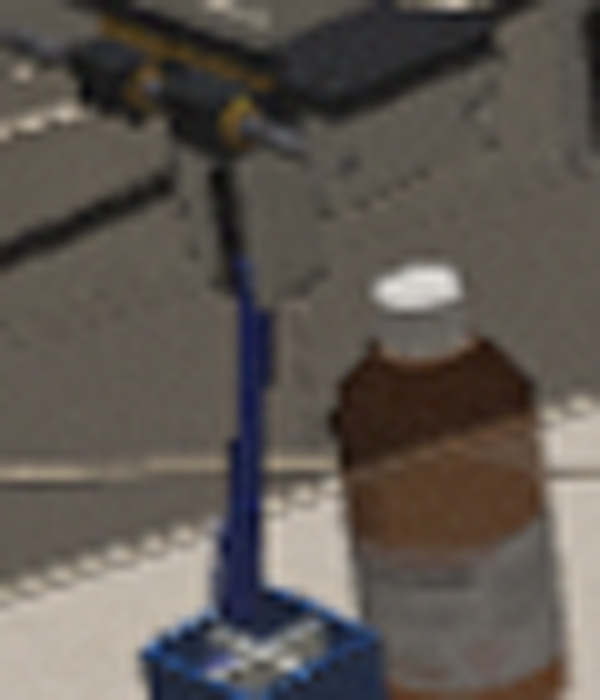

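```bash
python3 pl.py 15 214.7 143 213.8 171; python3 - <<'E'
from h import *
p=get_state()['position']
print((w2pix("side",[[*(can(-.014,-.014)+[.001,-.001]),z] for z in(.17,.138)])-[190,110])*10)
E
```

```text
[-7.9 15.8]
[-30.2 -81.6]
theta 102.9
[[242.7718381  600.50507231]
 [255.84073955 680.82017983]]
```

{"op": "apply_moves", "data": {
  "moves": [
    {"xyz": [0,0,1.5],"turn": 0,"jaw": 1},
    {"xyz": [0,0,3],"turn": 0,"jaw": 1},
    {"xyz": [0,0,4.5],"turn": 0,"jaw": 1},
    {"xyz": [0,0,5],"turn": 0,"jaw": 1},
    {"xyz": [0,0,5],"turn": 0,"jaw": 1}
  ],
  "squeeze": 5
}}

```text
t: 24.77
position: [0.4724, 0.3127, 0.1997]
tcp_rot: [[-0.966, -0.258, -0.003], [-0.258, 0.966, -0.001], [0.003, -0.0, -1.0]]
force: [-0.5, 0.6, -0.4]
gripper_width: 0.0134
```

```bash
python3 - <<'E'
from h import *
p,d=look("side","30")
crop("pics/side30.png","pics/c39.png",190,120,250,190,10)
E
python3 go.py .4728 .3126 .25 105
```

```text
at [0.4731 0.313  0.2009] yaw 104.9 shift cm [ 0.05 -0.03 -4.91] turn rad -0.001 t 24.82 j [ 26.  24.  80.   0.  76. -79.] F [-0.6  0.2 -0.1] w 13.6
```

View pics/c39.png

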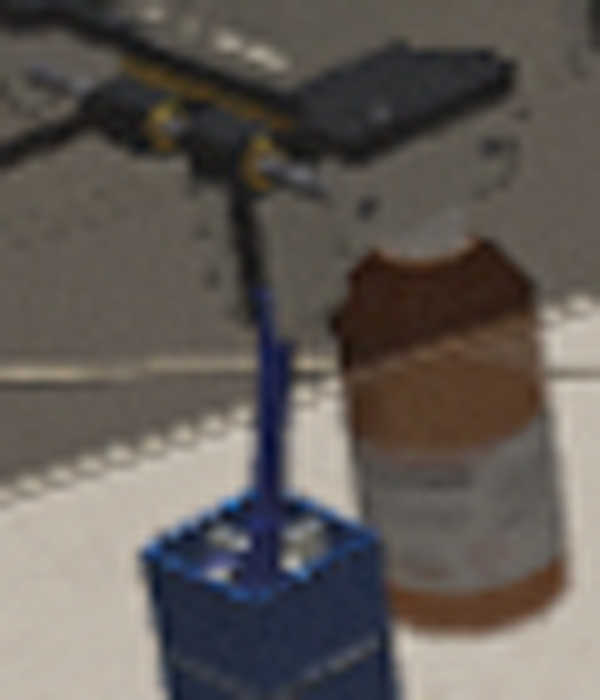

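{"op": "apply_moves", "data": {
  "moves": [
    {"xyz": [0.6,0,0.5],"turn": 0,"jaw": 1},
    {"xyz": [1.2,0,1],"turn": 0,"jaw": 1},
    {"xyz": [1.8,0,1.5],"turn": 0,"jaw": 1},
    {"xyz": [2.4,0,2],"turn": 0,"jaw": 1},
    {"xyz": [2.6,0,2],"turn": 0,"jaw": 1}
  ],
  "squeeze": 4
}}

```text
t: 25.23
position: [0.447, 0.3057, 0.1799]
tcp_rot: [[-0.966, -0.258, -0.002], [-0.258, 0.966, -0.001], [0.002, -0.0, -1.0]]
force: [0.8, 0.0, 0.1]
gripper_width: 0.0133
```

```bash
python3 - <<'E'
from h import *
p,d=look("side","31")
crop("pics/side31.png","pics/c40.png",190,120,250,190,10)
E
python3 go.py .4728 .3126 .25 105
```

```text
at [0.4474 0.3059 0.1804] yaw 104.9 shift cm [-2.62 -0.   -6.96] turn rad -0.001 t 25.28 j [ 26.  22.  86.   0.  71. -79.] F [-0.5 -0.7 -0.4] w 13.4
```

View pics/c40.png

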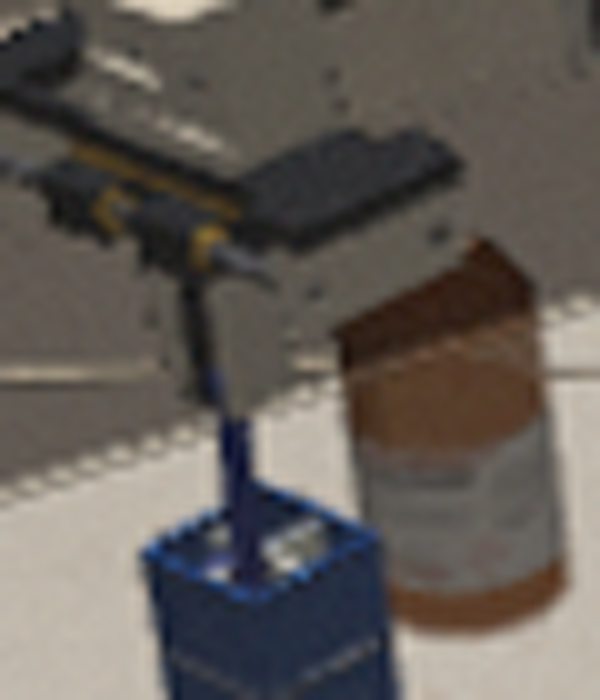

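{"op": "apply_moves", "data": {
  "moves": [
    {"xyz": [0.2,0,1.2],"turn": 0,"jaw": 1},
    {"xyz": [0.2,0,2.4],"turn": 0,"jaw": 1},
    {"xyz": [0.2,0,3.5],"turn": 0,"jaw": 1},
    {"xyz": [0.2,0,3.5],"turn": 0,"jaw": 1}
  ]
}}

```text
t: 25.62
position: [0.4458, 0.3052, 0.1441]
tcp_rot: [[-0.966, -0.257, -0.003], [-0.257, 0.966, -0.001], [0.003, -0.001, -1.0]]
force: [-0.1, 0.0, -0.4]
gripper_width: 0.0136
```

{"op": "apply_moves", "data": {
  "moves": [
    {"xyz": [0,0,0],"turn": 0,"jaw": 3},
    {"xyz": [0,0,0],"turn": 0,"jaw": 3},
    {"xyz": [0,0,0],"turn": 0,"jaw": 3},
    {"xyz": [0,0,0],"turn": 0,"jaw": 3},
    {"xyz": [0,0,-4],"turn": 0,"jaw": 3}
  ]
}}

```text
t: 26.03
position: [0.4432, 0.3038, 0.1801]
tcp_rot: [[-0.966, -0.257, -0.012], [-0.257, 0.966, -0.006], [0.013, -0.003, -1.0]]
force: [-0.1, -0.3, -0.8]
gripper_width: 0.0298
```

{"op": "apply_moves", "data": {
  "moves": [
    {"xyz": [2,0,-4],"turn": 0,"jaw": 4},
    {"xyz": [5,0,-6],"turn": 0,"jaw": 4},
    {"xyz": [8,0,-6],"turn": 0,"jaw": 4},
    {"xyz": [11,0,-6],"turn": 0,"jaw": 4},
    {"xyz": [11,0,-6],"turn": 0,"jaw": 4}
  ]
}}

```text
t: 26.45
position: [0.3362, 0.2763, 0.2469]
tcp_rot: [[-0.966, -0.259, -0.001], [-0.259, 0.966, 0.0], [0.001, 0.0, -1.0]]
force: [-0.5, 0.8, -1.0]
gripper_width: 0.0399
```

```bash
python3 go.py .4169 -.277 .15 -2.5; python3 - <<'E'
from h import *
from mk import *
for n in ("top","side"):
    p,d=look(n,"32"); print(n)
    for o in markers(n,p): print(o)
crop("pics/top32.png","pics/c41t.png",165,250,215,300,10)
E
```

```text
at [0.3362 0.2763 0.2469] yaw 105.0 shift cm [  6.51 -55.54   9.67] turn rad -1.266 t 26.45 j [ 29.   8.  95.   0.  77. -76.] F [-0.5  0.8 -1. ] w 39.9
top
('black', array([ 0.5193, -0.3576]), 85.7, 0.121, 0.007, array([379.4, 256.8]))
('black', array([ 0.511, -0.183]), 84.8, 0.117, 0.01, array([334.1, 259.1]))
side
('black', array([ 0.5421, -0.0207]), 35.2, 0.08, 0.022, array([292.1, 243. ]))
('black', array([ 0.5112, -0.1817]), 83.6, 0.133, 0.012, array([312.7, 274. ]))
('black', array([ 0.3192, -0.0617]), 84.5, 0.124, 0.019, array([239.3, 278.7]))
('black', array([ 0.3183, -0.2665]), 89.9, 0.306, 0.018, array([277.1, 321.3]))
('black', array([ 0.5197, -0.3556]), 85.4, 0.128, 0.012, array([350. , 305.1]))
```

View pics/c41t.png

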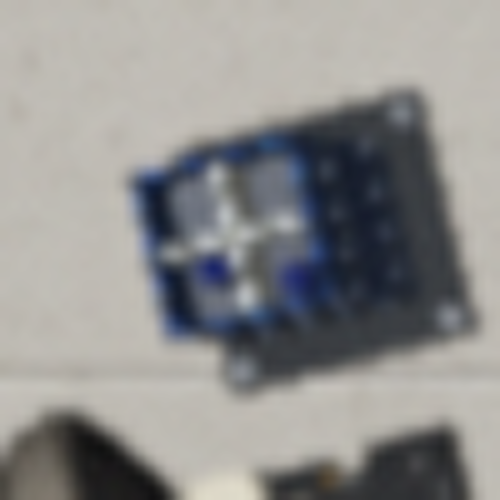

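{"op": "apply_moves", "data": {
  "moves": [
    {"xyz": [5,-55,2],"turn": 1.9,"jaw": 4},
    {"xyz": [5,-55,2],"turn": 1.9,"jaw": 4},
    {"xyz": [5,-55,2],"turn": 1.9,"jaw": 4},
    {"xyz": [5,-55,2],"turn": 1.9,"jaw": 4},
    {"xyz": [5,-55,2],"turn": 1.9,"jaw": 4}
  ]
}}

```text
t: 26.97
position: [0.3768, 0.0702, 0.2384]
tcp_rot: [[-0.932, 0.362, 0.001], [0.362, 0.932, 0.0], [-0.001, 0.0, -1.0]]
force: [1.4, 0.2, -0.5]
gripper_width: 0.0398
```

```bash
python3 go.py .45 -.27 .15 -4.5
```

```text
at [0.3768 0.0702 0.2384] yaw 68.8 shift cm [-19.13 -29.06   8.85] turn rad 1.279 t 26.97 j [ -1.   2. 103.   0.  75. -70.] F [ 1.4  0.2 -0.5] w 39.8
```

{"op": "apply_moves", "data": {
  "moves": [
    {"xyz": [-19,-29,3],"turn": 1.28,"jaw": 4},
    {"xyz": [-19,-29,3],"turn": 1.28,"jaw": 4},
    {"xyz": [-19,-29,3],"turn": 1.28,"jaw": 4},
    {"xyz": [-19,-29,3],"turn": 1.28,"jaw": 4},
    {"xyz": [-19,-29,3],"turn": 1.28,"jaw": 4}
  ]
}}

```text
t: 27.38
position: [0.421, -0.1338, 0.2202]
tcp_rot: [[-0.543, 0.84, 0.001], [0.84, 0.543, -0.0], [-0.001, 0.001, -1.0]]
force: [0.6, -0.4, 0.2]
gripper_width: 0.04
```

```bash
python3 go.py .5237 -.3028 .13 -4.5
```

```text
at [ 0.421  -0.1338  0.2202] yaw 32.9 shift cm [-19.76  -0.55   9.03] turn rad 0.652 t 27.38 j [-28.  10.  97.   0.  73. -60.] F [ 0.6 -0.4  0.2] w 40.0
```

{"op": "apply_moves", "data": {
  "moves": [
    {"xyz": [-19.8,-0.6,9],"turn": 0.65,"jaw": 4},
    {"xyz": [-19.8,-0.6,9],"turn": 0.65,"jaw": 4},
    {"xyz": [-19.8,-0.6,9],"turn": 0.65,"jaw": 4},
    {"xyz": [-19.8,-0.6,9],"turn": 0.65,"jaw": 4},
    {"xyz": [-19.8,-0.6,9],"turn": 0.65,"jaw": 4}
  ]
}}

```text
t: 27.8
position: [0.5205, -0.2952, 0.1324]
tcp_rot: [[0.051, 0.999, 0.0], [0.999, -0.051, -0.0], [-0.0, 0.0, -1.0]]
force: [0.3, 0.2, 1.0]
gripper_width: 0.0403
```

{"op": "apply_moves", "data": {
  "moves": [
    {"xyz": [-0.9,0,1],"turn": 0.03,"jaw": 4},
    {"xyz": [-0.9,0,4],"turn": 0.03,"jaw": 4},
    {"xyz": [-0.9,0,8],"turn": 0.03,"jaw": 4},
    {"xyz": [-0.9,0,8],"turn": 0.03,"jaw": 4},
    {"xyz": [-0.9,0,8],"turn": 0.03,"jaw": 4}
  ]
}}

```text
t: 28.22
position: [0.5177, -0.3007, 0.0523]
tcp_rot: [[0.074, 0.997, -0.004], [0.997, -0.074, 0.003], [0.003, -0.004, -1.0]]
force: [-1.1, -0.6, -0.4]
gripper_width: 0.0401
```

```bash
python3 go.py .5237 -.3028 -.026 -4.5; python3 - <<'E'
from mk import *
p,d=look("side","33")
for o in markers("side",p): print(o)
E
```

```text
at [ 0.5177 -0.3007  0.0523] yaw -4.2 shift cm [-0.19  0.65  7.83] turn rad 0.005 t 28.22 j [-37.  36.  86.   0.  59. -33.] F [-1.1 -0.6 -0.4] w 40.1
('black', array([ 0.542 , -0.0206]), 35.1, 0.08, 0.021, array([292.1, 243. ]))
('black', array([ 0.5115, -0.1817]), 83.2, 0.133, 0.013, array([312.5, 273.7]))
('black', array([ 0.5197, -0.3556]), 85.4, 0.128, 0.012, array([350. , 305.1]))
('black', array([ 0.319 , -0.3393]), 90.2, 0.161, 0.016, array([288.9, 334.1]))
```

{"op": "apply_moves", "data": {
  "moves": [
    {"xyz": [-0.2,0.5,3],"turn": 0,"jaw": 4},
    {"xyz": [-0.2,0.5,5],"turn": 0,"jaw": 4},
    {"xyz": [-0.2,0.5,5],"turn": 0,"jaw": 4},
    {"xyz": [-0.2,0.5,5],"turn": 0,"jaw": 4},
    {"xyz": [-0.2,0.5,5],"turn": 0,"jaw": 4}
  ]
}}

```text
t: 28.68
position: [0.5252, -0.3045, 0.0069]
tcp_rot: [[0.074, 0.997, 0.003], [0.997, -0.074, -0.003], [-0.002, 0.004, -1.0]]
force: [0.8, -0.3, -0.2]
gripper_width: 0.0403
```

```bash
python3 go.py .5237 -.3028 -.026 -4.5; python3 - <<'E'
from mk import *
p,d=look("side","34")
crop("pics/side34.png","pics/c42.png",280,230,380,330,6)
E
```

```text
at [ 0.5252 -0.3045  0.0069] yaw -4.2 shift cm [ 0.17 -0.17  3.29] turn rad 0.005 t 28.68 j [-37.  39.  87.   0.  54. -33.] F [ 0.8 -0.3 -0.2] w 40.3
```

View pics/c42.png

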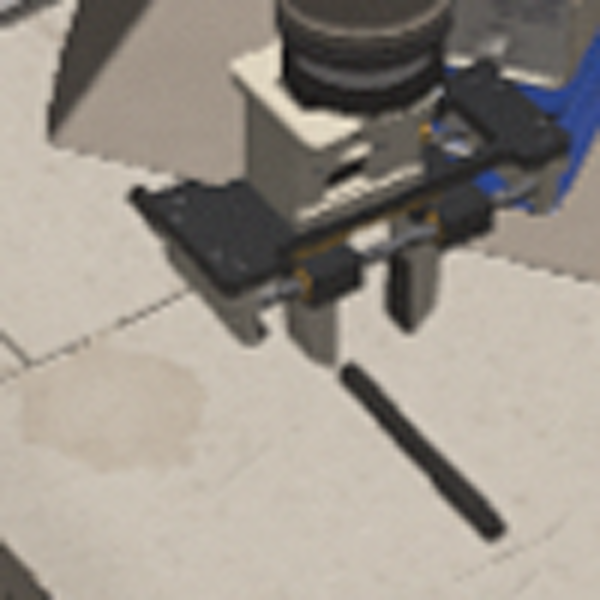

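{"op": "apply_moves", "data": {
  "moves": [
    {"xyz": [0.1,-0.15,1.2],"turn": 0,"jaw": 4},
    {"xyz": [0.1,-0.15,2.4],"turn": 0,"jaw": 4},
    {"xyz": [0.1,-0.15,3.2],"turn": 0,"jaw": 4},
    {"xyz": [0.1,-0.15,3.2],"turn": 0,"jaw": 4},
    {"xyz": [0.1,-0.15,3.2],"turn": 0,"jaw": 4}
  ]
}}

```text
t: 29.15
position: [0.5226, -0.3027, -0.0272]
tcp_rot: [[0.074, 0.997, 0.001], [0.997, -0.074, -0.001], [-0.0, 0.001, -1.0]]
force: [-0.6, 0.3, 4.5]
gripper_width: 0.0397
```

{"op": "apply_moves", "data": {
  "moves": [
    {"xyz": [0,0,0],"turn": 0,"jaw": 1},
    {"xyz": [0,0,0],"turn": 0,"jaw": 1},
    {"xyz": [0,0,0],"turn": 0,"jaw": 1},
    {"xyz": [0,0,0],"turn": 0,"jaw": 1},
    {"xyz": [0,0,0],"turn": 0,"jaw": 1}
  ],
  "squeeze": 3
}}

```text
t: 29.57
position: [0.5226, -0.3029, -0.0272]
tcp_rot: [[0.074, 0.997, 0.001], [0.997, -0.074, -0.001], [-0.001, 0.001, -1.0]]
force: [-1.3, 1.0, 5.3]
gripper_width: 0.0133
```

{"op": "apply_moves", "data": {
  "moves": [
    {"xyz": [0,0,-3],"turn": 0,"jaw": 1},
    {"xyz": [0,0,-7],"turn": 0,"jaw": 1},
    {"xyz": [0,0,-11],"turn": 0,"jaw": 1},
    {"xyz": [0,0,-15],"turn": 0,"jaw": 1},
    {"xyz": [0,0,-15],"turn": 0,"jaw": 1}
  ]
}}

```text
t: 29.98
position: [0.526, -0.3052, 0.1308]
tcp_rot: [[0.074, 0.997, 0.012], [0.997, -0.074, -0.009], [-0.008, 0.012, -1.0]]
force: [1.0, -0.9, -0.0]
gripper_width: 0.0133
```

{"op": "apply_moves", "data": {
  "moves": [
    {"xyz": [0,0,4],"turn": 0,"jaw": 1},
    {"xyz": [0,0,-4],"turn": 0,"jaw": 1},
    {"xyz": [0,0,-4],"turn": 0,"jaw": 1},
    {"xyz": [0,0,0],"turn": 0,"jaw": 1},
    {"xyz": [0,0,-6],"turn": 0,"jaw": 1}
  ]
}}

```text
t: 30.4
position: [0.5135, -0.296, 0.1438]
tcp_rot: [[0.074, 0.997, -0.028], [0.997, -0.074, 0.021], [0.019, -0.03, -0.999]]
force: [-4.5, 2.6, -6.9]
gripper_width: 0.0135
```

{"op": "apply_moves", "data": {
  "moves": [
    {"xyz": [0,0,-4],"turn": 0,"jaw": 1},
    {"xyz": [0,0,-8],"turn": 0,"jaw": 1},
    {"xyz": [0,0,-4],"turn": 0,"jaw": 1},
    {"xyz": [0,0,-4],"turn": 0,"jaw": 1},
    {"xyz": [0,0,-8],"turn": 0,"jaw": 1}
  ]
}}

```text
t: 30.82
position: [0.5175, -0.299, 0.2337]
tcp_rot: [[0.074, 0.997, -0.018], [0.997, -0.074, 0.014], [0.012, -0.019, -1.0]]
force: [1.1, -0.4, -1.0]
gripper_width: 0.0131
```

```bash
python3 - <<'E'
from h import *
p,d=look("side","35")
crop("pics/side35.png","pics/c43.png",270,150,400,300,5)
E
python3 go.py .43 -.2 .2 -4.5
```

```text
at [ 0.5219 -0.3023  0.2478] yaw -4.2 shift cm [ 9.52 -9.92  4.79] turn rad 0.005 t 30.87 j [-37.  26.  69.   0.  85. -33.] F [ 1.  -1.   7.3] w 13.5
```

View pics/c43.png

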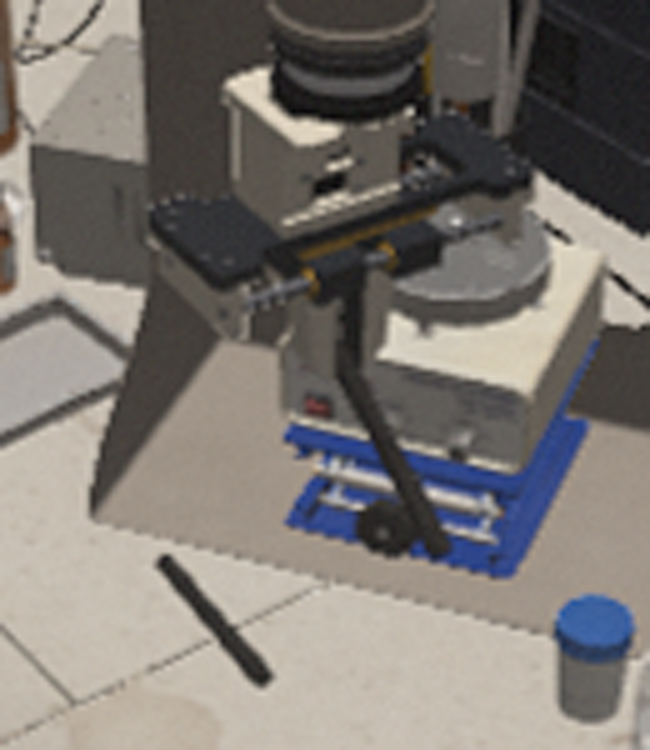

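{"op": "apply_moves", "data": {
  "moves": [
    {"xyz": [8,-9,2],"turn": 0,"jaw": 1},
    {"xyz": [8,-9,2],"turn": 0,"jaw": 1},
    {"xyz": [8,-9,2],"turn": 0,"jaw": 1},
    {"xyz": [12,-9.5,3],"turn": -0.2,"jaw": 1},
    {"xyz": [16,-10,4],"turn": -0.3,"jaw": 1}
  ],
  "squeeze": 10
}}

```text
t: 31.28
position: [0.4328, -0.1346, 0.2037]
tcp_rot: [[-0.178, 0.984, 0.0], [0.984, 0.178, 0.0], [0.0, 0.0, -1.0]]
force: [1.9, 0.3, 0.2]
gripper_width: 0.0131
```

```bash
python3 go.py .315 .2868 .2 105
```

```text
at [ 0.4328 -0.1346  0.2037] yaw 10.2 shift cm [43.56 -4.1   0.38] turn rad 1.488 t 31.28 j [-27.  12.  97.   0.  71. -37.] F [1.9 0.3 0.2] w 13.1
```

{"op": "apply_moves", "data": {
  "moves": [
    {"xyz": [43.5,-4,0],"turn": -1.65,"jaw": 1},
    {"xyz": [43.5,-4,0],"turn": -1.65,"jaw": 1},
    {"xyz": [43.5,-4,0],"turn": -1.65,"jaw": 1},
    {"xyz": [43.5,-4,0],"turn": -1.65,"jaw": 1},
    {"xyz": [43.5,-4,0],"turn": -1.65,"jaw": 1}
  ]
}}

```text
t: 31.7
position: [0.378, 0.067, 0.2039]
tcp_rot: [[-0.722, 0.692, -0.0], [0.692, 0.722, 0.0], [0.0, -0.0, -1.0]]
force: [0.9, -0.3, -0.0]
gripper_width: 0.0126
```

```bash
python3 go.py .315 .2868 .2 105
```

```text
at [0.378  0.067  0.2039] yaw 46.2 shift cm [19.76 11.51  0.4 ] turn rad -1.026 t 31.7 j [ -1.   4. 106.   0.  69. -48.] F [ 0.9 -0.3 -0. ] w 12.6
```

{"op": "apply_moves", "data": {
  "moves": [
    {"xyz": [19.8,11.5,0],"turn": -1.03,"jaw": 1},
    {"xyz": [19.8,11.5,0],"turn": -1.03,"jaw": 1},
    {"xyz": [19.8,11.5,0],"turn": -1.03,"jaw": 1},
    {"xyz": [19.8,11.5,0],"turn": -1.03,"jaw": 1},
    {"xyz": [19.8,11.5,0],"turn": -1.03,"jaw": 1}
  ]
}}

```text
t: 32.12
position: [0.3214, 0.2677, 0.204]
tcp_rot: [[-0.99, 0.138, -0.0], [0.138, 0.99, -0.0], [0.0, -0.0, -1.0]]
force: [0.5, 0.1, -0.1]
gripper_width: 0.0133
```

```bash
python3 go.py .315 .2868 .2 105
```

```text
at [0.3214 0.2677 0.204 ] yaw 82.1 shift cm [0.9 1.8 0.4] turn rad -0.4 t 32.12 j [ 29.   8. 102.   0.  70. -53.] F [ 0.5  0.1 -0.1] w 13.3
```

{"op": "apply_moves", "data": {
  "moves": [
    {"xyz": [0.9,1.8,0],"turn": -0.4,"jaw": 1},
    {"xyz": [0.9,1.8,0],"turn": -0.4,"jaw": 1},
    {"xyz": [0.9,1.8,0],"turn": -0.4,"jaw": 1},
    {"xyz": [0.9,1.8,0],"turn": -0.4,"jaw": 1},
    {"xyz": [0.9,1.8,0],"turn": -0.4,"jaw": 1}
  ]
}}

```text
t: 32.53
position: [0.316, 0.2851, 0.2037]
tcp_rot: [[-0.967, -0.254, -0.001], [-0.254, 0.967, -0.0], [0.001, -0.0, -1.0]]
force: [0.9, 0.4, 0.0]
gripper_width: 0.0131
```

```bash
python3 - <<'E'
from h import *
p,d=look("side","36")
crop("pics/side36.png","pics/c44.png",150,90,270,220,5)
E
python3 go.py .315 .2868 .13 105
```

```text
at [0.3161 0.285  0.2037] yaw 104.6 shift cm [0.05 0.21 7.37] turn rad -0.007 t 32.58 j [ 32.   9. 101.   0.  70. -73.] F [-0.1 -0.2  0.1] w 13.4
```

View pics/c44.png

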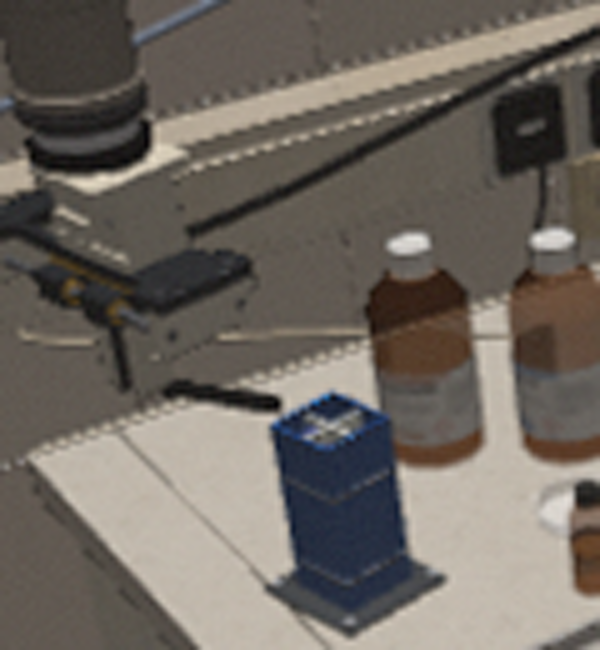

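```bash
python3 pl.py 15 175 163 205.4 170.8
```

```text
[-7.4 50. ]
[103.3 -28.8]
theta 35.4
```

{"op": "apply_moves", "data": {
  "moves": [
    {"xyz": [1,0.2,1],"turn": 0,"jaw": 1},
    {"xyz": [1,0.2,3],"turn": 0,"jaw": 1},
    {"xyz": [1,0.2,6],"turn": 0,"jaw": 1},
    {"xyz": [1,0.2,7.3],"turn": 0,"jaw": 1},
    {"xyz": [1,0.2,7.3],"turn": 0,"jaw": 1}
  ],
  "squeeze": 4
}}

```text
t: 33.0
position: [0.3044, 0.2831, 0.1284]
tcp_rot: [[-0.968, -0.251, -0.005], [-0.251, 0.968, -0.003], [0.006, -0.002, -1.0]]
force: [0.3, -1.0, 1.0]
gripper_width: 0.0136
```

```bash
python3 - <<'E'
from h import *
print(can(-.034,0))
E
python3 go.py .422 .3154 .13 105
```

```text
[0.42195852 0.31540015]
at [0.3044 0.2831 0.1284] yaw 104.5 shift cm [-12.19   0.18  -0.23] turn rad -0.008 t 33.0 j [ 32.  13. 109.   0.  58. -72.] F [ 0.3 -1.   1. ] w 13.6
```

{"op": "apply_moves", "data": {
  "moves": [
    {"xyz": [-2,0,0],"turn": -0.01,"jaw": 1},
    {"xyz": [-4,0,0],"turn": -0.01,"jaw": 1},
    {"xyz": [-6,0,0],"turn": -0.01,"jaw": 1},
    {"xyz": [-8,0.1,0],"turn": -0.01,"jaw": 1},
    {"xyz": [-10,0.2,0],"turn": -0.01,"jaw": 1}
  ]
}}

```text
t: 33.42
position: [0.4038, 0.3119, 0.132]
tcp_rot: [[-0.965, -0.261, 0.001], [-0.261, 0.965, 0.001], [-0.001, 0.0, -1.0]]
force: [0.0, 0.9, 0.5]
gripper_width: 0.013
```

{"op": "apply_moves", "data": {
  "moves": [
    {"xyz": [-0.8,0,0],"turn": 0,"jaw": 1},
    {"xyz": [-1.5,0,0],"turn": 0,"jaw": 1},
    {"xyz": [-2.1,0,0],"turn": 0,"jaw": 1},
    {"xyz": [-2.1,0,0],"turn": 0,"jaw": 1}
  ]
}}

```text
t: 33.75
position: [0.4232, 0.3172, 0.1311]
tcp_rot: [[-0.965, -0.262, 0.0], [-0.262, 0.965, 0.0], [-0.0, 0.0, -1.0]]
force: [-1.0, -0.8, 0.1]
gripper_width: 0.0133
```

```bash
python3 - <<'E'
from h import *
p,d=look("side","37")
crop("pics/side37.png","pics/c45.png",170,110,270,220,6)
E
python3 go.py .422 .3154 .13 105
```

```text
at [0.4225 0.317  0.131 ] yaw 105.2 shift cm [ 0.09 -0.14  0.1 ] turn rad 0.003 t 33.8 j [ 29.  24.  93.   0.  64. -77.] F [-0.  -0.7 -0.1] w 13.4
```

View pics/c45.png

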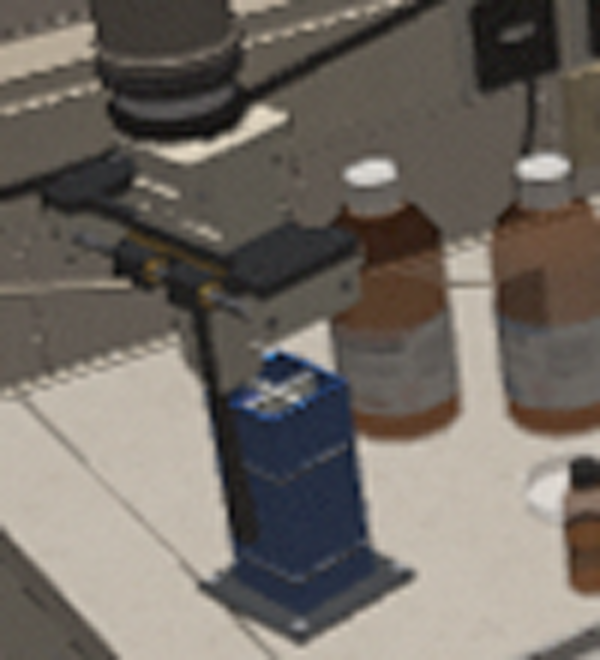

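Looks parallel to the canister side. Back off slightly and lift.

{"op": "apply_moves", "data": {
  "moves": [
    {"xyz": [0.5,0,0],"turn": 0,"jaw": 1},
    {"xyz": [0.5,0,-4],"turn": 0,"jaw": 1},
    {"xyz": [0.5,0,-8],"turn": 0,"jaw": 1},
    {"xyz": [0.5,0,-12],"turn": 0,"jaw": 1},
    {"xyz": [0.5,0,-12],"turn": 0,"jaw": 1}
  ],
  "squeeze": 8
}}

```text
t: 34.22
position: [0.4198, 0.3174, 0.259]
tcp_rot: [[-0.965, -0.263, 0.012], [-0.263, 0.965, 0.007], [-0.013, 0.003, -1.0]]
force: [0.9, 0.2, 0.8]
gripper_width: 0.0133
```

{"op": "apply_moves", "data": {
  "moves": [
    {"xyz": [0,0,0],"turn": 0,"jaw": 1},
    {"xyz": [0,0,0],"turn": 0,"jaw": 1}
  ]
}}

```text
t: 34.38
position: [0.4168, 0.3155, 0.2503]
tcp_rot: [[-0.965, -0.262, -0.001], [-0.262, 0.965, -0.0], [0.001, -0.0, -1.0]]
force: [0.5, 0.8, -1.1]
gripper_width: 0.013
```

```bash
python3 - <<'E'
from h import *
p,d=look("side","38")
crop("pics/side38.png","pics/c46.png",180,110,240,180,10)
E
python3 go.py .419 .3146 .13 105
```

```text
at [0.4166 0.3153 0.2495] yaw 105.2 shift cm [-0.24 -0.13 11.95] turn rad 0.004 t 34.43 j [ 29.  17.  82.   0.  80. -76.] F [ 0.1 -0.1 -0.7] w 13.2
```

View pics/c46.png

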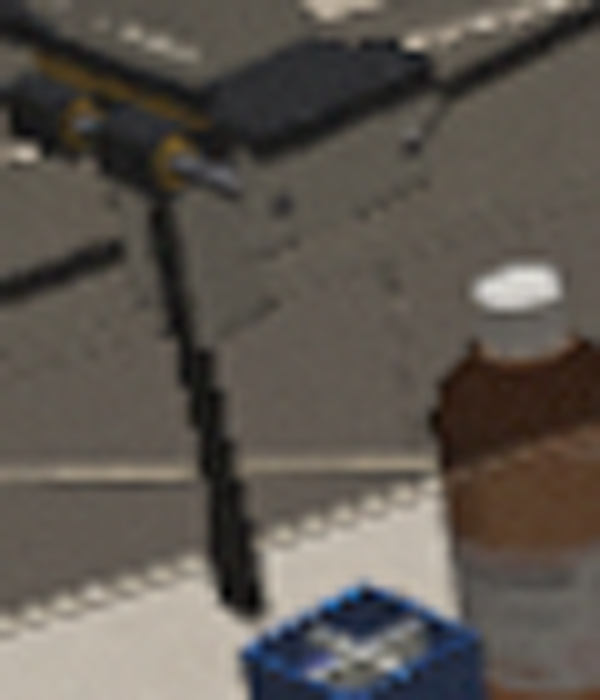

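```bash
python3 pl.py 15 199.4 145 204 170.5
```

```text
[-5.1 23.4]
[ -4.8 -73.2]
theta 89.8
```

```bash
python3 go.py .4777 .3139 .25 105
```

```text
at [0.4166 0.3153 0.2495] yaw 105.2 shift cm [-5.86 -1.74 -0.07] turn rad 0.004 t 34.43 j [ 29.  17.  82.   0.  80. -76.] F [ 0.1 -0.1 -0.7] w 13.2
```

{"op": "apply_moves", "data": {
  "moves": [
    {"xyz": [-2,-0.6,0],"turn": 0,"jaw": 1},
    {"xyz": [-4,-1.2,0],"turn": 0,"jaw": 1},
    {"xyz": [-5.9,-1.75,0],"turn": 0,"jaw": 1},
    {"xyz": [-5.9,-1.75,0],"turn": 0,"jaw": 1},
    {"xyz": [-5.9,-1.75,0],"turn": 0,"jaw": 1}
  ]
}}

```text
t: 34.85
position: [0.4789, 0.3138, 0.2485]
tcp_rot: [[-0.965, -0.261, -0.004], [-0.261, 0.965, -0.002], [0.004, -0.001, -1.0]]
force: [-0.1, 0.4, -0.9]
gripper_width: 0.0134
```

```bash
python3 - <<'E'
from h import *
p,d=look("side","39")
crop("pics/side39.png","pics/c47.png",190,120,250,190,10)
CXs=np.array([.457,.3216])
for a,b in((-1,1),(-1,-1),(1,1),(1,-1)): 
  q=can(a*.014,b*.014)-CX+CXs; print(a,b,((w2pix("side",[[*q,.138],[*q,.176]])-[190,120])*10).round(0))
E
python3 go.py .4777 .3139 .25 105
```

```text
-1 1 [[208. 557.]
 [192. 461.]]
-1 -1 [[261. 582.]
 [246. 486.]]
1 1 [[268. 525.]
 [253. 430.]]
1 -1 [[321. 549.]
 [307. 454.]]
at [0.4784 0.314  0.249 ] yaw 105.2 shift cm [ 0.07  0.01 -0.1 ] turn rad 0.003 t 34.9 j [ 26.  23.  74.   0.  83. -80.] F [ 0.5  0.6 -0.4] w 13.5
```

View pics/c47.png

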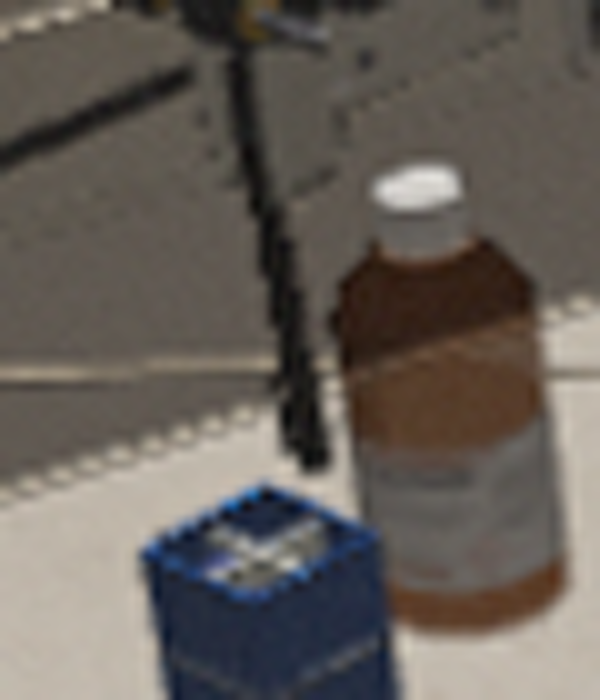

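{"op": "apply_moves", "data": {
  "moves": [
    {"xyz": [0,0,2],"turn": 0,"jaw": 1},
    {"xyz": [0,0,4],"turn": 0,"jaw": 1},
    {"xyz": [0,0,6],"turn": 0,"jaw": 1},
    {"xyz": [0,0,6],"turn": 0,"jaw": 1}
  ],
  "squeeze": 5
}}

```text
t: 35.23
position: [0.476, 0.3134, 0.1866]
tcp_rot: [[-0.965, -0.263, -0.008], [-0.263, 0.965, -0.004], [0.009, -0.001, -1.0]]
force: [-0.8, -0.2, -1.2]
gripper_width: 0.0136
```

```bash
python3 - <<'E'
from h import *
p,d=look("side","40")
crop("pics/side40.png","pics/c48.png",190,120,250,190,10)
E
python3 go.py .4777 .3139 .25 105
```

```text
at [0.4771 0.3139 0.1889] yaw 105.2 shift cm [-0.02 -0.02 -6.11] turn rad 0.004 t 35.28 j [ 26.  25.  80.   0.  75. -80.] F [ 0.4 -0.2 -0.5] w 13.3
```

View pics/c48.png

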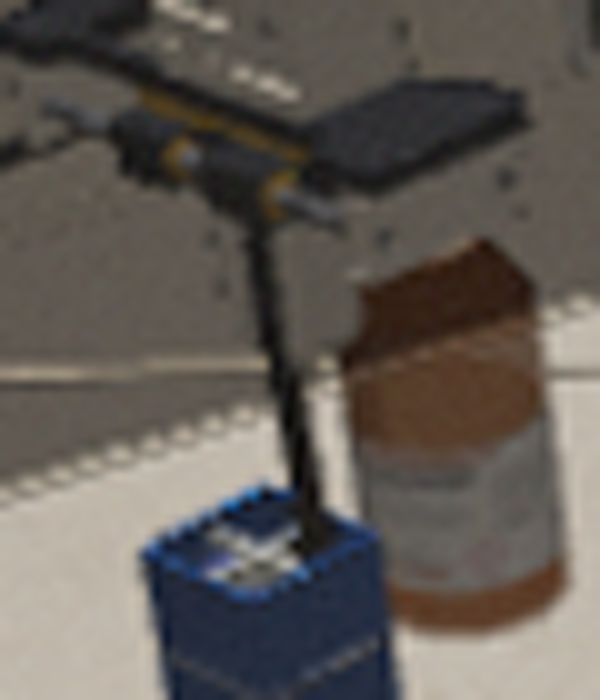

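It is in the right-hand compartment. Lower further, release, back out.

{"op": "apply_moves", "data": {
  "moves": [
    {"xyz": [0,0,1.5],"turn": 0,"jaw": 1},
    {"xyz": [0,0,3],"turn": 0,"jaw": 1},
    {"xyz": [0,0,4.3],"turn": 0,"jaw": 1},
    {"xyz": [0,0,4.3],"turn": 0,"jaw": 1}
  ]
}}

```text
t: 35.62
position: [0.4781, 0.3141, 0.1468]
tcp_rot: [[-0.965, -0.262, -0.003], [-0.262, 0.965, -0.001], [0.003, -0.0, -1.0]]
force: [-0.5, 0.1, 0.0]
gripper_width: 0.0134
```

{"op": "apply_moves", "data": {
  "moves": [
    {"xyz": [0,0,0],"turn": 0,"jaw": 3},
    {"xyz": [0,0,0],"turn": 0,"jaw": 3},
    {"xyz": [0,0,0],"turn": 0,"jaw": 3},
    {"xyz": [0,0,0],"turn": 0,"jaw": 3},
    {"xyz": [0,0,-4],"turn": 0,"jaw": 3}
  ]
}}

```text
t: 36.03
position: [0.4758, 0.3126, 0.1819]
tcp_rot: [[-0.965, -0.262, -0.012], [-0.262, 0.965, -0.006], [0.013, -0.002, -1.0]]
force: [0.7, -0.5, -0.5]
gripper_width: 0.0301
```

{"op": "apply_moves", "data": {
  "moves": [
    {"xyz": [2,0,-4],"turn": 0,"jaw": 4},
    {"xyz": [5,0,-6],"turn": 0,"jaw": 4},
    {"xyz": [8,0,-6],"turn": 0,"jaw": 4},
    {"xyz": [11,0,-6],"turn": 0,"jaw": 4},
    {"xyz": [13,0,-6],"turn": 0,"jaw": 4}
  ]
}}

```text
t: 36.45
position: [0.3519, 0.2797, 0.249]
tcp_rot: [[-0.965, -0.262, 0.001], [-0.262, 0.965, 0.001], [-0.002, 0.001, -1.0]]
force: [-0.8, 0.5, -0.3]
gripper_width: 0.0399
```

```bash
python3 go.py .45 -.2 .15 -96; python3 - <<'E'
from h import *
from mk import *
for n in ("top","side"):
    p,d=look(n,"41"); print(n)
    for o in markers(n,p): print(o)
crop("pics/top41.png","pics/c49t.png",165,250,215,300,10)
E
```

```text
at [0.3519 0.2797 0.249 ] yaw 105.2 shift cm [  3.13 -48.87   9.86] turn rad 0.37 t 36.45 j [ 29.   9.  93.   0.  77. -77.] F [-0.8  0.5 -0.3] w 39.9
top
('black', array([ 0.511, -0.183]), 84.8, 0.117, 0.01, array([334.1, 259.2]))
side
('black', array([ 0.5421, -0.0207]), 35.2, 0.08, 0.022, array([292.1, 243. ]))
('black', array([ 0.5112, -0.1817]), 83.6, 0.133, 0.012, array([312.7, 274. ]))
('black', array([ 0.3179, -0.261 ]), 90.0, 0.317, 0.017, array([276. , 320.1]))
```

View pics/c49t.png

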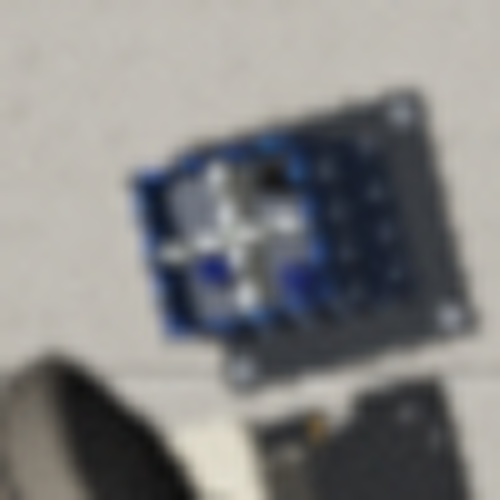

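```bash
python3 - <<'E'
from h import *
for n in("top","side"):
    C=cloud(n,np.load(f"pics/{n}41.npy")).reshape(-1,3)
    for y0,y1 in((-.17,-.09),(-.23,-.17),(-.29,-.2),(-.33,-.29)):
        Q=C[(C[:,1]>y0)&(C[:,1]<y1)&(C[:,0]>.4)&(C[:,0]<.8)&(C[:,2]>.035)&(C[:,2]<.47)]
        if len(Q): i=Q[:,0].argsort()[:4]; print(n,y0,Q[i].round(3).tolist())
E
```

```text
top -0.17 [[0.603, -0.133, 0.076], [0.603, -0.13, 0.072], [0.606, -0.133, 0.078], [0.607, -0.137, 0.071]]
top -0.23 [[0.613, -0.192, 0.052], [0.613, -0.196, 0.047], [0.616, -0.196, 0.052], [0.617, -0.192, 0.043]]
top -0.29 [[0.62, -0.203, 0.048], [0.621, -0.207, 0.038], [0.623, -0.206, 0.063], [0.624, -0.21, 0.052]]
top -0.33 [[0.786, -0.292, 0.463], [0.788, -0.291, 0.466], [0.789, -0.298, 0.461], [0.79, -0.296, 0.447]]
side -0.17 [[0.604, -0.135, 0.072], [0.605, -0.129, 0.115], [0.605, -0.139, 0.074], [0.606, -0.132, 0.073]]
side -0.23 [[0.613, -0.206, 0.053], [0.613, -0.201, 0.041], [0.614, -0.205, 0.04], [0.614, -0.205, 0.036]]
side -0.29 [[0.613, -0.206, 0.053], [0.613, -0.201, 0.041], [0.614, -0.205, 0.04], [0.614, -0.205, 0.036]]
side -0.33 [[0.779, -0.293, 0.453], [0.78, -0.292, 0.456], [0.781, -0.29, 0.46], [0.782, -0.297, 0.466]]
```

{"op": "apply_moves", "data": {
  "moves": [
    {"xyz": [5,-49,2],"turn": 1.94,"jaw": 4},
    {"xyz": [5,-49,2],"turn": 1.94,"jaw": 4},
    {"xyz": [5,-49,2],"turn": 1.94,"jaw": 4},
    {"xyz": [5,-49,2],"turn": 1.94,"jaw": 4},
    {"xyz": [5,-49,2],"turn": 1.94,"jaw": 4}
  ]
}}

```text
t: 36.97
position: [0.3886, 0.0731, 0.2399]
tcp_rot: [[-0.934, 0.357, 0.002], [0.357, 0.934, 0.0], [-0.002, 0.001, -1.0]]
force: [1.6, -1.0, 0.4]
gripper_width: 0.0397
```

```bash
python3 go.py .43 -.23 .15 -5.8
```

```text
at [0.3886 0.0731 0.2399] yaw 69.1 shift cm [-14.68 -26.84   9.  ] turn rad 1.307 t 36.97 j [ -0.   4. 101.   0.  75. -70.] F [ 1.6 -1.   0.4] w 39.7
```

{"op": "apply_moves", "data": {
  "moves": [
    {"xyz": [-14.7,-27,3],"turn": 1.31,"jaw": 4},
    {"xyz": [-14.7,-27,3],"turn": 1.31,"jaw": 4},
    {"xyz": [-14.7,-27,3],"turn": 1.31,"jaw": 4},
    {"xyz": [-14.7,-27,3],"turn": 1.31,"jaw": 4},
    {"xyz": [-14.7,-27,3],"turn": 1.31,"jaw": 4}
  ]
}}

```text
t: 37.38
position: [0.4171, -0.1333, 0.2195]
tcp_rot: [[-0.547, 0.837, 0.002], [0.837, 0.547, -0.001], [-0.001, 0.001, -1.0]]
force: [1.6, 0.8, -0.1]
gripper_width: 0.0399
```

```bash
python3 go.py .48 -.235 .13 -5.8
```

```text
at [ 0.4171 -0.1333  0.2195] yaw 33.2 shift cm [-11.95  -0.31   8.97] turn rad 0.68 t 37.38 j [-28.   9.  98.   0.  73. -61.] F [ 1.6  0.8 -0.1] w 39.9
```

{"op": "apply_moves", "data": {
  "moves": [
    {"xyz": [-12,-0.3,7],"turn": 0.68,"jaw": 4},
    {"xyz": [-12,-0.3,7],"turn": 0.68,"jaw": 4},
    {"xyz": [-12,-0.3,7],"turn": 0.68,"jaw": 4},
    {"xyz": [-12,-0.3,7],"turn": 0.68,"jaw": 4},
    {"xyz": [-12,-0.3,7],"turn": 0.68,"jaw": 4}
  ]
}}

```text
t: 37.8
position: [0.4811, -0.2352, 0.1463]
tcp_rot: [[0.048, 0.999, -0.002], [0.999, -0.048, 0.001], [0.001, -0.002, -1.0]]
force: [-0.5, 0.3, 0.3]
gripper_width: 0.0398
```

```bash
python3 go.py .5056 -.235 .03 -5.8
```

```text
at [ 0.4811 -0.2352  0.1463] yaw -2.8 shift cm [ 0.12  2.47 11.62] turn rad 0.053 t 37.8 j [-34.  24.  90.  -0.  66. -31.] F [-0.5  0.3  0.3] w 39.8
```

{"op": "apply_moves", "data": {
  "moves": [
    {"xyz": [0.1,1,4],"turn": 0.05,"jaw": 4},
    {"xyz": [0.1,2.4,8],"turn": 0.05,"jaw": 4},
    {"xyz": [0.1,2.4,11.5],"turn": 0.05,"jaw": 4},
    {"xyz": [0.1,2.4,11.5],"turn": 0.05,"jaw": 4},
    {"xyz": [0.1,2.4,11.5],"turn": 0.05,"jaw": 4}
  ]
}}

```text
t: 38.22
position: [0.5038, -0.2318, 0.033]
tcp_rot: [[0.089, 0.996, -0.003], [0.996, -0.089, 0.002], [0.002, -0.003, -1.0]]
force: [0.5, -0.2, 1.6]
gripper_width: 0.0405
```

```bash
python3 - <<'E'
from mk import *
p,d=look("side","42")
for o in markers("side",p): print(o)
crop("pics/side42.png","pics/c50.png",270,210,370,310,6)
E
python3 go.py .5056 -.235 -.026 -5.8
```

```text
('black', array([ 0.3185, -0.3023]), 89.9, 0.235, 0.016, array([282.4, 327.1]))
at [ 0.5051 -0.2326  0.035 ] yaw -5.1 shift cm [-0.23  0.07  6.1 ] turn rad 0.012 t 38.27 j [-33.  33.  94.   0.  53. -28.] F [-0.5 -0.4  0.4] w 39.8
```

View pics/c50.png

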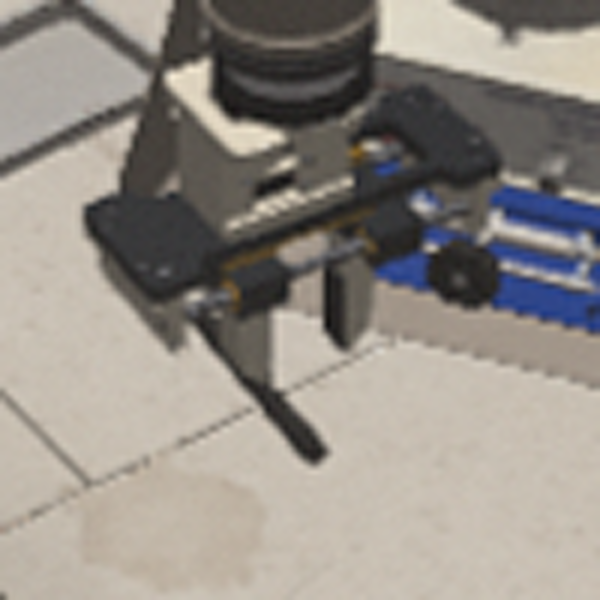

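{"op": "apply_moves", "data": {
  "moves": [
    {"xyz": [-0.2,0,3],"turn": 0.01,"jaw": 4},
    {"xyz": [-0.2,0,5],"turn": 0.01,"jaw": 4},
    {"xyz": [-0.2,0,5.8],"turn": 0.01,"jaw": 4},
    {"xyz": [-0.2,0,6],"turn": 0.01,"jaw": 4},
    {"xyz": [-0.2,0,6],"turn": 0.01,"jaw": 4}
  ]
}}

```text
t: 38.68
position: [0.5053, -0.2347, -0.0242]
tcp_rot: [[0.099, 0.995, 0.002], [0.995, -0.099, -0.001], [-0.001, 0.002, -1.0]]
force: [0.2, 0.8, 0.7]
gripper_width: 0.0401
```

```bash
python3 - <<'E'
from mk import *
p,d=look("side","43")
crop("pics/side43.png","pics/c51.png",280,220,370,310,7)
E
python3 go.py .5056 -.235 -.026 -5.8
```

```text
at [ 0.5055 -0.2348 -0.0239] yaw -5.7 shift cm [-0.02  0.01  0.21] turn rad 0.002 t 38.73 j [-33.  38.  96.   0.  45. -27.] F [-0.3  0.8  0.5] w 39.9
```

View pics/c51.png

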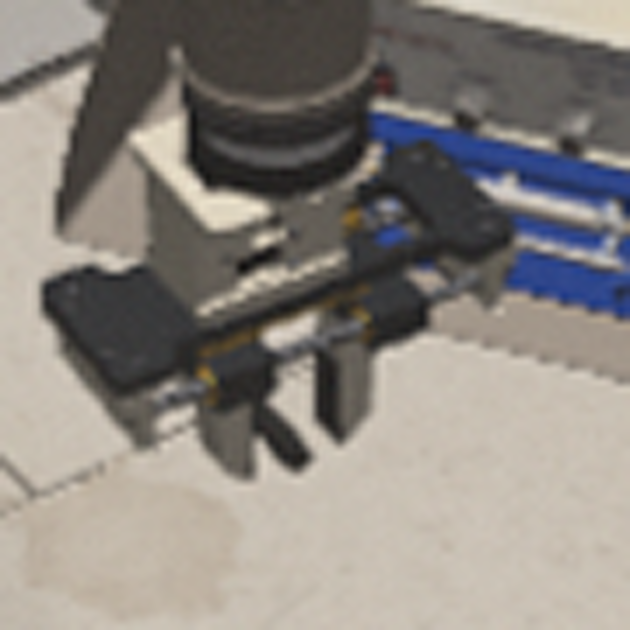

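{"op": "apply_moves", "data": {
  "moves": [
    {"xyz": [0,0,0.2],"turn": 0,"jaw": 1},
    {"xyz": [0,0,0.2],"turn": 0,"jaw": 1},
    {"xyz": [0,0,0.2],"turn": 0,"jaw": 1},
    {"xyz": [0,0,0.2],"turn": 0,"jaw": 1},
    {"xyz": [0,0,0.2],"turn": 0,"jaw": 1}
  ],
  "squeeze": 3
}}

```text
t: 39.15
position: [0.5046, -0.2342, -0.0272]
tcp_rot: [[0.099, 0.995, 0.001], [0.995, -0.099, -0.001], [-0.0, 0.001, -1.0]]
force: [-0.7, 0.1, 5.4]
gripper_width: 0.0156
```

{"op": "apply_moves", "data": {
  "moves": [
    {"xyz": [0,-0.5,-3],"turn": 0,"jaw": 1},
    {"xyz": [0,-2,-6],"turn": 0,"jaw": 1},
    {"xyz": [0,-4,-9],"turn": 0,"jaw": 1},
    {"xyz": [0,-6,-12],"turn": 0,"jaw": 1},
    {"xyz": [0,-8,-15],"turn": 0,"jaw": 1}
  ]
}}

```text
t: 39.57
position: [0.4235, -0.2257, 0.1232]
tcp_rot: [[0.099, 0.995, -0.0], [0.995, -0.099, 0.0], [0.0, -0.0, -1.0]]
force: [0.5, -1.3, 0.4]
gripper_width: 0.0155
```

{"op": "apply_moves", "data": {
  "moves": [
    {"xyz": [0,0,0],"turn": 0,"jaw": 1},
    {"xyz": [0,0,4],"turn": 0,"jaw": 1},
    {"xyz": [0,0,-4],"turn": 0,"jaw": 1},
    {"xyz": [0,0,-4],"turn": 0,"jaw": 1},
    {"xyz": [0,0,0],"turn": 0,"jaw": 1}
  ]
}}

```text
t: 39.98
position: [0.4305, -0.2302, 0.1315]
tcp_rot: [[0.099, 0.995, 0.013], [0.995, -0.099, -0.009], [-0.008, 0.013, -1.0]]
force: [3.1, -2.5, 0.8]
gripper_width: 0.0134
```

{"op": "apply_moves", "data": {
  "moves": [
    {"xyz": [0,0,-4],"turn": 0,"jaw": 1},
    {"xyz": [0,0,-8],"turn": 0,"jaw": 1},
    {"xyz": [0,0,-4],"turn": 0,"jaw": 1},
    {"xyz": [0,0,-4],"turn": 0,"jaw": 1},
    {"xyz": [0,0,-8],"turn": 0,"jaw": 1}
  ]
}}

```text
t: 40.4
position: [0.4201, -0.2227, 0.1948]
tcp_rot: [[0.099, 0.995, -0.015], [0.995, -0.099, 0.011], [0.01, -0.016, -1.0]]
force: [0.9, -0.2, -1.2]
gripper_width: 0.0136
```

```bash
python3 - <<'E'
from mk import *
p,d=look("side","44")
crop("pics/side44.png","pics/c52.png",230,150,360,300,5)
E
python3 go.py .315 .2868 .2 -75
```

```text
at [ 0.4251 -0.2263  0.2067] yaw -5.7 shift cm [ 49.97 -16.02   0.64] turn rad 1.21 t 40.45 j [-37.  15.  93.   0.  72. -31.] F [ 2.7 -2.1  6.5] w 13.3
```

View pics/c52.png

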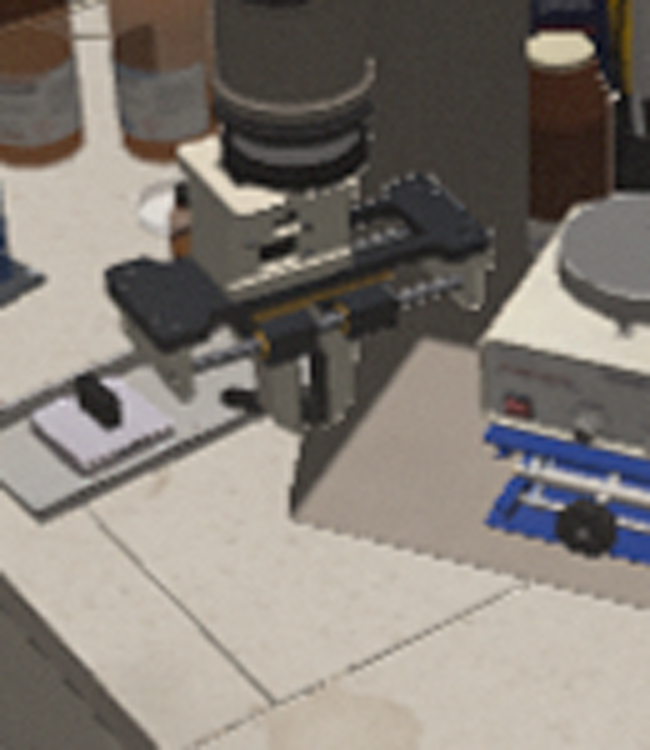

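```bash
python3 pl.py 84 276 229.6 294 231
```

```text
[114.7 -41.6]
[-6.8 30.7]
theta -149.3
```

{"op": "apply_moves", "data": {
  "moves": [
    {"xyz": [49.5,-17,-1],"turn": 1.21,"jaw": 1},
    {"xyz": [49.5,-17,-1],"turn": 1.21,"jaw": 1},
    {"xyz": [49.5,-17,-1],"turn": 1.21,"jaw": 1},
    {"xyz": [49.5,-17,-1],"turn": 1.21,"jaw": 1},
    {"xyz": [49.5,-17,-1],"turn": 1.21,"jaw": 1}
  ],
  "squeeze": 10
}}

```text
t: 40.87
position: [0.3804, -0.0383, 0.2061]
tcp_rot: [[0.627, 0.779, -0.0], [0.779, -0.627, 0.0], [0.0, -0.0, -1.0]]
force: [0.4, 1.1, 0.2]
gripper_width: 0.0131
```

```bash
python3 go.py .305 .284 .21 -75
```

```text
at [ 0.3804 -0.0383  0.2061] yaw -38.8 shift cm [ 20.38 -26.08  -0.37] turn rad 0.631 t 40.87 j [-17.   4. 106.   0.  70.  22.] F [0.4 1.1 0.2] w 13.1
```

{"op": "apply_moves", "data": {
  "moves": [
    {"xyz": [20.4,-26,0],"turn": 0.63,"jaw": 1},
    {"xyz": [20.4,-26,0],"turn": 0.63,"jaw": 1},
    {"xyz": [20.4,-26,0],"turn": 0.63,"jaw": 1},
    {"xyz": [20.4,-26,0],"turn": 0.63,"jaw": 1},
    {"xyz": [20.4,-26,0],"turn": 0.63,"jaw": 1}
  ]
}}

```text
t: 41.28
position: [0.3442, 0.1207, 0.2063]
tcp_rot: [[0.919, 0.394, 0.0], [0.394, -0.919, 0.0], [0.0, -0.0, -1.0]]
force: [1.2, 0.5, -0.6]
gripper_width: 0.0133
```

```bash
python3 go.py .305 .284 .21 -75
```

```text
at [0.3442 0.1207 0.2063] yaw -66.8 shift cm [  2.83 -16.55  -0.37] turn rad 0.143 t 41.28 j [  7.   2. 109.   0.  69.  74.] F [ 1.2  0.5 -0.6] w 13.3
```

{"op": "apply_moves", "data": {
  "moves": [
    {"xyz": [2.8,-16.5,0],"turn": 0.14,"jaw": 1},
    {"xyz": [2.8,-16.5,0],"turn": 0.14,"jaw": 1},
    {"xyz": [2.8,-16.5,0],"turn": 0.14,"jaw": 1},
    {"xyz": [2.8,-16.5,0],"turn": 0.14,"jaw": 1},
    {"xyz": [2.8,-16.5,0],"turn": 0.14,"jaw": 1}
  ]
}}

```text
t: 41.7
position: [0.3031, 0.2862, 0.2062]
tcp_rot: [[0.963, 0.27, -0.0], [0.27, -0.963, 0.002], [0.0, -0.002, -1.0]]
force: [-0.1, -1.4, 0.4]
gripper_width: 0.0128
```

```bash
python3 - <<'E'
from h import *
p,d=look("side","45")
crop("pics/side45.png","pics/c53.png",150,90,270,220,5)
E
python3 go.py .305 .284 .13 -75
```

```text
at [0.3033 0.2856 0.2061] yaw -74.3 shift cm [0.12 0.22 7.61] turn rad 0.013 t 41.75 j [ 33.   8. 102.   0.  70. 107.] F [ 0.3  0.9 -0.1] w 13.0
```

View pics/c53.png

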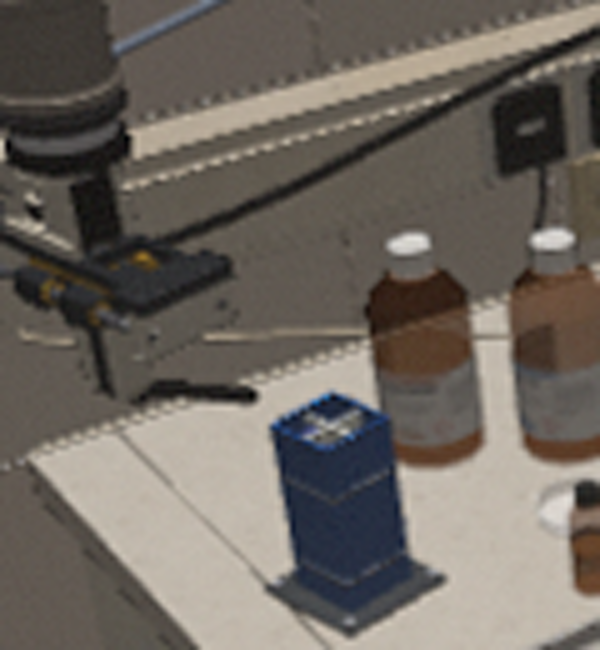

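```bash
python3 pl.py 15 172 164 201 169.4
```

```text
[-4.3 46.7]
[101.5 -20.8]
theta 32.5
```

{"op": "apply_moves", "data": {
  "moves": [
    {"xyz": [0,0.1,2],"turn": 0.01,"jaw": 1},
    {"xyz": [0,0.1,4],"turn": 0.01,"jaw": 1},
    {"xyz": [0,0.1,6],"turn": 0.01,"jaw": 1},
    {"xyz": [0,0.1,7.5],"turn": 0.01,"jaw": 1},
    {"xyz": [0,0.1,7.5],"turn": 0.01,"jaw": 1}
  ],
  "squeeze": 4
}}

```text
t: 42.17
position: [0.3037, 0.279, 0.1286]
tcp_rot: [[0.967, 0.256, -0.005], [0.256, -0.967, -0.003], [-0.006, 0.002, -1.0]]
force: [-1.0, -0.2, 0.2]
gripper_width: 0.0131
```

```bash
python3 go.py .422 .3154 .13 -75
```

```text
at [0.3037 0.279  0.1286] yaw -75.1 shift cm [12.37 -0.48 -0.21] turn rad -0.002 t 42.17 j [ 32.  13. 110.  -0.  58. 107.] F [-1.  -0.2  0.2] w 13.1
```

{"op": "apply_moves", "data": {
  "moves": [
    {"xyz": [2,0,0],"turn": 0,"jaw": 1},
    {"xyz": [4,-0.1,0],"turn": 0,"jaw": 1},
    {"xyz": [6,-0.2,0],"turn": 0,"jaw": 1},
    {"xyz": [8,-0.2,0],"turn": 0,"jaw": 1},
    {"xyz": [10,-0.3,0],"turn": 0,"jaw": 1}
  ]
}}

```text
t: 42.58
position: [0.4025, 0.3091, 0.1321]
tcp_rot: [[0.967, 0.256, 0.001], [0.256, -0.967, 0.0], [0.001, -0.0, -1.0]]
force: [0.2, 0.3, 0.1]
gripper_width: 0.0133
```

{"op": "apply_moves", "data": {
  "moves": [
    {"xyz": [0.8,0,0],"turn": 0,"jaw": 1},
    {"xyz": [1.5,0,0],"turn": 0,"jaw": 1},
    {"xyz": [2.0,0,0],"turn": 0,"jaw": 1},
    {"xyz": [2.0,0,0],"turn": 0,"jaw": 1}
  ]
}}

```text
t: 42.92
position: [0.4207, 0.3143, 0.1311]
tcp_rot: [[0.967, 0.257, 0.0], [0.257, -0.967, -0.0], [0.0, 0.0, -1.0]]
force: [-0.0, -0.6, 0.1]
gripper_width: 0.0131
```

```bash
python3 - <<'E'
from h import *
p,d=look("side","46")
crop("pics/side46.png","pics/c54.png",170,110,270,220,6)
E
python3 go.py .422 .3154 .13 -75
```

```text
at [0.4201 0.3142 0.131 ] yaw -75.1 shift cm [ 0.21 -0.07  0.1 ] turn rad -0.002 t 42.97 j [ 28.  23.  93.   0.  63. 104.] F [-0.8 -0.1 -0.6] w 12.9
```

View pics/c54.png

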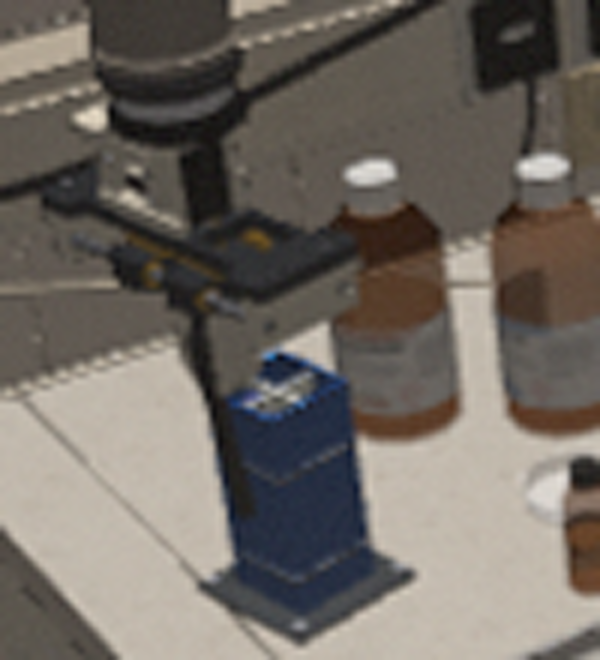

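{"op": "apply_moves", "data": {
  "moves": [
    {"xyz": [0.3,0,0],"turn": 0,"jaw": 1},
    {"xyz": [0.7,0,0],"turn": 0,"jaw": 1},
    {"xyz": [0.7,0,0],"turn": 0,"jaw": 1}
  ]
}}

```text
t: 43.22
position: [0.4276, 0.3165, 0.1311]
tcp_rot: [[0.966, 0.257, 0.001], [0.257, -0.966, 0.0], [0.001, -0.0, -1.0]]
force: [-0.8, -0.6, 0.6]
gripper_width: 0.0124
```

```bash
python3 - <<'E'
from h import *
p,d=look("side","47")
crop("pics/side47.png","pics/c55.png",170,110,270,220,6)
E
python3 go.py .422 .3154 .13 -75
```

```text
at [0.4273 0.3164 0.131 ] yaw -75.1 shift cm [-0.54 -0.04  0.1 ] turn rad -0.002 t 43.27 j [ 28.  24.  92.   0.  64. 103.] F [-0.6  0.2  1.1] w 12.7
```

View pics/c55.png

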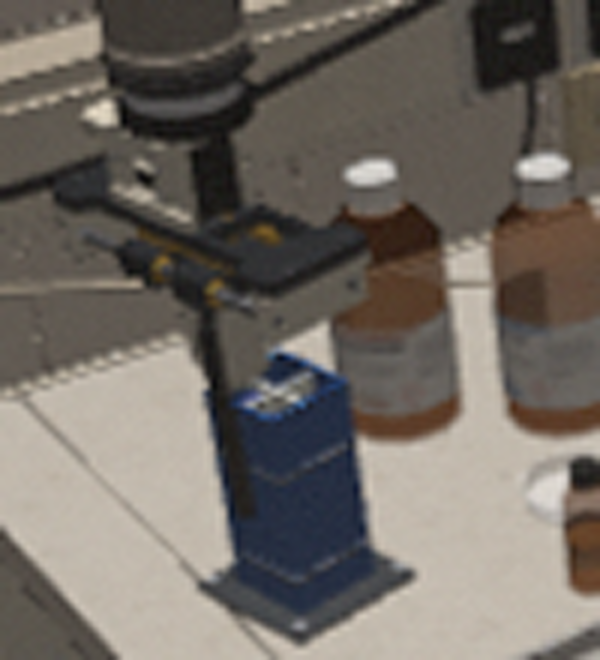

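Parallel now. Back off and lift.

{"op": "apply_moves", "data": {
  "moves": [
    {"xyz": [-0.8,0,0],"turn": 0,"jaw": 1},
    {"xyz": [-0.8,0,-4],"turn": 0,"jaw": 1},
    {"xyz": [-0.8,0,-8],"turn": 0,"jaw": 1},
    {"xyz": [-0.8,0,-12],"turn": 0,"jaw": 1},
    {"xyz": [-0.8,0,-12],"turn": 0,"jaw": 1}
  ],
  "squeeze": 8
}}

```text
t: 43.68
position: [0.422, 0.3159, 0.2591]
tcp_rot: [[0.966, 0.257, 0.013], [0.257, -0.966, 0.007], [0.014, -0.003, -1.0]]
force: [0.7, 0.8, 0.7]
gripper_width: 0.0126
```

{"op": "apply_moves", "data": {
  "moves": [
    {"xyz": [0,0,0],"turn": 0,"jaw": 1},
    {"xyz": [0,0,0],"turn": 0,"jaw": 1}
  ]
}}

```text
t: 43.85
position: [0.4187, 0.314, 0.2504]
tcp_rot: [[0.966, 0.257, -0.001], [0.257, -0.966, -0.0], [-0.001, 0.0, -1.0]]
force: [-0.1, -0.4, -1.6]
gripper_width: 0.0126
```

```bash
python3 - <<'E'
from h import *
p,d=look("side","48")
crop("pics/side48.png","pics/c56.png",180,110,240,180,10)
E
python3 go.py .419 .3146 .13 -75
```

```text
at [0.4185 0.3138 0.2497] yaw -75.1 shift cm [ 0.09 -0.07 11.97] turn rad -0.002 t 43.9 j [ 28.  17.  82.   0.  80. 104.] F [ 0.  -0.4 -0.5] w 12.9
```

View pics/c56.png

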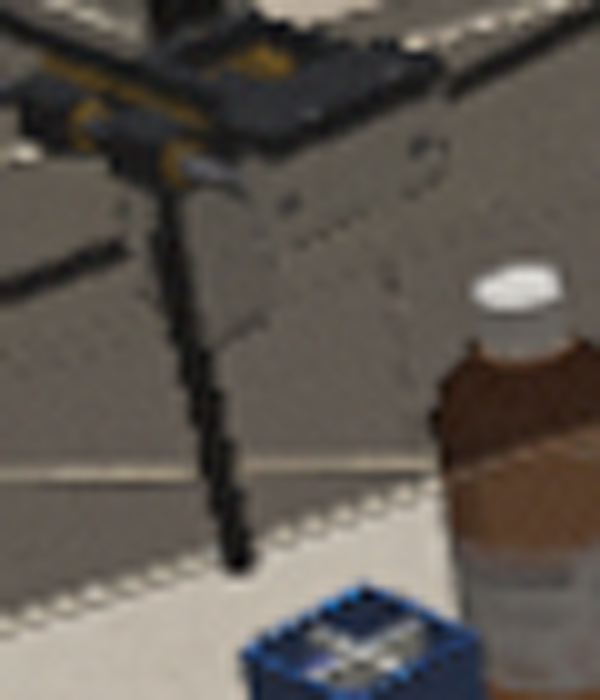

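```bash
python3 pl.py 15 200 147 203.7 166.5
python3 - <<'E'
from h import *
CXt=np.array([.4555,.323]); c,s=np.cos(YAW),np.sin(YAW)
for off in(0,):
    x,y=.014+.005,.0145; print(CXt+[c*x-s*y,s*x+c*y])
E
```

```text
[-7.  16.6]
[ -5.9 -57.2]
theta 89.2
[0.47009971 0.34192349]
```

```bash
python3 go.py .471 .3422 .25 -75
```

```text
at [0.4185 0.3138 0.2497] yaw -75.1 shift cm [ 5.8  -1.39 -0.04] turn rad -0.002 t 43.9 j [ 28.  17.  82.   0.  80. 104.] F [ 0.  -0.4 -0.5] w 12.9
```

{"op": "apply_moves", "data": {
  "moves": [
    {"xyz": [2,-0.5,0],"turn": 0,"jaw": 1},
    {"xyz": [4,-1,0],"turn": 0,"jaw": 1},
    {"xyz": [5.8,-1.4,0],"turn": 0,"jaw": 1},
    {"xyz": [5.8,-1.4,1],"turn": 0,"jaw": 1},
    {"xyz": [5.8,-1.4,1],"turn": 0,"jaw": 1}
  ]
}}

```text
t: 44.32
position: [0.4707, 0.3419, 0.2368]
tcp_rot: [[0.966, 0.257, -0.006], [0.257, -0.966, -0.003], [-0.007, 0.002, -1.0]]
force: [-1.4, 0.3, -1.2]
gripper_width: 0.0127
```

```bash
python3 - <<'E'
from h import *
p,d=look("side","49")
crop("pics/side49.png","pics/c57.png",190,120,250,190,10)
CXs=np.array([.457,.3216])
for a,b in((1,1),): 
  q=can(a*.014,b*.014)-CX+CXs; print(a,b,((w2pix("side",[[*q,.138],[*q,.183]])-[190,120])*10).round(0))
E
python3 go.py .471 .3422 .25 -75
```

```text
1 1 [[268. 525.]
 [250. 412.]]
at [0.4704 0.3418 0.2379] yaw -75.1 shift cm [ 0.06 -0.02 -1.21] turn rad -0.002 t 44.37 j [ 28.  24.  74.   0.  82. 104.] F [-0.2  0.5  0. ] w 12.8
```

View pics/c57.png

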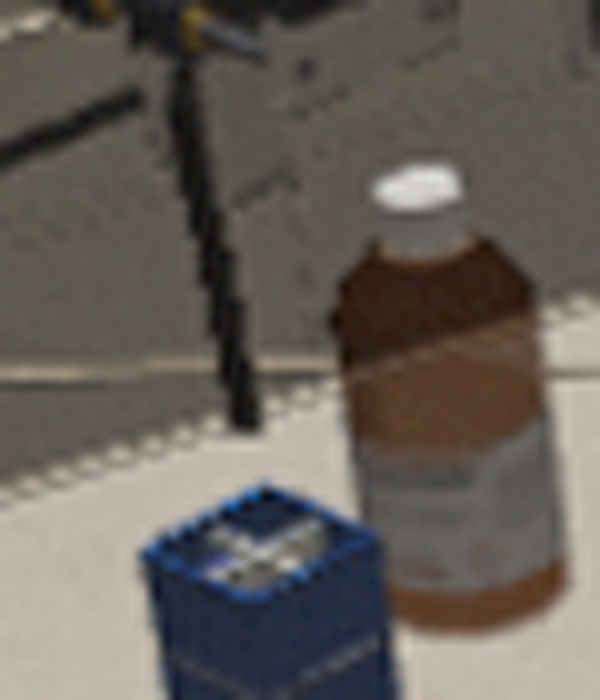

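{"op": "apply_moves", "data": {
  "moves": [
    {"xyz": [0.2,0,1],"turn": 0,"jaw": 1},
    {"xyz": [0.2,0,3],"turn": 0,"jaw": 1},
    {"xyz": [0.2,0,5],"turn": 0,"jaw": 1},
    {"xyz": [0.2,0,6.5],"turn": 0,"jaw": 1},
    {"xyz": [0.2,0,6.5],"turn": 0,"jaw": 1}
  ],
  "squeeze": 5
}}

```text
t: 44.78
position: [0.4714, 0.3419, 0.1722]
tcp_rot: [[0.966, 0.257, -0.006], [0.257, -0.966, -0.003], [-0.007, 0.002, -1.0]]
force: [-0.3, -1.0, -0.5]
gripper_width: 0.0129
```

```bash
python3 - <<'E'
from h import *
p,d=look("side","50")
crop("pics/side50.png","pics/c58.png",190,120,250,190,10)
E
python3 go.py .471 .3422 .25 -75
```

```text
at [0.4724 0.3424 0.1743] yaw -75.1 shift cm [-0.17 -0.01 -7.57] turn rad -0.002 t 44.83 j [ 28.  27.  80.   0.  73. 104.] F [ 0.4 -1.2  0.3] w 13.2
```

View pics/c58.png

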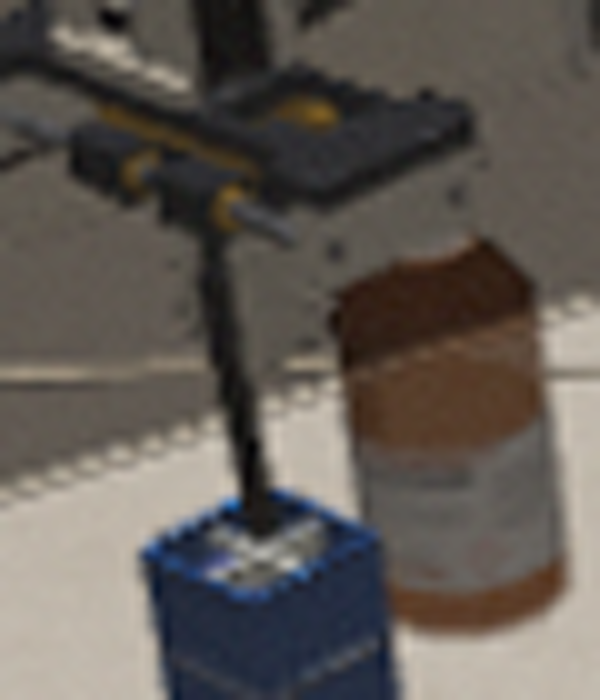

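Inside the far compartment. Lower on, release.

{"op": "apply_moves", "data": {
  "moves": [
    {"xyz": [0,0,1.2],"turn": 0,"jaw": 1},
    {"xyz": [0,0,2.4],"turn": 0,"jaw": 1},
    {"xyz": [0,0,3.5],"turn": 0,"jaw": 1},
    {"xyz": [0,0,3.5],"turn": 0,"jaw": 1}
  ]
}}

```text
t: 45.17
position: [0.4731, 0.3428, 0.1401]
tcp_rot: [[0.966, 0.257, -0.002], [0.257, -0.966, -0.001], [-0.002, 0.0, -1.0]]
force: [-0.7, -0.1, -0.1]
gripper_width: 0.0131
```

{"op": "apply_moves", "data": {
  "moves": [
    {"xyz": [0,0,0],"turn": 0,"jaw": 3},
    {"xyz": [0,0,0],"turn": 0,"jaw": 3},
    {"xyz": [0,0,0],"turn": 0,"jaw": 3},
    {"xyz": [0,0,0],"turn": 0,"jaw": 3},
    {"xyz": [0,0,-4],"turn": 0,"jaw": 3}
  ]
}}

```text
t: 45.58
position: [0.4703, 0.3411, 0.1747]
tcp_rot: [[0.966, 0.257, -0.012], [0.257, -0.966, -0.006], [-0.013, 0.003, -1.0]]
force: [-0.8, 0.3, -1.1]
gripper_width: 0.0302
```

{"op": "apply_moves", "data": {
  "moves": [
    {"xyz": [-2,0,-4],"turn": 0,"jaw": 4},
    {"xyz": [-5,0,-6],"turn": 0,"jaw": 4},
    {"xyz": [-8,0,-6],"turn": 0,"jaw": 4},
    {"xyz": [-11,0,-6],"turn": 0,"jaw": 4},
    {"xyz": [-13,0,-6],"turn": 0,"jaw": 4}
  ]
}}

```text
t: 46.0
position: [0.3462, 0.3092, 0.242]
tcp_rot: [[0.966, 0.257, 0.001], [0.257, -0.966, 0.001], [0.001, -0.001, -1.0]]
force: [0.4, 0.7, 0.6]
gripper_width: 0.0398
```

```bash
python3 go.py .4507 .0958 .1 3; python3 - <<'E'
from h import *
from mk import *
for n in ("top","side"):
    p,d=look(n,"51"); print(n)
    for o in markers(n,p): print(o)
    C=cloud(n,d).reshape(-1,3); Q=C[(abs(C[:,0]-.455)<.05)&(abs(C[:,1]-.324)<.05)&(C[:,2]>.145)]; print(len(Q))
crop("pics/top51.png","pics/c59t.png",165,250,215,300,10)
E
```

```text
at [0.3462 0.3092 0.242 ] yaw -75.1 shift cm [ 4.59 23.32 14.19] turn rad -1.363 t 46.0 j [ 32.  11.  92.   0.  77. 107.] F [0.4 0.7 0.6] w 39.8
top
48
side
('black', array([ 0.5421, -0.0207]), 35.2, 0.08, 0.022, array([292.1, 243. ]))
('black', array([ 0.3182, -0.2626]), 89.9, 0.314, 0.017, array([276.9, 321. ]))
25
```

View pics/c59t.png

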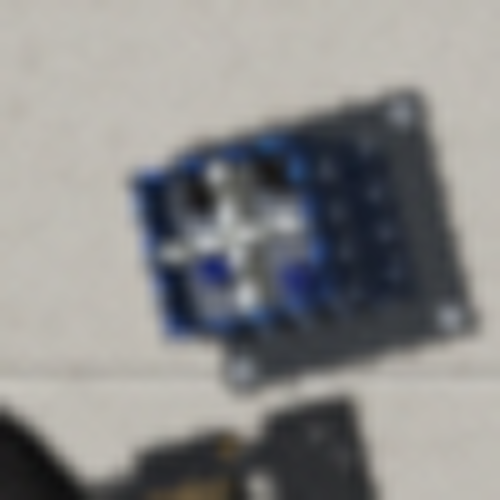

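View pics/side51.png

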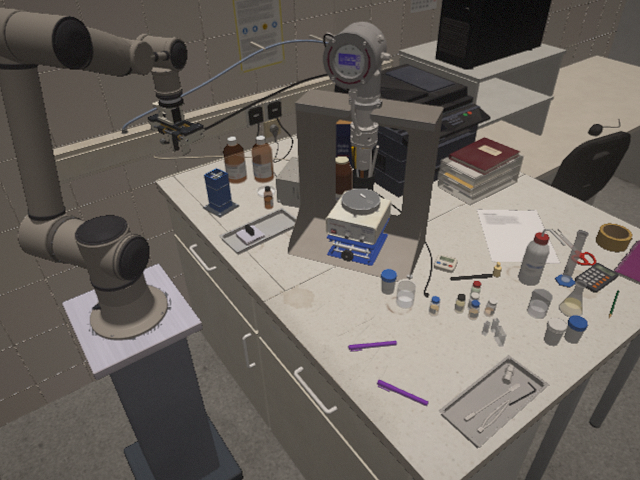

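{"op": "apply_moves", "data": {
  "moves": [
    {"xyz": [4.6,23.3,5],"turn": -1.36,"jaw": 4},
    {"xyz": [4.6,23.3,5],"turn": -1.36,"jaw": 4},
    {"xyz": [4.6,23.3,5],"turn": -1.36,"jaw": 4},
    {"xyz": [4.6,23.3,5],"turn": -1.36,"jaw": 4},
    {"xyz": [4.6,23.3,5],"turn": -1.36,"jaw": 4}
  ]
}}

```text
t: 46.52
position: [0.4266, 0.1527, 0.2045]
tcp_rot: [[0.699, 0.716, 0.002], [0.716, -0.699, 0.0], [0.001, 0.001, -1.0]]
force: [0.8, -0.1, 0.6]
gripper_width: 0.0404
```

```bash
python3 go.py .4507 .0958 .1 3
```

```text
at [0.4266 0.1527 0.2045] yaw -44.3 shift cm [-2.4   5.69 10.45] turn rad -0.826 t 46.52 j [10. 12. 97.  0. 71. 54.] F [ 0.8 -0.1  0.6] w 40.4
```

{"op": "apply_moves", "data": {
  "moves": [
    {"xyz": [-2.4,5.7,4],"turn": -0.83,"jaw": 4},
    {"xyz": [-2.4,5.7,4],"turn": -0.83,"jaw": 4},
    {"xyz": [-2.4,5.7,4],"turn": -0.83,"jaw": 4},
    {"xyz": [-2.4,5.7,4],"turn": -0.83,"jaw": 4},
    {"xyz": [-2.4,5.7,4],"turn": -0.83,"jaw": 4}
  ]
}}

```text
t: 46.93
position: [0.4499, 0.096, 0.1641]
tcp_rot: [[0.163, 0.987, 0.0], [0.987, -0.163, 0.0], [0.0, -0.0, -1.0]]
force: [-0.5, 0.6, 0.3]
gripper_width: 0.04
```

```bash
python3 go.py .4507 .0958 .1 3
```

```text
at [0.4499 0.096  0.1641] yaw -9.4 shift cm [-0.01  0.08  6.41] turn rad -0.216 t 46.93 j [  2.  15. 100.   0.  65.  12.] F [-0.5  0.6  0.3] w 40.0
```

{"op": "apply_moves", "data": {
  "moves": [
    {"xyz": [0,0.1,4],"turn": -0.216,"jaw": 4},
    {"xyz": [0,0.1,8],"turn": -0.216,"jaw": 4},
    {"xyz": [0,0.1,12],"turn": -0.216,"jaw": 4},
    {"xyz": [0,0.1,12],"turn": -0.216,"jaw": 4},
    {"xyz": [0,0.1,12],"turn": -0.216,"jaw": 4}
  ]
}}

```text
t: 47.35
position: [0.4493, 0.0966, 0.0435]
tcp_rot: [[-0.047, 0.999, -0.004], [0.999, 0.047, -0.0], [0.0, -0.004, -1.0]]
force: [0.1, -0.6, 1.1]
gripper_width: 0.0398
```

```bash
python3 go.py .4507 .0958 .0015 3;  python3 - <<'E'
from h import *
p,d=look("side","52")
crop("pics/side52.png","pics/c60.png",200,160,310,260,6)
E
```

```text
at [0.4493 0.0966 0.0435] yaw 2.7 shift cm [-0.09  0.15  4.2 ] turn rad -0.005 t 47.35 j [  3.  25. 109.   0.  47.  -0.] F [ 0.1 -0.6  1.1] w 39.8
```

View pics/c60.png

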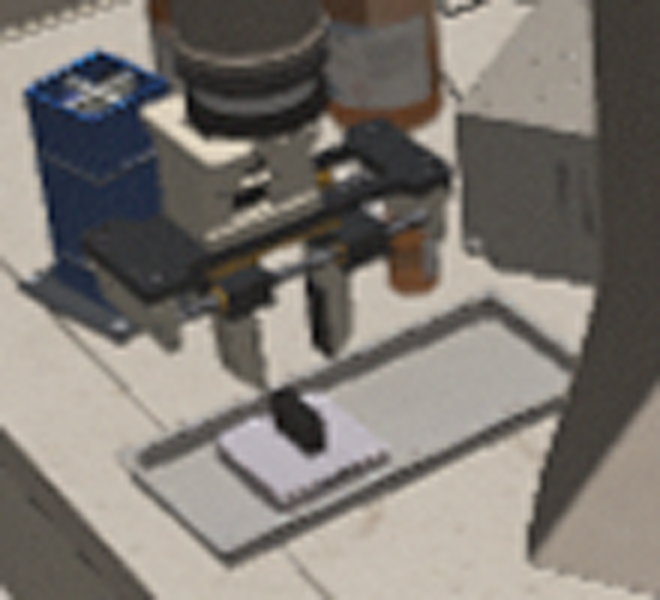

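{"op": "apply_moves", "data": {
  "moves": [
    {"xyz": [0,0.1,1],"turn": 0,"jaw": 4},
    {"xyz": [0,0.1,2.5],"turn": 0,"jaw": 4},
    {"xyz": [0,0.1,3.6],"turn": 0,"jaw": 4},
    {"xyz": [0,0.1,4.1],"turn": 0,"jaw": 4},
    {"xyz": [0,0.1,4.1],"turn": 0,"jaw": 4}
  ]
}}

```text
t: 47.82
position: [0.4522, 0.0969, 0.0048]
tcp_rot: [[-0.048, 0.999, 0.003], [0.999, 0.048, 0.0], [0.0, 0.003, -1.0]]
force: [-0.3, 0.3, 0.8]
gripper_width: 0.04
```

```bash
python3 go.py .4507 .0958 .0015 3
```

```text
at [0.4522 0.0969 0.0048] yaw 2.7 shift cm [-0.11 -0.16  0.33] turn rad -0.005 t 47.82 j [  3.  29. 111.   0.  41.  -0.] F [-0.3  0.3  0.8] w 40.0
```

{"op": "apply_moves", "data": {
  "moves": [
    {"xyz": [-0.1,-0.1,0.1],"turn": 0,"jaw": 4},
    {"xyz": [-0.1,-0.1,0.1],"turn": 0,"jaw": 4},
    {"xyz": [-0.1,-0.1,0.1],"turn": 0,"jaw": 4}
  ]
}}

```text
t: 48.07
position: [0.4507, 0.0958, 0.0034]
tcp_rot: [[-0.048, 0.999, 0.002], [0.999, 0.048, 0.0], [0.0, 0.002, -1.0]]
force: [-0.3, 0.3, 0.3]
gripper_width: 0.0401
```

{"op": "apply_moves", "data": {
  "moves": [
    {"xyz": [0,0,0],"turn": 0,"jaw": 1},
    {"xyz": [0,0,0],"turn": 0,"jaw": 1},
    {"xyz": [0,0,0],"turn": 0,"jaw": 1},
    {"xyz": [0,0,0],"turn": 0,"jaw": 1},
    {"xyz": [0,0,0],"turn": 0,"jaw": 1}
  ],
  "squeeze": 40
}}

```text
t: 48.48
position: [0.45, 0.0958, 0.0024]
tcp_rot: [[-0.048, 0.999, 0.0], [0.999, 0.048, 0.0], [0.0, 0.0, -1.0]]
force: [0.1, -0.6, 1.0]
gripper_width: 0.0134
```

```bash
python3 go.py .4507 .0958 .0015 3
```

```text
at [0.45   0.0958 0.0024] yaw 2.7 shift cm [-0.01  0.07  0.09] turn rad -0.005 t 48.48 j [  2.  29. 111.   0.  40.  -0.] F [ 0.1 -0.6  1. ] w 13.4
```

{"op": "apply_moves", "data": {
  "moves": [
    {"xyz": [0,0,-2],"turn": 0,"jaw": 1},
    {"xyz": [0,0,-6],"turn": 0,"jaw": 1},
    {"xyz": [0,0,-10],"turn": 0,"jaw": 1},
    {"xyz": [0,0,-14],"turn": 0,"jaw": 1},
    {"xyz": [0,0,-18],"turn": 0,"jaw": 1}
  ]
}}

```text
t: 48.9
position: [0.4492, 0.0958, 0.1841]
tcp_rot: [[-0.048, 0.999, -0.001], [0.999, 0.048, 0.0], [0.0, -0.001, -1.0]]
force: [0.9, -0.5, -0.9]
gripper_width: 0.0136
```

```bash
python3 go.py .4552 .3241 .22 15
```

```text
at [0.4492 0.0958 0.1841] yaw 2.7 shift cm [22.78  1.69 -3.59] turn rad -0.214 t 48.9 j [ 2. 14. 98.  0. 68. -0.] F [ 0.9 -0.5 -0.9] w 13.6
```

{"op": "apply_moves", "data": {
  "moves": [
    {"xyz": [2,0.2,-3.6],"turn": -0.21,"jaw": 1},
    {"xyz": [6,0.5,-3.6],"turn": -0.21,"jaw": 1},
    {"xyz": [10,0.8,-3.6],"turn": -0.21,"jaw": 1},
    {"xyz": [14,1.2,-3.6],"turn": -0.21,"jaw": 1},
    {"xyz": [18,1.5,-3.6],"turn": -0.21,"jaw": 1}
  ]
}}

```text
t: 49.32
position: [0.4559, 0.278, 0.2185]
tcp_rot: [[-0.254, 0.967, 0.0], [0.967, 0.254, 0.0], [0.0, 0.0, -1.0]]
force: [1.2, 0.0, -1.1]
gripper_width: 0.0137
```

```bash
python3 go.py .4552 .3241 .2 15
```

```text
at [0.4559 0.278  0.2185] yaw 14.7 shift cm [4.47 1.1  1.85] turn rad -0.004 t 49.32 j [23. 20. 84. -0. 76.  8.] F [ 1.2  0.  -1.1] w 13.7
```

{"op": "apply_moves", "data": {
  "moves": [
    {"xyz": [2,0.5,0],"turn": -0.004,"jaw": 1},
    {"xyz": [4.2,1.1,0],"turn": -0.004,"jaw": 1},
    {"xyz": [4.2,1.1,1],"turn": -0.004,"jaw": 1},
    {"xyz": [4.2,1.1,3],"turn": -0.004,"jaw": 1},
    {"xyz": [4.2,1.1,4],"turn": -0.004,"jaw": 1}
  ]
}}

```text
t: 49.73
position: [0.455, 0.3192, 0.1759]
tcp_rot: [[-0.26, 0.966, -0.003], [0.966, 0.26, -0.002], [-0.001, -0.003, -1.0]]
force: [-0.3, -0.8, -1.2]
gripper_width: 0.0135
```

{"op": "apply_moves", "data": {
  "moves": [
    {"xyz": [0,0,0],"turn": 0,"jaw": 1},
    {"xyz": [0,0,0],"turn": 0,"jaw": 1},
    {"xyz": [0,0,0],"turn": 0,"jaw": 1}
  ]
}}

```text
t: 49.98
position: [0.4567, 0.3195, 0.1791]
tcp_rot: [[-0.258, 0.966, 0.001], [0.966, 0.258, 0.001], [0.0, 0.001, -1.0]]
force: [1.1, 0.3, -0.9]
gripper_width: 0.0141
```

```bash
python3 go.py .4552 .3241 .15 15
```

```text
at [0.4567 0.3195 0.1791] yaw 15.0 shift cm [ 0.49 -0.03  2.91] turn rad -0.001 t 49.98 j [27. 24. 84.  0. 72. 12.] F [ 1.1  0.3 -0.9] w 14.1
```

{"op": "apply_moves", "data": {
  "moves": [
    {"xyz": [0.45,-0.05,0],"turn": 0,"jaw": 1},
    {"xyz": [0.45,-0.05,1],"turn": 0,"jaw": 1},
    {"xyz": [0.45,-0.05,2],"turn": 0,"jaw": 1},
    {"xyz": [0.45,-0.05,3],"turn": 0,"jaw": 1},
    {"xyz": [0.45,-0.05,3],"turn": 0,"jaw": 1}
  ]
}}

```text
t: 50.4
position: [0.4531, 0.3231, 0.1455]
tcp_rot: [[-0.259, 0.966, -0.004], [0.966, 0.259, -0.002], [-0.001, -0.005, -1.0]]
force: [-0.4, 0.5, -1.2]
gripper_width: 0.0135
```

```bash
python3 go.py .4552 .3241 .142 15;  python3 - <<'E'
from h import *
p,d=look("side","53")
crop("pics/side53.png","pics/c61.png",190,125,250,195,10)
E
```

```text
at [0.4531 0.3231 0.1455] yaw 15.0 shift cm [0.04 0.23 0.35] turn rad -0.0 t 50.4 j [28. 26. 87. -0. 68. 13.] F [-0.4  0.5 -1.2] w 13.5
```

View pics/c61.png

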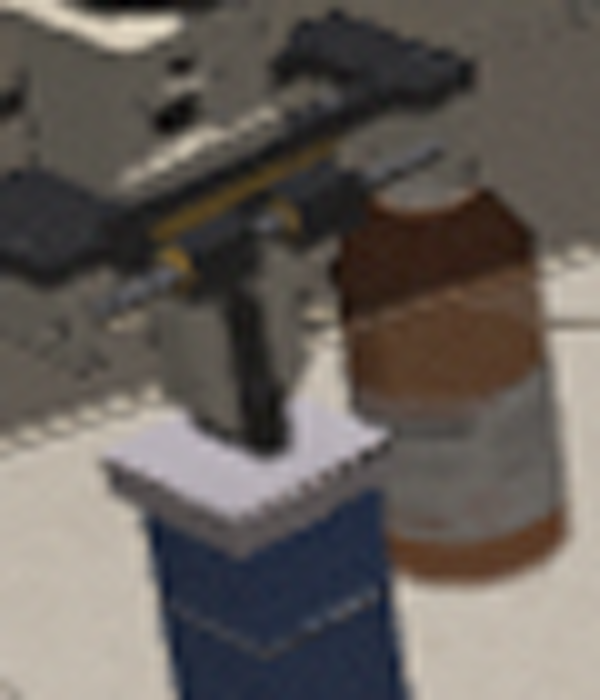

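{"op": "apply_moves", "data": {
  "moves": [
    {"xyz": [0,0,0],"turn": 0,"jaw": 1},
    {"xyz": [0,0,0],"turn": 0,"jaw": 1}
  ]
}}

```text
t: 50.62
position: [0.4548, 0.3241, 0.1486]
tcp_rot: [[-0.259, 0.966, 0.0], [0.966, 0.259, 0.0], [0.0, 0.001, -1.0]]
force: [-0.1, 0.2, -1.2]
gripper_width: 0.0139
```

```bash
python3 go.py .4552 .3241 .142 15
```

```text
at [0.4548 0.3241 0.1486] yaw 15.0 shift cm [-0.01  0.04  0.66] turn rad -0.0 t 50.62 j [28. 26. 86.  0. 68. 13.] F [-0.1  0.2 -1.2] w 13.9
```

{"op": "apply_moves", "data": {
  "moves": [
    {"xyz": [0,0.04,0.3],"turn": 0,"jaw": 1},
    {"xyz": [0,0.04,0.6],"turn": 0,"jaw": 1},
    {"xyz": [0,0.04,0.9],"turn": 0,"jaw": 1},
    {"xyz": [0,0.04,1.1],"turn": 0,"jaw": 1},
    {"xyz": [0,0.04,1.1],"turn": 0,"jaw": 1}
  ]
}}

```text
t: 51.03
position: [0.4546, 0.3239, 0.1368]
tcp_rot: [[-0.259, 0.966, -0.001], [0.966, 0.259, -0.0], [-0.0, -0.001, -1.0]]
force: [-0.1, -0.7, 0.3]
gripper_width: 0.0136
```

No contact force with the skirt 5 mm below the rim — it has engaged. Continue.

{"op": "apply_moves", "data": {
  "moves": [
    {"xyz": [0,0,0.3],"turn": 0,"jaw": 1},
    {"xyz": [0,0,0.5],"turn": 0,"jaw": 1},
    {"xyz": [0,0,0.7],"turn": 0,"jaw": 1},
    {"xyz": [0,0,0.7],"turn": 0,"jaw": 1}
  ]
}}

```text
t: 51.37
position: [0.4547, 0.324, 0.1299]
tcp_rot: [[-0.259, 0.966, -0.001], [0.966, 0.259, -0.0], [-0.0, -0.001, -1.0]]
force: [-0.5, 0.3, -0.8]
gripper_width: 0.0136
```

{"op": "apply_moves", "data": {
  "moves": [
    {"xyz": [0,0,0.1],"turn": 0,"jaw": 1},
    {"xyz": [0,0,0.2],"turn": 0,"jaw": 1},
    {"xyz": [0,0,0.2],"turn": 0,"jaw": 1}
  ]
}}

```text
t: 51.62
position: [0.4551, 0.3241, 0.1288]
tcp_rot: [[-0.259, 0.966, 0.001], [0.966, 0.259, 0.0], [0.0, 0.001, -1.0]]
force: [-0.5, 0.6, 3.1]
gripper_width: 0.0139
```

{"op": "apply_moves", "data": {
  "moves": [
    {"xyz": [0,0,0.1],"turn": 0,"jaw": 1},
    {"xyz": [0,0,0.1],"turn": 0,"jaw": 1}
  ]
}}

```text
t: 51.78
position: [0.4551, 0.3242, 0.1287]
tcp_rot: [[-0.259, 0.966, 0.001], [0.966, 0.259, 0.001], [0.0, 0.001, -1.0]]
force: [-3.6, -2.2, 9.0]
gripper_width: 0.0137
```

{"op": "apply_moves", "data": {
  "moves": [
    {"xyz": [0,0,-0.1],"turn": 0,"jaw": 4},
    {"xyz": [0,0,-0.1],"turn": 0,"jaw": 4},
    {"xyz": [0,0,-0.1],"turn": 0,"jaw": 4},
    {"xyz": [0,0,-0.1],"turn": 0,"jaw": 4}
  ]
}}

```text
t: 52.12
position: [0.4549, 0.3241, 0.1282]
tcp_rot: [[-0.259, 0.966, -0.0], [0.966, 0.259, 0.0], [0.0, -0.0, -1.0]]
force: [0.5, 0.5, 0.3]
gripper_width: 0.0355
```

{"op": "apply_moves", "data": {
  "moves": [
    {"xyz": [0,0,-3],"turn": 0,"jaw": 4},
    {"xyz": [0,0,-6],"turn": 0,"jaw": 4},
    {"xyz": [0,0,-9],"turn": 0,"jaw": 4},
    {"xyz": [4,0,-12],"turn": 0,"jaw": 4},
    {"xyz": [-4,0,-12],"turn": 0,"jaw": 4}
  ]
}}

```text
t: 52.53
position: [0.453, 0.3304, 0.2514]
tcp_rot: [[-0.276, 0.961, 0.007], [0.961, 0.276, 0.011], [0.009, 0.01, -1.0]]
force: [-1.0, -0.1, -0.6]
gripper_width: 0.04
```

{"op": "apply_moves", "data": {
  "moves": [
    {"xyz": [-4,-5,0],"turn": 0,"jaw": 4},
    {"xyz": [-8,-5,0],"turn": 0,"jaw": 4},
    {"xyz": [-12,-5,0],"turn": 0,"jaw": 4},
    {"xyz": [-16,-5,0],"turn": 0,"jaw": 4},
    {"xyz": [-16,-5,0],"turn": 0,"jaw": 4}
  ]
}}

```text
t: 52.95
position: [0.4508, 0.1443, 0.2463]
tcp_rot: [[-0.256, 0.967, 0.001], [0.967, 0.256, -0.002], [-0.002, 0.0, -1.0]]
force: [-0.1, -0.2, -0.1]
gripper_width: 0.0401
```

```bash
python3 - <<'E'
from h import *
for n in("top","side"):
    p,d=look(n,"54"); C=cloud(n,d); R=(abs(C[...,0]-.455)<.06)&(abs(C[...,1]-.325)<.06)
    for lo,hi in((.16,.185),(.138,.155)):
        m=R&(C[...,2]>lo)&(C[...,2]<hi); Q=C[m]
        print(n,lo,m.sum(),Q.mean(0).round(4),np.median(Q[:,2]).round(4))
        if lo<.15:
            A=np.c_[Q[:,:2]-Q[:,:2].mean(0),np.ones(len(Q))]; s=np.linalg.lstsq(A,Q[:,2],rcond=None)[0]; print("tilt deg",np.degrees(s[:2]).round(2))
    C0=cloud(n,np.load(f"pics/{n}0.npy")); m=R&(C0[...,2]>.138)&(C0[...,2]<.155); print("start",np.median(C0[m][:,2]).round(4))
crop("pics/side54.png","pics/c62.png",170,120,300,240,6)
crop("pics/top54.png","pics/c63.png",165,230,305,305,5)
E
```

```text
top 0.16 11 [0.4505 0.3413 0.1702] 0.1697
top 0.138 96 [0.4526 0.3528 0.146 ] 0.1458
tilt deg [ 0.41 -1.7 ]
start 0.1455
side 0.16 49 [0.453  0.3188 0.1691] 0.1697
side 0.138 221 [0.4495 0.3111 0.1466] 0.1468
tilt deg [0.39 1.61]
start 0.1466
```

View pics/c62.png

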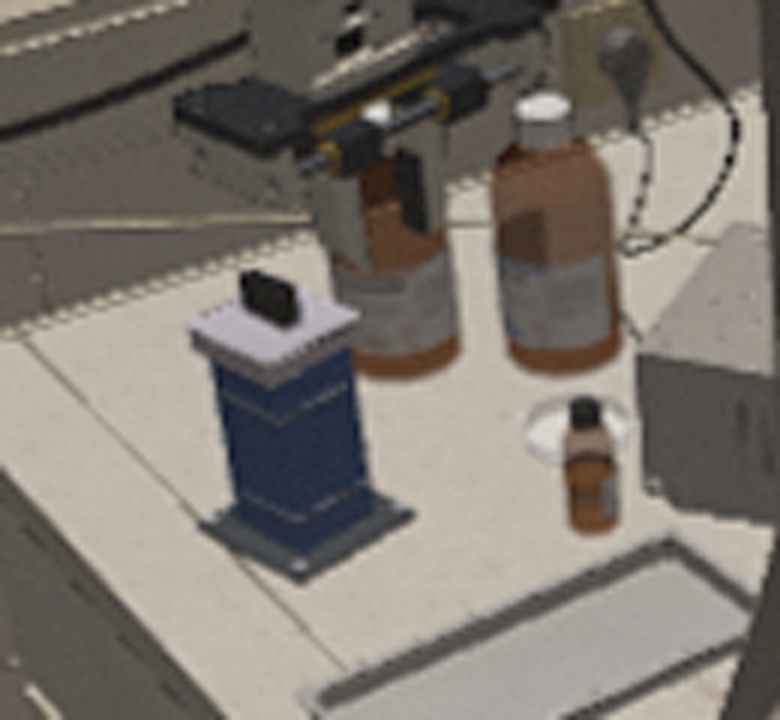

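View pics/side54.png

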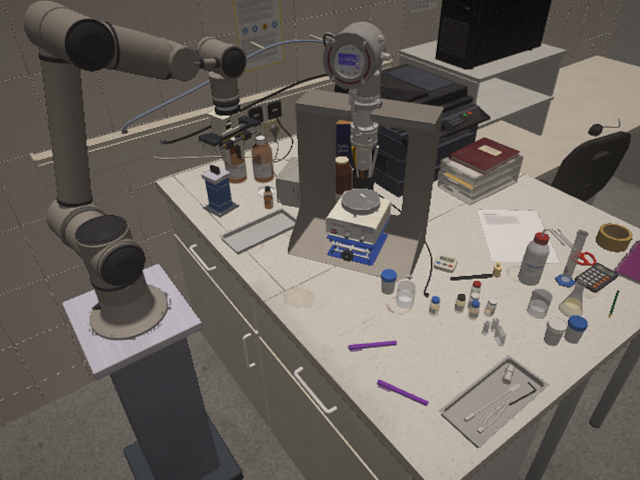

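```bash
python3 - <<'E'
from h import *
for k in("0","54"):
    C=cloud("side",np.load(f"pics/side{k}.npy")); m=(abs(C[...,0]-.455)<.06)&(abs(C[...,1]-.325)<.06)&(C[...,2]>.138)&(C[...,2]<.155); Q=C[m]
    A=np.c_[Q[:,:2]-Q[:,:2].mean(0),np.ones(len(Q))]; s=np.linalg.lstsq(A,Q[:,2],rcond=None)[0]; print(k,len(Q),np.degrees(s[:2]).round(2),Q.mean(0).round(4))
r.job_done(); print(get_state()['t'])
E
```

```text
0 225 [1.05 1.34] [0.4504 0.313  0.1463]
54 221 [0.39 1.61] [0.4495 0.3111 0.1466]
the job is handed in; nothing more can be done
the job is handed in; nothing more can be done
```

The job is done and handed in at about 53 s. I took the lid off and parked it grip-up in the steel tray. All four loose markers (two blue, two black) went end-down into separate compartments of the canister, and the lid went back on.

**How the markers were stood up:** the gripper only points down, so I held each marker lightly near one end. I shook it so the free end dropped, then pushed that end against the canister's side until it hung upright.

**Last checks:**
- **Lid:** the plate reads 146.8 mm high, against 146.6 mm at the start, and it rested on a firm stop under a light push. The fitted tilt (0.4° and 1.6°) is about the same as at the start (1.1° and 1.3°). The top camera was partly blocked by the arm, and its tilt fit disagreed in sign in one direction.
- **Markers:** before the lid went on, the top camera showed one marker in each compartment, and none were left on the bench.
- **Bystanders:** the dropper bottle, beaker and sample pot are standing, and the purple look-alikes were not touched.
- **Arm:** clear of everything at hand-in. The largest wrist force I saw was about 15 N, which came from shaking the marker, not from contact.

**One disagreement:** the reported tool height was about 27 mm lower than the real fingertips, judged by the cameras and by touching the bench. I set grip heights from the cameras and contact force instead.

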